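Fit and pin the arms of a wall rack

ROBOT

A 6-joint arm with a two-finger parallel gripper is mounted at the origin on a cart in front of the work surface, level with it; the furniture and walls round the work are solid. World frame = base frame: x ahead of the robot, y to its left, z up, the work surface at z = 0. Lengths are in mm, angles in rad, forces in N, time in s.
With the tool pointing down it reaches from about 400 to 925 mm from the base axis. Payload 12.5 kg.
Tool frame: the origin (TCP) lies between the finger pads; the fingertips stand 11 mm ahead of it and the grasp point (between the pads) lies 8 mm behind it; y points along the fingers, x is the direction in which the jaws open and shut, and the axes are right-handed (so a half turn about y gives the same grasp; the last joint's range is limited). The gripper opens to 95 mm and grips with 3 to 60 N. Pads are 20 mm wide; open, the fingers measure 119 mm over their backs; the gripper's body (75 mm by 180 mm) begins 59 mm behind the grasp point.
Start: joints at [-1.318, 0.491, 1.559, -0, 1.092, -0.106], TCP at [219.493, -585.208, 225.661] pointing down, gripper open.
Joint ranges: [-3.1, 3.1], [-0.84, 2.19], [0.05, 2.79], [-1.13, 4.28], [0.06, 2.93], [-2.69, 2.69]. Speed limits (rad/s): [2.22, 2.22, 2.79, 3.14, 3.14, 3.14].

INTERFACE

Orientations are given as [roll, pitch, yaw] about the fixed x, y, z axes, in that order (R = Rz(yaw) Ry(pitch) Rx(roll)).
In Python, from cell import env gives the robot as it stands.
- The arm moves only by the tool jog_arm, never from a script. Its argument "series" is a list of rows, each an object of numbers: "dx", "dy", "dz": the shift along the world's x, y, z in m; "rx", "ry", "rz": the turn, a rotation vector about the world's x, y, z in degrees; "gripper": the opening, from 0 (shut) to 1 (fully open). A call has 1 to 12 rows; each row shifts and turns the commanded pose from where the row before left it; what a row does not reach is not made up. A row lasts 1/10 s, in which the tool goes at most 50 mm and 8.59 degrees, less where a joint would pass 70% of its speed; a pose out of reach is approached as far as the arm can. A call is refused whole if a number of a shift passes 0.05 or a number of a turn 8.59, either way. A call with a gripper value outside its range is refused whole. The fingers move at their own pace and stop on an object; the grip force is fixed at half the most. Time passes only in rows, so rows that do not move let the fingers close. It gives the time, the measured TCP pose, the force and the opening at its end, in the units of the state.
- env.state(): the state, without advancing time (a new reading comes with each control period).
- env.read_camera(name): name is "scene" or "side" or "wrist"; returns the picture (384x512x3 uint8, red, green, blue); there is no depth.
- env.camera_info(name): a dict with "camera_matrix" (3x3 intrinsics, pixels), "R" (3x3) and "t" (3): a world point X has camera coordinates R X + t; the wrist camera has in their place "mount" (4x4, takes a point from camera to tool coordinates, whose origin is the TCP and whose axes are the tool frame's). Camera axes: x right, y down, z forward; pixel columns grow to the right and rows downward; lengths in mm; the calibration is good to about 2 mm. A picture is of the moment at which its call begins: read the wrist's pose just before it. camera_info takes no time and is no camera call.
- env.job_done(): hands the job in, once; it reports no verdict.
The state is a dict: "t": time; "joints": joint angles; "qvel": joint speeds; "tau": joint torques, N m; "eef_pos": TCP position; "tcp_rot": TCP orientation; "ft_force": force on the tool from outside, world axes, zero at the start; "moment": the same for the moment, N m; "opening": opening from 0.0 (shut) to 1.0 (fully open).
Only numpy, scipy, OpenCV 4.12 (cv2) and the standard library are available. Lean on these libraries where they do the work, as an engineer would, in place of code of your own. Each camera call takes 0.05 s, during which the arm holds its last target.

TASK

The upright of a small wall rack lies on its side on the bench, ready for its arms. Slide every rack arm that lies on the bench into a bracket of its own, steel shoe first and fully home against the upright, and lock each one with a pin from the wooden block, dropped straight down through the bracket's upper plate, the arm and the lower plate until its collar sits on the bracket. Leave the other tools where they lie.

Things in the scene. Friction and masses are not known exactly. Their poses are not given: they have to be found in the camera images.
- upright: grey steel upright of a small wall rack, on its side, fixed to the bench: box section 252 mm long (x, top end +x), 36 wide (y), 62 high, a 302 mm wall plate on its +y side; origin on the bench under its middle. Three open brackets stick out of its -y face (at y = -18 mm) at x = -72, 0, 72 mm, pin holes 29 mm out from the face (y = -47 mm)
- bracket1 (a point): centre of bracket 1's pin hole (14.5 mm, through both plates), on top of its upper plate, 57 mm above the bench; axes as the upright's. Bracket: two level plates 46 mm wide, 8 thick, reaching 62 mm from the upright's face, lower one's top at 21 mm, upper 49 to 57; cheeks 27 mm apart, flared at the mouth; lead-in lip bent down to 77 mm from the face. Channel opens to -y, ends blind at the face
- bracket2 (a point): centre of bracket 2's pin hole (14.5 mm, through both plates), on top of its upper plate, 57 mm above the bench; axes as the upright's. Bracket: two level plates 46 mm wide, 8 thick, reaching 62 mm from the upright's face, lower one's top at 21 mm, upper 49 to 57; cheeks 27 mm apart, flared at the mouth; lead-in lip bent down to 77 mm from the face. Channel opens to -y, ends blind at the face
- bracket3 (a point): centre of bracket 3's pin hole (14.5 mm, through both plates), on top of its upper plate, 57 mm above the bench; axes as the upright's. Bracket: two level plates 46 mm wide, 8 thick, reaching 62 mm from the upright's face, lower one's top at 21 mm, upper 49 to 57; cheeks 27 mm apart, flared at the mouth; lead-in lip bent down to 77 mm from the face. Channel opens to -y, ends blind at the face
- arm1: rack arm, 160x24x24 mm, 0.08 to 0.17 kg: beech with a 64 mm steel shoe (about 3/4 of the weight) at the +x end, a 15 mm hole through it from top to bottom 29 mm from that end; at the wooden end a 16 mm long lip sticks out 20 mm to -y (lies to the correct side already). Origin under mid-length; x along the arm towards the shoe, z up. Shoe goes in first; home, its end touches the upright's face
- arm1_hole (a point): centre of arm1's pin hole, at mid-thickness (12 mm above its underside); when home it is under the bracket's hole
- arm2: rack arm, 160x24x24 mm, 0.08 to 0.17 kg: beech with a 64 mm steel shoe (about 3/4 of the weight) at the +x end, a 15 mm hole through it from top to bottom 29 mm from that end; at the wooden end a 16 mm long lip sticks out 20 mm to -y (lies to the correct side already). Origin under mid-length; x along the arm towards the shoe, z up. Shoe goes in first; home, its end touches the upright's face
- arm2_hole (a point): centre of arm2's pin hole, at mid-thickness (12 mm above its underside); when home it is under the bracket's hole
- arm3: rack arm, 160x24x24 mm, 0.08 to 0.17 kg: beech with a 64 mm steel shoe (about 3/4 of the weight) at the +x end, a 15 mm hole through it from top to bottom 29 mm from that end; at the wooden end a 16 mm long lip sticks out 20 mm to -y (lies to the correct side already). Origin under mid-length; x along the arm towards the shoe, z up. Shoe goes in first; home, its end touches the upright's face
- arm3_hole (a point): centre of arm3's pin hole, at mid-thickness (12 mm above its underside); when home it is under the bracket's hole
- pin1: lock pin, 82 mm long, 0.08 kg: round steel shank 12 mm in diameter, 50 mm long, last 6 mm tapered; then a collar 26 mm in diameter, 4 mm thick; then a black round knob 22 mm in diameter, 28 mm high to hold it by. Origin at the tip, z up the pin to the knob. Stands upright in the pin block
- pin1_collar (a point): underside of pin1's collar, on its axis, 50 mm above the tip; level with the bracket's upper surface when the pin is seated
- pin2: lock pin, 82 mm long, 0.08 kg: round steel shank 12 mm in diameter, 50 mm long, last 6 mm tapered; then a collar 26 mm in diameter, 4 mm thick; then a black round knob 22 mm in diameter, 28 mm high to hold it by. Origin at the tip, z up the pin to the knob. Stands upright in the pin block
- pin2_collar (a point): underside of pin2's collar, on its axis, 50 mm above the tip; level with the bracket's upper surface when the pin is seated
- pin3: lock pin, 82 mm long, 0.08 kg: round steel shank 12 mm in diameter, 50 mm long, last 6 mm tapered; then a collar 26 mm in diameter, 4 mm thick; then a black round knob 22 mm in diameter, 28 mm high to hold it by. Origin at the tip, z up the pin to the knob. Stands upright in the pin block
- pin3_collar (a point): underside of pin3's collar, on its axis, 50 mm above the tip; level with the bracket's upper surface when the pin is seated
- pin_block: wooden block, 160x52x58 mm, fixed to the bench, with three 14.5 mm through holes 50 mm apart along its x axis (the long way), in which the pins stand upright with collars on its top (58 mm above the bench), shanks reaching down; origin under its middle
- driver_1: bystander: screwdriver with a yellow and black handle, 200x29x26 mm, near the front edge; origin under the middle
- spanner_1: bystander: combination spanner, 161x31x8 mm; origin under the middle
- tape_measure: bystander: orange tape measure, 32x93x64 mm; origin under the middle
- sanding_block: bystander: dark sanding block, 110x58x30 mm; origin under the middle

How it is judged (in metres and radians):
At the end, for the whole second after the job is handed in: every arm present sits in a bracket of its own, level and square to the upright (within 0.09 rad), its hole within 4 mm of the bracket's hole seen from above, and an upright pin (within 0.1 rad) is through each, its collar within 5 mm of the bracket's upper surface at the hole; all at rest (((horizontal distance between arm1_hole and bracket1 below 0.004 m and angle between the x axis of arm1 and the y axis of upright, either way round below 0.09 rad and angle between arm1's own z axis and vertical below 0.09 rad and ((distance between pin1_collar and bracket1 below 0.005 m and angle between pin1's own z axis and vertical below 0.1 rad) or (distance between pin2_collar and bracket1 below 0.005 m and angle between pin2's own z axis and vertical below 0.1 rad) or (distance between pin3_collar and bracket1 below 0.005 m and angle between pin3's own z axis and vertical below 0.1 rad))) or (horizontal distance between arm1_hole and bracket2 below 0.004 m and angle between the x axis of arm1 and the y axis of upright, either way round below 0.09 rad and angle between arm1's own z axis and vertical below 0.09 rad and ((distance between pin1_collar and bracket2 below 0.005 m and angle between pin1's own z axis and vertical below 0.1 rad) or (distance between pin2_collar and bracket2 below 0.005 m and angle between pin2's own z axis and vertical below 0.1 rad) or (distance between pin3_collar and bracket2 below 0.005 m and angle between pin3's own z axis and vertical below 0.1 rad))) or (horizontal distance between arm1_hole and bracket3 below 0.004 m and angle between the x axis of arm1 and the y axis of upright, either way round below 0.09 rad and angle between arm1's own z axis and vertical below 0.09 rad and ((distance between pin1_collar and bracket3 below 0.005 m and angle between pin1's own z axis and vertical below 0.1 rad) or (distance between pin2_collar and bracket3 below 0.005 m and angle between pin2's own z axis and vertical below 0.1 rad) or (distance between pin3_collar and bracket3 below 0.005 m and angle between pin3's own z axis and vertical below 0.1 rad)))) and ((horizontal distance between arm2_hole and bracket1 below 0.004 m and angle between the x axis of arm2 and the y axis of upright, either way round below 0.09 rad and angle between arm2's own z axis and vertical below 0.09 rad and ((distance between pin1_collar and bracket1 below 0.005 m and angle between pin1's own z axis and vertical below 0.1 rad) or (distance between pin2_collar and bracket1 below 0.005 m and angle between pin2's own z axis and vertical below 0.1 rad) or (distance between pin3_collar and bracket1 below 0.005 m and angle between pin3's own z axis and vertical below 0.1 rad))) or (horizontal distance between arm2_hole and bracket2 below 0.004 m and angle between the x axis of arm2 and the y axis of upright, either way round below 0.09 rad and angle between arm2's own z axis and vertical below 0.09 rad and ((distance between pin1_collar and bracket2 below 0.005 m and angle between pin1's own z axis and vertical below 0.1 rad) or (distance between pin2_collar and bracket2 below 0.005 m and angle between pin2's own z axis and vertical below 0.1 rad) or (distance between pin3_collar and bracket2 below 0.005 m and angle between pin3's own z axis and vertical below 0.1 rad))) or (horizontal distance between arm2_hole and bracket3 below 0.004 m and angle between the x axis of arm2 and the y axis of upright, either way round below 0.09 rad and angle between arm2's own z axis and vertical below 0.09 rad and ((distance between pin1_collar and bracket3 below 0.005 m and angle between pin1's own z axis and vertical below 0.1 rad) or (distance between pin2_collar and bracket3 below 0.005 m and angle between pin2's own z axis and vertical below 0.1 rad) or (distance between pin3_collar and bracket3 below 0.005 m and angle between pin3's own z axis and vertical below 0.1 rad)))) and ((horizontal distance between arm3_hole and bracket1 below 0.004 m and angle between the x axis of arm3 and the y axis of upright, either way round below 0.09 rad and angle between arm3's own z axis and vertical below 0.09 rad and ((distance between pin1_collar and bracket1 below 0.005 m and angle between pin1's own z axis and vertical below 0.1 rad) or (distance between pin2_collar and bracket1 below 0.005 m and angle between pin2's own z axis and vertical below 0.1 rad) or (distance between pin3_collar and bracket1 below 0.005 m and angle between pin3's own z axis and vertical below 0.1 rad))) or (horizontal distance between arm3_hole and bracket2 below 0.004 m and angle between the x axis of arm3 and the y axis of upright, either way round below 0.09 rad and angle between arm3's own z axis and vertical below 0.09 rad and ((distance between pin1_collar and bracket2 below 0.005 m and angle between pin1's own z axis and vertical below 0.1 rad) or (distance between pin2_collar and bracket2 below 0.005 m and angle between pin2's own z axis and vertical below 0.1 rad) or (distance between pin3_collar and bracket2 below 0.005 m and angle between pin3's own z axis and vertical below 0.1 rad))) or (horizontal distance between arm3_hole and bracket3 below 0.004 m and angle between the x axis of arm3 and the y axis of upright, either way round below 0.09 rad and angle between arm3's own z axis and vertical below 0.09 rad and ((distance between pin1_collar and bracket3 below 0.005 m and angle between pin1's own z axis and vertical below 0.1 rad) or (distance between pin2_collar and bracket3 below 0.005 m and angle between pin2's own z axis and vertical below 0.1 rad) or (distance between pin3_collar and bracket3 below 0.005 m and angle between pin3's own z axis and vertical below 0.1 rad)))) and linear speed of each of arm1, arm2, arm3, pin1, pin2, pin3 below 0.02 m/s); the robot touches nothing.
It fails at once if the driver is pushed more than 5 cm from where it lay (distance of driver_1 from where it was at the start of the episode above 0.05 m).
It fails at once if the spanner is pushed more than 5 cm from where it lay (distance of spanner_1 from where it was at the start of the episode above 0.05 m).
It fails at once if the tape measure is pushed more than 5 cm from where it lay (distance of tape_measure from where it was at the start of the episode above 0.05 m).
It fails at once if the sanding block is pushed more than 5 cm from where it lay (distance of sanding_block from where it was at the start of the episode above 0.05 m).
Of arm1, arm2, arm3 only 2 to 3 are there at a start; the rules pass over those that are not, and their reading is None.
At some moment in a run one of arm1, arm2, arm3 may be knocked a few centimetres aside while the robot is not near it.
It also fails if it takes over 210 s, if anything falls off the work surface, if the arm or the gripper's body presses on something with over 40 N, if the wrist force passes 120 N, or if a joint passes its speed limit or range.

## Working session

There is one attempt and no reset: what is moved stays moved. The work goes in short steps, Python scripts to look and compute and a tool call to move; the robot and the scene stay as the last step left them, time stands still between calls to the robot, and variables do not carry over. Pictures are saved under pics/ and viewed, and the job is handed in when it is done.

Besides the shell and the picture viewer there is one more tool, called after "Call:" as a command line: name --argument value ..., lists and objects as JSON in quotes. jog_arm: Moves the arm, as the interface text tells. Its arguments: {"type":"object","properties":{"series":{"type":"array"}},"required":["series"]}

```bash
mkdir -p pics; ls; python3 - <<'E'
from cell import env
import cv2
for n in ("scene","side","wrist"):
    s=env.state()
    im=env.read_camera(n); cv2.imwrite(f"pics/{n}0.png",im[:,:,::-1])
    i=env.camera_info(n)
    for k,v in i.items(): print(n,k,v)
print(env.state())
E
```

```text
pics
scene camera_matrix [[377.12882957   0.         259.11453005]
 [  0.         377.12882957 192.69171945]
 [  0.           0.           1.        ]]
scene R [[-0.78691337 -0.61705706  0.00281611]
 [-0.39737904  0.50326296 -0.76734366]
 [ 0.47207758 -0.60495205 -0.6412299 ]]
scene t [340.86856349 242.20144846 855.56569622]
side camera_matrix [[410.22428066   0.         248.51056125]
 [  0.         410.22428066 190.51996032]
 [  0.           0.           1.        ]]
side R [[ 0.91720825 -0.39839928 -0.00265185]
 [-0.18508199 -0.42018882 -0.88836142]
 [ 0.35280828  0.81530324 -0.45913718]]
side t [-447.02914332  116.92852674 1113.77072773]
wrist camera_matrix [[270.61232478   0.         250.97759046]
 [  0.         270.61232478 191.51278561]
 [  0.           0.           1.        ]]
wrist mount [[ 9.99999819e-01  5.43567673e-04  2.58025437e-04  1.05630200e+00]
 [-9.40135582e-05 -2.82409537e-01  9.59293930e-01 -1.58718400e+02]
 [ 5.94310014e-04 -9.59293781e-01 -2.82409435e-01  7.99198952e+01]
 [ 0.00000000e+00  0.00000000e+00  0.00000000e+00  1.00000000e+00]]
{'t': 0.15, 'joints': array([-1.31758234e+00,  4.91362833e-01,  1.55928150e+00,  2.74548920e-05,
        1.09168559e+00, -1.05584558e-01]), 'qvel': array([ 8.69868736e-04, -2.75378889e-03, -2.00045191e-03,  6.68848364e-05,
       -1.81839127e-03, -6.40615319e-04]), 'tau': array([ 1.36297069e-03, -6.12897491e+01, -2.58278275e+01,  6.92369859e-02,
        4.73556470e-02, -7.54912617e-05]), 'eef_pos': array([ 219.46663375, -585.03867453,  225.24181378]), 'tcp_rot': array([-1.57069441e+00,  7.30591596e-04, -1.21201041e+00]), 'ft_force': array([ 0.03075016, -0.22492552,  0.46893624]), 'moment': array([ 0.03670621, -0.0024036 ,  0.00318717]), 'opening': 1.0023029464203561}
```

View pics/scene0.png

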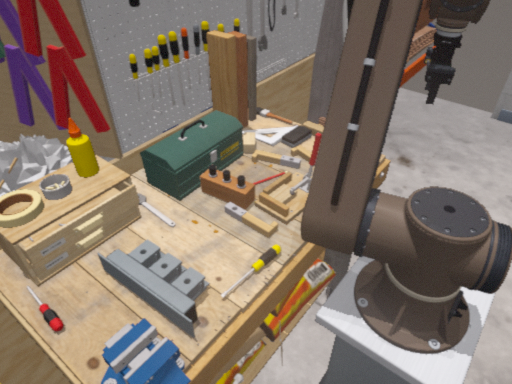

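View pics/side0.png

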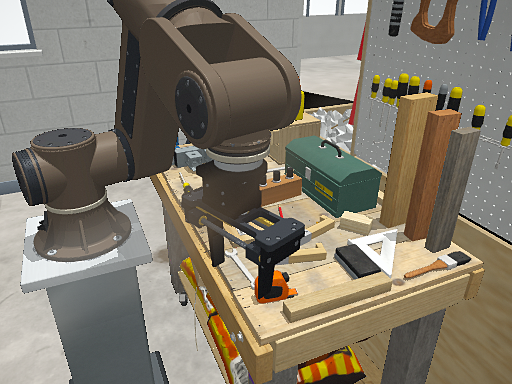

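View pics/wrist0.png

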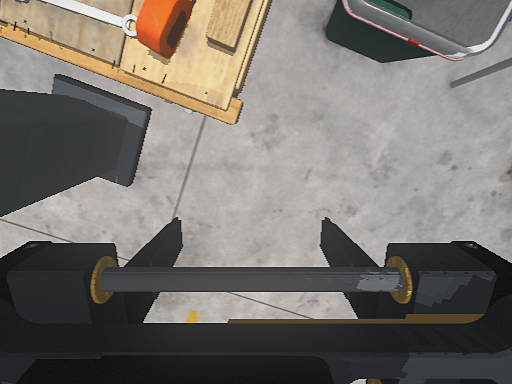

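```bash
cat > h.py <<'E'
from cell import env
import numpy as np, cv2
from scipy.spatial.transform import Rotation as Ro
def cam(n,s=None):
    i=env.camera_info(n);K=np.array(i["camera_matrix"])
    if n!="wrist": return K,np.array(i["R"]),np.array(i["t"])
    s=s or env.state(); M=np.array(i["mount"]); T=np.eye(4)
    T[:3,:3]=Ro.from_euler('xyz',s["tcp_rot"]).as_matrix();T[:3,3]=s["eef_pos"]
    W=np.linalg.inv(T@M); return K,W[:3,:3],W[:3,3]
def proj(c,X):
    K,R,t=c; p=(R@np.atleast_2d(X).T).T+t; q=(K@p.T).T; return q[:,:2]/q[:,2:]
def ray(c,uv,z):
    K,R,t=c; uv=np.atleast_2d(uv); d=(R.T@np.linalg.inv(K)@np.c_[uv,np.ones(len(uv))].T).T; o=-R.T@t
    return o+d*((z-o[2])/d[:,2])[:,None]
def shot(n,name):
    s=env.state(); im=env.read_camera(n); cv2.imwrite(f"pics/{name}.png",im[:,:,::-1]); 
    np.savez(f"pics/{name}.npz",**dict(zip("KRt",cam(n,s)))); return im,cam(n,s)
def load(name):
    d=np.load(f"pics/{name}.npz"); return cv2.imread(f"pics/{name}.png"),(d["K"],d["R"],d["t"])
def crop(name,x0,y0,x1,y1,f,out):
    im=cv2.imread(f"pics/{name}.png")[y0:y1,x0:x1]; cv2.imwrite(f"pics/{out}.png",cv2.resize(im,None,fx=f,fy=f,interpolation=cv2.INTER_CUBIC))
E
python3 - <<'E'
from h import *
c=cam("scene"); print("campos",-c[1].T@c[2]); d=cam("side"); print(-d[1].T@d[2])
crop("scene0",80,140,340,340,3,"s0c"); crop("side0",200,160,480,330,2.8,"d0c")
for n,uv,z in [("upright lo",(195,325),0),("upright far",(100,255),0),("block",(228,185),58),("arm end",(275,232),24),("arm a",(226,206),24),("driver",(270,255),20),("span",(155,210),0)]: print(n,ray(c,uv,z).round(0))
for n,uv,z in [("tape",(268,285),30),("arm right end",(415,272),24),("arm lower",(290,310),24),("arm up",(310,248),24)]: print(n,ray(d,uv,z).round(0))
E
```

```text
campos [-39.41357055 606.02055581 733.5061255 ]
[   38.71265099 -1037.02490898   614.06289426]
upright lo [[336. 346.   0.]]
upright far [[665. 357.   0.]]
block [[549.  -3.  58.]]
arm end [[352.  37.  24.]]
arm a [[520.  40.  24.]]
driver [[317. 105.  20.]]
span [[687. 160.   0.]]
tape [[ 350. -422.   30.]]
arm right end [[ 677. -509.   24.]]
arm lower [[ 361. -501.   24.]]
arm up [[ 508. -333.   24.]]
```

View pics/s0c.png

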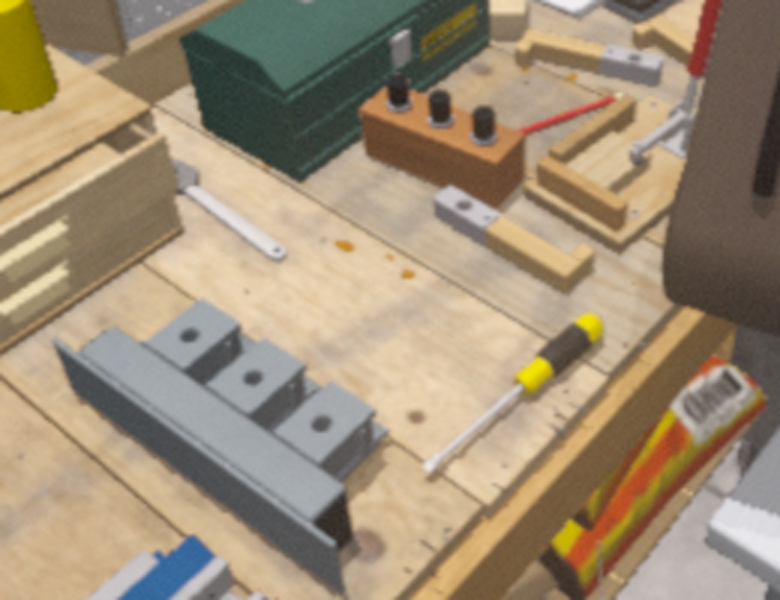

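View pics/d0c.png

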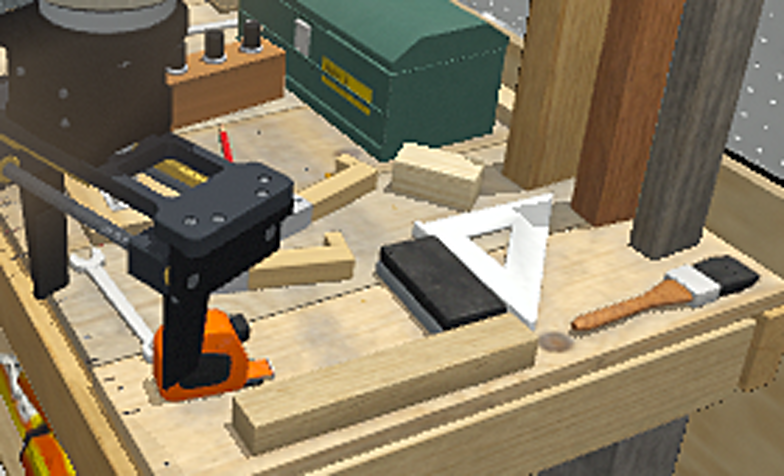

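Call:
jog_arm --series '[{"dz":0.03},{"dx":0.02,"dy":0.03,"dz":0.03},{"dx":0.02,"dy":0.03,"dz":0.03},{"dx":0.02,"dy":0.03,"dz":0.03},{"dx":0.02,"dy":0.03,"dz":0.03},{"dx":0.02,"dy":0.03},{"dx":0.02,"dy":0.03},{"dx":0.02,"dy":0.03},{"dx":0.02,"dy":0.03},{"dx":0.02,"dy":0.03},{"dx":0.02,"dy":0.03},{}]'

```text
$.series[0]: bad value
```

```bash
python3 - <<'E'
from h import *
shot("wrist","w1"); shot("scene","s1"); shot("side","d1"); print(env.state()["eef_pos"],env.state()["tcp_rot"])
crop("w1",0,0,512,384,1.5,"w1c");crop("s1",80,100,400,340,2.5,"s1c");crop("d1",180,140,512,340,2.4,"d1c")
E
```

```text
[ 219.47057793 -585.11452063  225.43918508] [-1.57076523e+00  3.76974035e-04 -1.21197940e+00]
```

View pics/w1c.png

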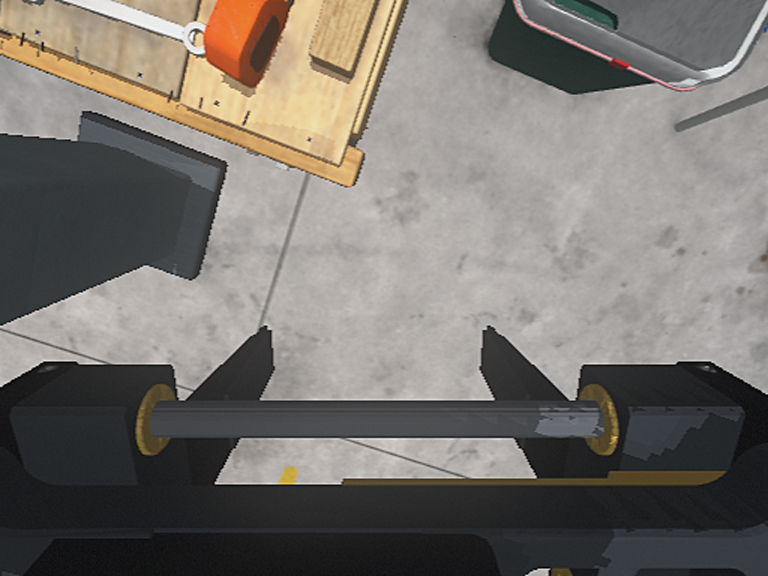

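View pics/s1c.png

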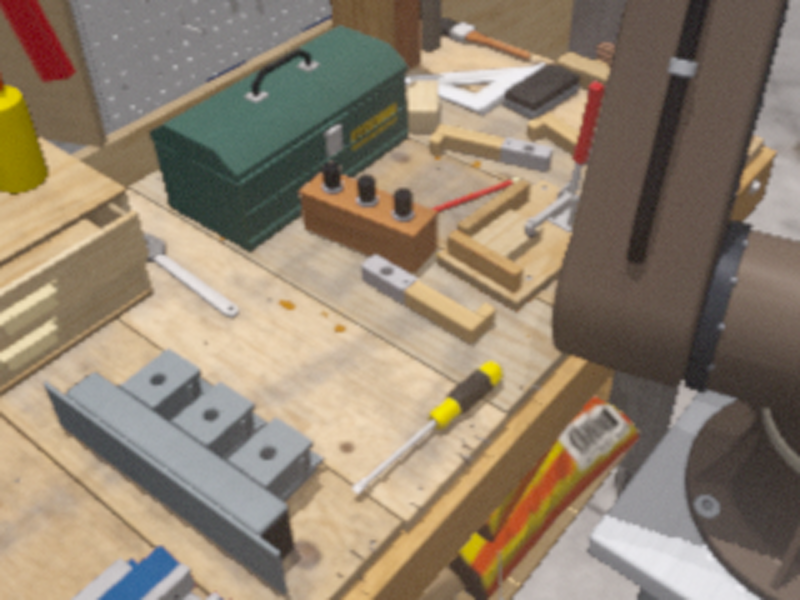

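View pics/d1c.png

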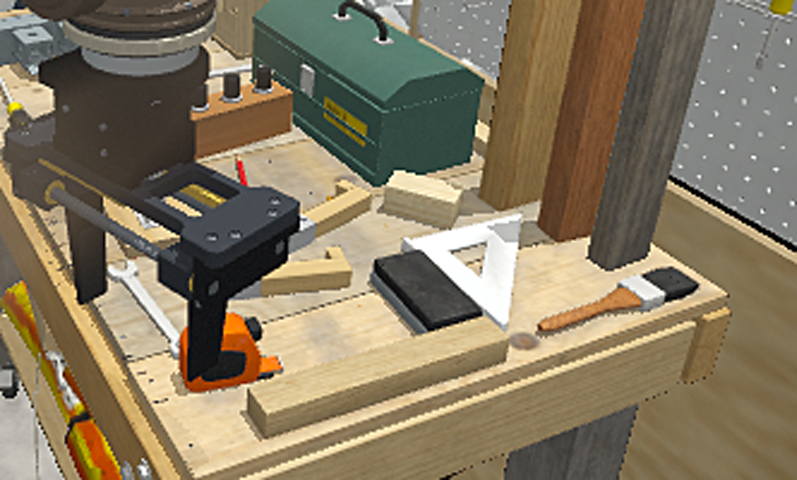

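Call:
jog_arm --series '[{"dx":0,"dy":0,"dz":0.03,"rx":0,"ry":0,"rz":0,"gripper":1}]'

```text
t: 0.4
eef_pos: [219.1, -583.9, 252.5]
tcp_rot: [-1.57, 0.007, -1.212]
ft_force: [-0.3, -0.1, 0.3]
opening: 0.998
```

Call:
jog_arm --series '[{"dx":0.02,"dy":0.03,"dz":0.03,"rx":0,"ry":0,"rz":0,"gripper":1},{"dx":0.02,"dy":0.03,"dz":0.03,"rx":0,"ry":0,"rz":0,"gripper":1},{"dx":0.02,"dy":0.03,"dz":0.03,"rx":0,"ry":0,"rz":0,"gripper":1},{"dx":0.02,"dy":0.03,"dz":0.03,"rx":0,"ry":0,"rz":0,"gripper":1},{"dx":0.02,"dy":0.03,"dz":0,"rx":0,"ry":0,"rz":0,"gripper":1},{"dx":0.02,"dy":0.03,"dz":0,"rx":0,"ry":0,"rz":0,"gripper":1},{"dx":0.02,"dy":0.03,"dz":0,"rx":0,"ry":0,"rz":0,"gripper":1},{"dx":0.02,"dy":0.03,"dz":0,"rx":0,"ry":0,"rz":0,"gripper":1},{"dx":0.02,"dy":0.03,"dz":0,"rx":0,"ry":0,"rz":0,"gripper":1},{"dx":0.02,"dy":0.03,"dz":0,"rx":0,"ry":0,"rz":0,"gripper":1},{"dx":0,"dy":0,"dz":0,"rx":0,"ry":0,"rz":0,"gripper":1}]'

```text
t: 1.5
eef_pos: [420.9, -282.4, 375.9]
tcp_rot: [-1.57, 0.0, -1.209]
ft_force: [0.1, -0.4, -0.8]
opening: 0.999
```

```bash
python3 - <<'E'
from h import *
shot("wrist","w2"); shot("scene","s2"); shot("side","d2"); print(env.state()["eef_pos"],env.state()["tcp_rot"])
crop("w2",0,0,512,384,1.5,"w2c");crop("s2",80,100,400,340,2.5,"s2c");crop("d2",180,140,512,340,2.4,"d2c")
E
```

```text
[ 419.39082796 -285.37269951  375.65417315] [-1.57101220e+00 -2.41035912e-04 -1.21143729e+00]
```

View pics/w2c.png

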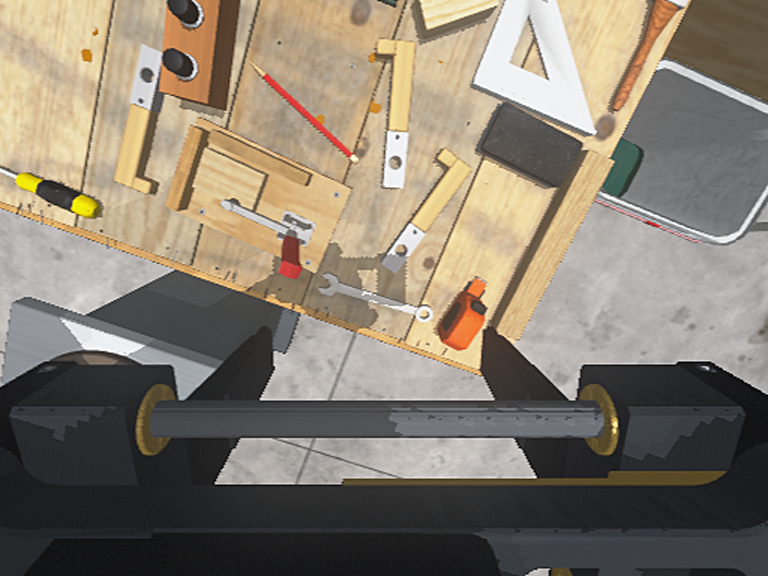

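View pics/d2c.png

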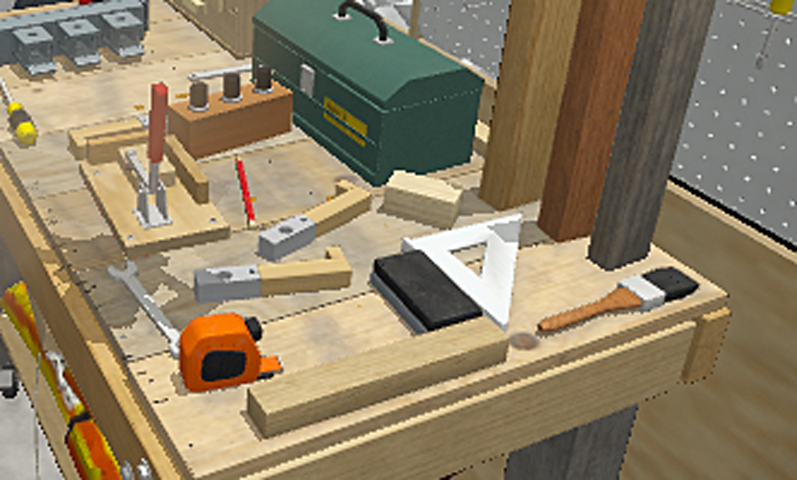

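```bash
python3 - <<'E'
from h import *
im,c=load("w2")
P={"A":[(147,73),(148,46),(133,190)],"B":[(396,162),(394,188),(398,40)],"C":[(404,250),(390,264),(456,160)]}
for k,v in P.items():
    X=ray(c,np.array(v)/1.5,24); d=X[1]-X[2]; print(k,X[:,:2].round(0).tolist(),"len",np.linalg.norm(d).round(),"th",np.degrees(np.arctan2(d[1],d[0])).round(1))
for n,uv,z in [("pin near",(180,62),90),("pin 2",(184,8),90),("blk c1",(160,97),58),("blk c2",(228,110),58),("clamp handle top",(290,270),100),("tape",(462,315),64),("spanner r",(424,313),4),("spanner l",(328,285),4),("sand",(535,145),30),("driver end",(90,205),25)]: print(n,ray(c,np.array(uv)/1.5,z).round(0))
crop("w2",60,0,360,230,2.6,"w2d")
E
```

```text
A [[500.0, 25.0], [528.0, 30.0], [366.0, 15.0]] len 162.0 th 5.4
B [[511.0, -275.0], [482.0, -283.0], [632.0, -229.0]] len 160.0 th -160.1
C [[415.0, -324.0], [391.0, -314.0], [539.0, -341.0]] len 150.0 th 169.4
pin near [[521. -39.  90.]]
pin 2 [[567. -32.  90.]]
blk c1 [[482. -11.  58.]]
blk c2 [[495. -83.  58.]]
clamp handle top [[ 361. -204.  100.]]
tape [[ 371. -415.   64.]]
spanner r [[ 339. -385.    4.]]
spanner l [[ 330. -248.    4.]]
sand [[ 586. -420.   30.]]
driver end [[329.  60.  25.]]
```

View pics/w2d.png

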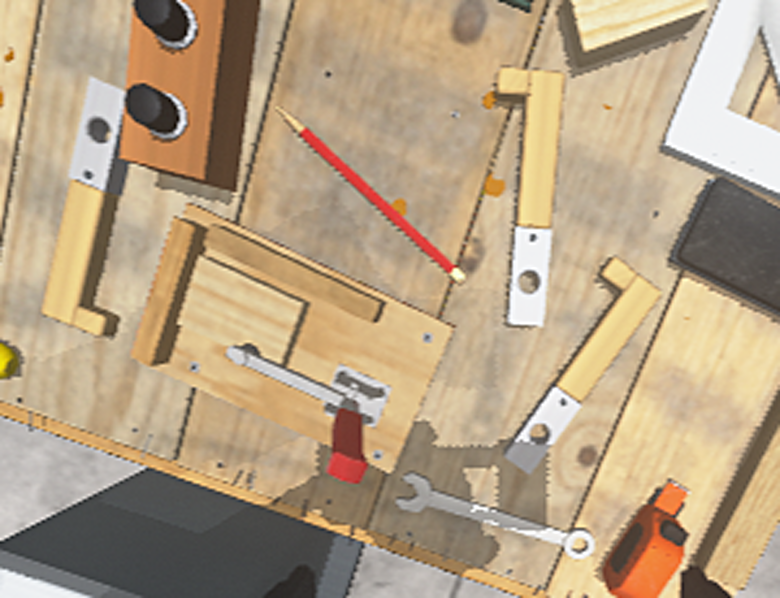

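```bash
python3 - <<'E'
from h import *
im,c=load("s1")
X=ray(c,np.array([(158,379),(211,415),(268,453)])/2.5+[80,100],57); print(X.round(1)); 
d=X[0]-X[2]; print(np.linalg.norm(d),np.degrees(np.arctan2(d[1],d[0])))
P=ray(c,np.array([(330,170),(366,182),(402,195)])/2.5+[80,100],90);print(P.round(1))
print(ray(c,np.array([(372,262),(387,272),(485,330)])/2.5+[80,100],24).round(1))
E
```

```text
[[539.4 307.1  57. ]
 [467.2 304.9  57. ]
 [395.9 302.1  57. ]]
143.51398167357064 1.9805669493294626
[[609.6  -4.3  90. ]
 [561.6 -12.8  90. ]
 [513.9 -19.7  90. ]]
[[517.2  31.7  24. ]
 [492.9  33.9  24. ]
 [353.8  38.4  24. ]]
```

Call:
jog_arm --series '[{"dx":0.005,"dy":0.042,"dz":-0.01,"rx":0,"ry":0,"rz":7,"gripper":1},{"dx":0.005,"dy":0.042,"dz":-0.01,"rx":0,"ry":0,"rz":7,"gripper":1},{"dx":0.005,"dy":0.042,"dz":-0.01,"rx":0,"ry":0,"rz":7,"gripper":1},{"dx":0.005,"dy":0.042,"dz":-0.01,"rx":0,"ry":0,"rz":7,"gripper":1},{"dx":0.005,"dy":0.042,"dz":-0.01,"rx":0,"ry":0,"rz":7,"gripper":1},{"dx":0.005,"dy":0.042,"dz":-0.01,"rx":0,"ry":0,"rz":7,"gripper":1},{"dx":0.005,"dy":0.042,"dz":-0.01,"rx":0,"ry":0,"rz":7,"gripper":1},{"dx":0.005,"dy":0.042,"dz":-0.01,"rx":0,"ry":0,"rz":7,"gripper":1},{"dx":0.005,"dy":0.042,"dz":-0.02,"rx":0,"ry":0,"rz":7,"gripper":1},{"dx":0.003,"dy":0.042,"dz":-0.02,"rx":0,"ry":0,"rz":6.4,"gripper":1},{"dx":0,"dy":0.042,"dz":-0.02,"rx":0,"ry":0,"rz":0,"gripper":1},{"dx":0,"dy":0.042,"dz":-0.02,"rx":0,"ry":0,"rz":0,"gripper":1}]'

```text
t: 2.85
eef_pos: [467.9, 219.4, 214.8]
tcp_rot: [-1.571, -0.0, -0.002]
ft_force: [1.7, -0.5, -0.1]
opening: 1.004
```

Call:
jog_arm --series '[{"dx":0,"dy":0,"dz":0,"rx":0,"ry":0,"rz":0,"gripper":0.6},{"dx":0,"dy":0,"dz":0,"rx":0,"ry":0,"rz":0,"gripper":0.6}]'

```text
t: 3.05
eef_pos: [467.7, 218.4, 215.2]
tcp_rot: [-1.571, 0.001, -0.0]
ft_force: [0.3, -0.3, 0.5]
opening: 0.887
```

```bash
python3 - <<'E'
from h import *
shot("wrist","w3"); print(env.state()["eef_pos"],env.state()["tcp_rot"],env.state()["t"])
crop("w3",0,0,512,384,1.5,"w3c")
E
```

```text
[467.94362631 217.82984227 215.76530391] [-1.57113359e+00 -3.78223944e-05 -1.25774259e-03] 3.1
```

View pics/w3c.png

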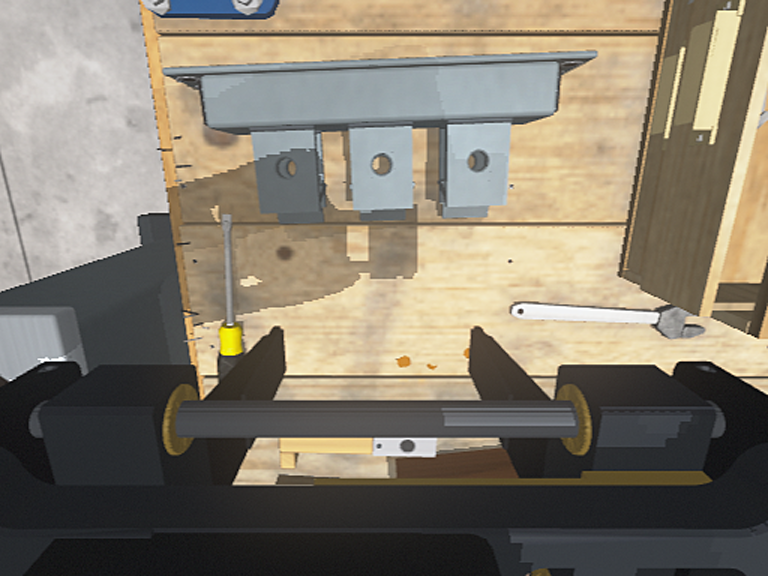

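```bash
python3 - <<'E'
from h import *
crop("w3",160,80,350,150,4.2,"w3h")
im,c=load("w3")
L=np.array([(287,167),(381,164),(478,160)])/1.5
print(ray(c,L,57).round(1))
print("driver",ray(c,np.array([(227,216),(231,345)])/1.5,10).round(0))
E
```

```text
[[401.  297.7  57. ]
 [471.3 299.9  57. ]
 [543.6 302.8  57. ]]
driver [[335. 256.  10.]
 [326. 131.  10.]]
```

View pics/w3h.png

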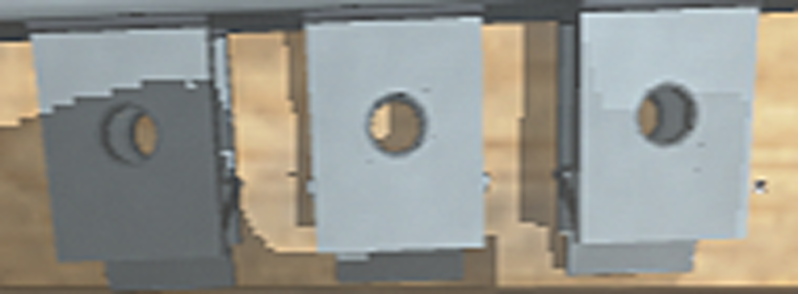

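Call:
jog_arm --series '[{"dx":-0.007,"dy":0.0075,"dz":0,"rx":0,"ry":0,"rz":-8.2,"gripper":0.6},{"dx":-0.007,"dy":0.0075,"dz":0,"rx":0,"ry":0,"rz":-8.2,"gripper":0.6},{"dx":-0.007,"dy":0.0075,"dz":0,"rx":0,"ry":0,"rz":-8.2,"gripper":0.6},{"dx":-0.007,"dy":0.0075,"dz":0,"rx":0,"ry":0,"rz":-8.2,"gripper":0.6},{"dx":-0.007,"dy":0.0075,"dz":0,"rx":0,"ry":0,"rz":-8.2,"gripper":0.6},{"dx":-0.007,"dy":0.0075,"dz":0,"rx":0,"ry":0,"rz":-8.2,"gripper":0.6},{"dx":-0.007,"dy":0.0075,"dz":0,"rx":0,"ry":0,"rz":-8.2,"gripper":0.6},{"dx":-0.007,"dy":0.0075,"dz":0,"rx":0,"ry":0,"rz":-8.2,"gripper":0.6},{"dx":-0.007,"dy":0.0075,"dz":0,"rx":0,"ry":0,"rz":-8.2,"gripper":0.6},{"dx":-0.007,"dy":0.0075,"dz":0,"rx":0,"ry":0,"rz":-8.2,"gripper":0.6},{"dx":-0.007,"dy":0.0075,"dz":0,"rx":0,"ry":0,"rz":-8,"gripper":0.6},{"dx":0,"dy":0,"dz":0,"rx":0,"ry":0,"rz":0,"gripper":0.6}]'

```text
t: 4.3
eef_pos: [390.9, 300.4, 216.5]
tcp_rot: [-1.57, 0.001, -1.575]
ft_force: [-0.3, 0.4, 0.5]
opening: 0.6
```

```bash
python3 - <<'E'
from h import *
shot("wrist","w4"); print(env.state()["eef_pos"],env.state()["tcp_rot"],env.state()["t"],env.state()["qvel"].round(3))
crop("w4",0,0,512,384,1.5,"w4c");
E
```

```text
[391.18662119 300.33466369 216.42472322] [-1.56953422e+00  4.67167475e-04 -1.56957856e+00] 4.35 [-0.006  0.007 -0.001 -0.002 -0.002 -0.058]
```

View pics/w4c.png

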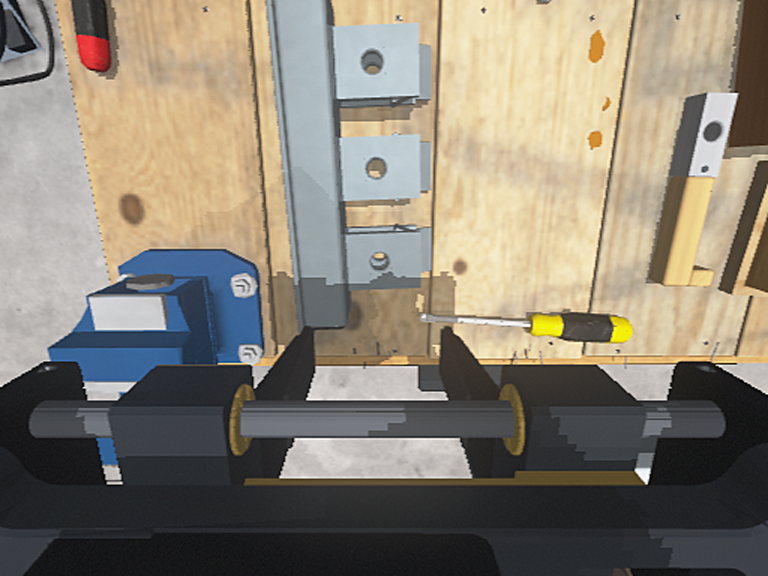

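```bash
cat >> h.py <<'E'
def tiles(specs,r,f,out):
    row=[]
    for name,(u,v) in specs:
        im=cv2.imread(f"pics/{name}.png"); u0,v0=int(u)-r,int(v)-r
        t=cv2.resize(im[max(v0,0):v0+2*r,u0:u0+2*r],None,fx=f,fy=f,interpolation=cv2.INTER_NEAREST)
        for k in range(0,2*r,5):
            cv2.putText(t,str(u0+k),(k*f,8),0,.3,(0,0,255),1); cv2.putText(t,str(v0+k),(0,k*f+8),0,.3,(0,0,255),1)
            cv2.line(t,(k*f,0),(k*f,2*r*f),(0,0,255),1) ; cv2.line(t,(0,k*f),(2*r*f,k*f),(0,0,255),1)
        row.append(t)
    n=3; row+= [np.zeros_like(row[0])]*((-len(row))%n)
    cv2.imwrite(f"pics/{out}.png",np.vstack([np.hstack(row[i:i+n]) for i in range(0,len(row),n)]))
E
python3 - <<'E'
from h import *
tiles([("w3",(191,111)),("w3",(254,109)),("w3",(319,107)),("w4",(253,174)),("w4",(251,112)),("w4",(248,41))],10,13,"t1")
E
```

```text
(no output)
```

View pics/t1.png

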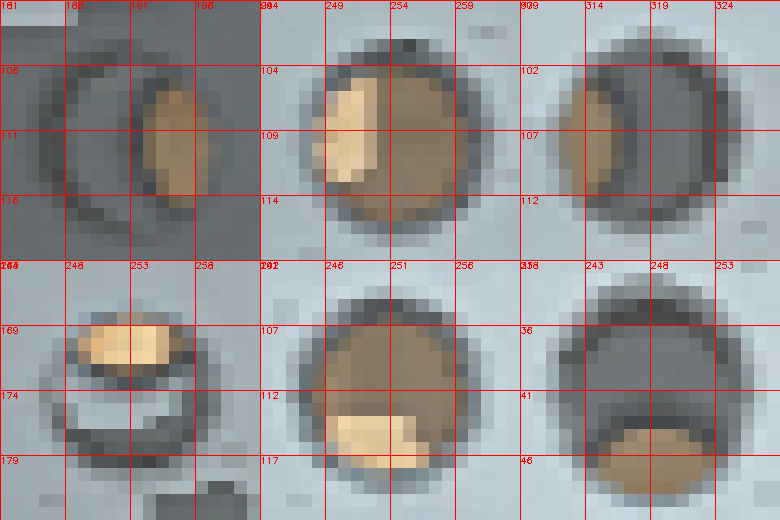

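```bash
cat > cal.py <<'E'
from h import *
from scipy.optimize import least_squares
import json
OBS={"w3":[(318.2,106.55),(254.35,108.9),(190.3,111.4)],"w4":[(247.5,40.5),(250.5,111.9),(252.5,173.55)]}
def pert(c,b):
    # camera perturbation: rotation b[0:3] (rad), translation b[3:6] mm, in camera frame
    K,R,t=c; D=Ro.from_rotvec(b[:3]).as_matrix(); return K,D@R,D@t+b[3:6]
def holes(p): 
    u=np.array([np.cos(p[2]),np.sin(p[2]),0]); o=np.array([p[0],p[1],57]); return np.array([o+72*u,o,o-72*u])
if __name__=="__main__":
    def res(p):
        r=[(proj(pert(load(n)[1],p[3:]),holes(p))-uv).ravel()/0.4 for n,uv in OBS.items()]
        return np.concatenate(r+[p[3:6]/0.006,p[6:9]/2])
    s=least_squares(res,[471,300,.03]+[0]*6); print(s.x.round(4)); print(res(s.x)[:12].round(2)); print(holes(s.x).round(1))
    J=np.linalg.inv(s.jac.T@s.jac); print(np.sqrt(np.diag(J)).round(4))
    json.dump(s.x.tolist(),open("cal.json","w"))
E
python3 cal.py
```

```text
[ 4.714453e+02  3.000654e+02  3.580000e-02  9.000000e-04 -2.000000e-04
 -1.000000e-04  1.626000e-01 -2.661000e-01  1.043600e+00]
[ 0.46  0.1  -0.46  0.15 -0.01 -0.21  0.11  0.31 -0.55 -0.78  0.45  0.47]
[[543.4 302.6  57. ]
 [471.4 300.1  57. ]
 [399.5 297.5  57. ]]
[0.2588 0.2532 0.0067 0.0043 0.0044 0.0059 1.3878 1.3487 0.9346]
```

```bash
python3 - <<'E'
from h import *
crop("w4",420,50,512,200,5,"w4a")
E
```

View pics/w4a.png

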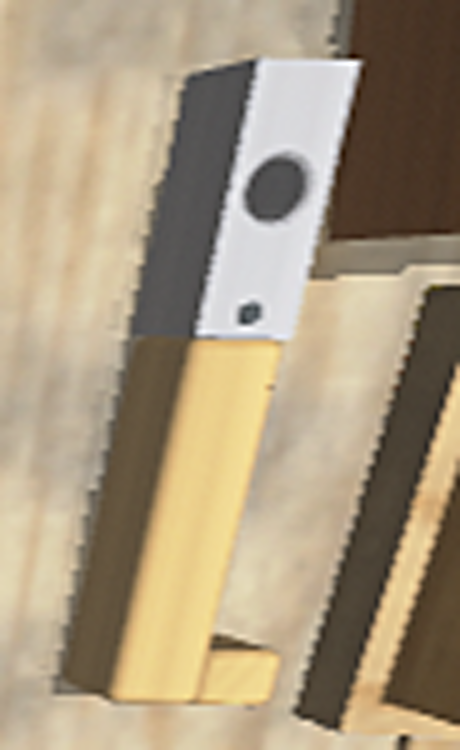

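```bash
python3 - <<'E'
from h import *
im,c=load("w4")
U=np.array([(256,58),(362,58),(195,338),(283,340),(110,700),(203,702),(275,188)])/5+[420,50]-.5
X=ray(c,U,24)[:,:2]; print(X.round(1))
for a,b in((0,4),(1,3),(0,2),(1,5)):
    d=X[a]-X[b]; print(np.degrees(np.arctan2(d[1],d[0])).round(2),np.linalg.norm(d).round(1))
print((X[0]+X[1])/2,(X[4]+X[5])/2)
E
```

```text
[[528.2  38.5]
 [528.1  13.4]
 [464.2  39.4]
 [463.6  17.3]
 [369.9  42.4]
 [369.3  17.2]
 [499.3  27.4]]
-1.4 158.3
-3.45 64.6
-0.8 64.0
-1.36 158.9
[528.13571978  25.94805633] [369.60981884  29.77981884]
```

Call:
jog_arm --series '[{"dx":0.006,"dy":-0.034,"dz":-0.01,"rx":0,"ry":0,"rz":-0.2,"gripper":0.45},{"dx":0.006,"dy":-0.034,"dz":-0.014,"rx":0,"ry":0,"rz":-0.2,"gripper":0.45},{"dx":0.006,"dy":-0.034,"dz":-0.014,"rx":0,"ry":0,"rz":-0.2,"gripper":0.45},{"dx":0.006,"dy":-0.034,"dz":-0.014,"rx":0,"ry":0,"rz":-0.2,"gripper":0.45},{"dx":0.005,"dy":-0.034,"dz":-0.014,"rx":0,"ry":0,"rz":-0.2,"gripper":0.45},{"dx":0.005,"dy":-0.034,"dz":-0.014,"rx":0,"ry":0,"rz":-0.2,"gripper":0.45},{"dx":0.005,"dy":-0.034,"dz":-0.014,"rx":0,"ry":0,"rz":-0.1,"gripper":0.45},{"dx":0.005,"dy":-0.034,"dz":-0.002,"rx":0,"ry":0,"rz":-0.1,"gripper":0.45},{"dx":0,"dy":0,"dz":0,"rx":0,"ry":0,"rz":0,"gripper":0.45},{"dx":0,"dy":0,"dz":0,"rx":0,"ry":0,"rz":0,"gripper":0.45}]'

```text
t: 5.35
eef_pos: [434.7, 27.9, 119.9]
tcp_rot: [-1.57, -0.0, -1.596]
ft_force: [-0.1, -0.7, 0.3]
opening: 0.451
```

```bash
python3 - <<'E'
from h import *
im,c=shot("wrist","w5"); print(env.state()["eef_pos"],env.state()["tcp_rot"],env.state()["t"],env.state()["qvel"].round(3))
crop("w5",0,0,512,384,1.5,"w5c");
E
```

```text
[434.59251772  28.74695288 119.96351252] [-1.57031735e+00 -1.04373959e-04 -1.59517660e+00] 5.4 [ 0.03  -0.002  0.001  0.001 -0.002  0.014]
```

View pics/w5c.png

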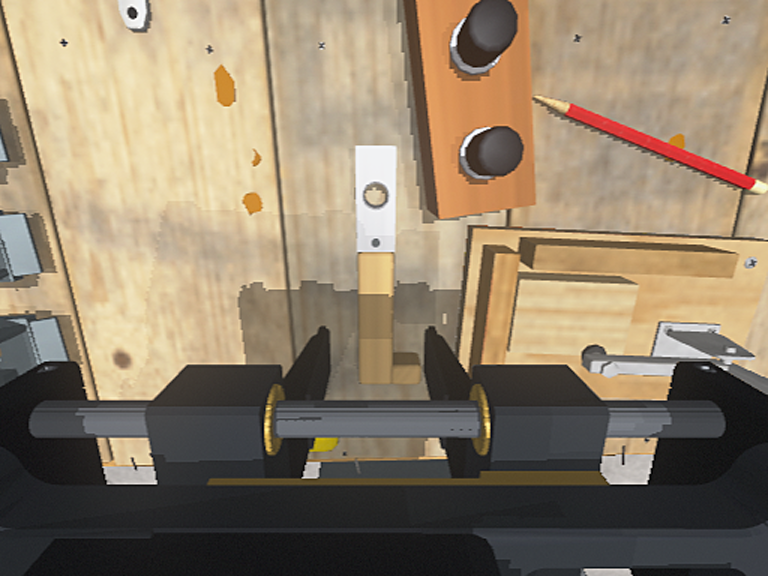

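Call:
jog_arm --series '[{"dx":0,"dy":0,"dz":-0.025,"rx":0,"ry":0,"rz":0,"gripper":0.45},{"dx":0,"dy":0,"dz":-0.025,"rx":0,"ry":0,"rz":0,"gripper":0.45},{"dx":0,"dy":0,"dz":-0.025,"rx":0,"ry":0,"rz":0,"gripper":0.45},{"dx":0,"dy":0,"dz":-0.02,"rx":0,"ry":0,"rz":0,"gripper":0.45},{"dx":0,"dy":0,"dz":-0.01,"rx":0,"ry":0,"rz":0,"gripper":0.45},{"dx":0,"dy":0,"dz":0,"rx":0,"ry":0,"rz":0,"gripper":0.45}]'

```text
t: 6.0
eef_pos: [434.1, 29.9, 14.1]
tcp_rot: [-1.572, -0.0, -1.594]
ft_force: [1.1, 0.8, -0.3]
opening: 0.451
```

Call:
jog_arm --series '[{"dx":0,"dy":0,"dz":0,"rx":0,"ry":0,"rz":0,"gripper":0},{"dx":0,"dy":0,"dz":0,"rx":0,"ry":0,"rz":0,"gripper":0},{"dx":0,"dy":0,"dz":0,"rx":0,"ry":0,"rz":0,"gripper":0},{"dx":0,"dy":0,"dz":0,"rx":0,"ry":0,"rz":0,"gripper":0}]'

```text
t: 6.4
eef_pos: [434.9, 29.3, 15.4]
tcp_rot: [-1.569, -0.0, -1.596]
ft_force: [-0.9, 0.5, 7.4]
opening: 0.254
```

```bash
python3 - <<'E'
from h import *
im,c=load("w3")
print(ray(c,np.array([(622,275),(660,30)])/1.5,0).round(0)); print(ray(c,np.array([(715,315),(735,90)])/1.5,120).round(0))
print(env.state())
E
```

```text
[[701. 200.   0.]
 [697. 404.   0.]]
[[693. 204. 120.]
 [672. 340. 120.]]
{'t': 6.4, 'joints': array([-8.44668261e-02,  6.07779400e-01,  2.19648575e+00, -9.61809067e-05,
        3.35756423e-01,  1.51172178e+00]), 'qvel': array([-0.00199786,  0.0004966 , -0.00044991,  0.00015007, -0.00184819,
       -0.0008964 ]), 'tau': array([ -0.45874424, -46.80303454,  -6.90085217,  -0.1583059 ,
        -0.24634964,  -0.07754517]), 'eef_pos': array([434.87875289,  29.30705442,  15.44732987]), 'tcp_rot': array([-1.56922987e+00, -1.24533622e-04, -1.59609792e+00]), 'ft_force': array([-0.91522593,  0.50392964,  7.40292345]), 'moment': array([ 0.20647999,  0.10822475, -0.0740981 ]), 'opening': 0.25434452614746494}
```

Call:
jog_arm --series '[{"dx":0,"dy":0,"dz":0.03,"rx":0,"ry":0,"rz":0,"gripper":0},{"dx":0,"dy":0,"dz":0.04,"rx":0,"ry":0,"rz":0,"gripper":0},{"dx":0,"dy":0,"dz":0.04,"rx":0,"ry":0,"rz":0,"gripper":0},{"dx":0,"dy":0,"dz":0,"rx":0,"ry":0,"rz":0,"gripper":0}]'

```text
t: 6.8
eef_pos: [436.1, 29.2, 128.8]
tcp_rot: [-1.563, -0.001, -1.596]
ft_force: [0.2, 0.7, -1.7]
opening: 0.25
```

```bash
python3 - <<'E'
from h import *
im,c=shot("wrist","w6"); print(env.state()["eef_pos"],env.state()["tcp_rot"],env.state()["t"],env.state()["qvel"].round(3))
crop("w6",100,0,412,384,1.5,"w6c");shot("side","d6");shot("scene","s6");crop("s6",150,100,350,250,4,"s6c")
E
```

```text
[435.29584382  29.22580401 126.71175709] [-1.56572948e+00 -3.88127619e-04 -1.59593435e+00] 6.85 [-0.002  0.063  0.037 -0.001 -0.038  0.001]
```

View pics/w6c.png

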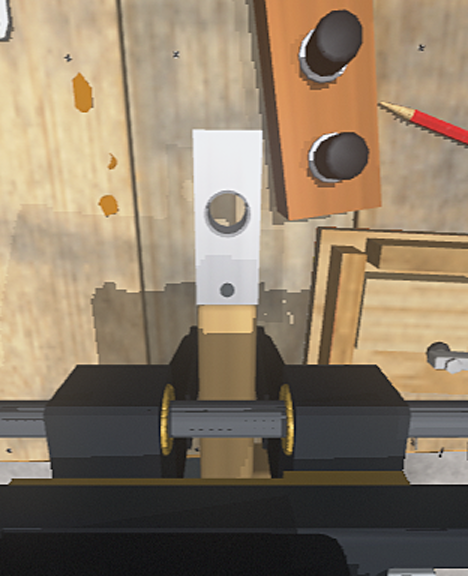

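View pics/s6c.png

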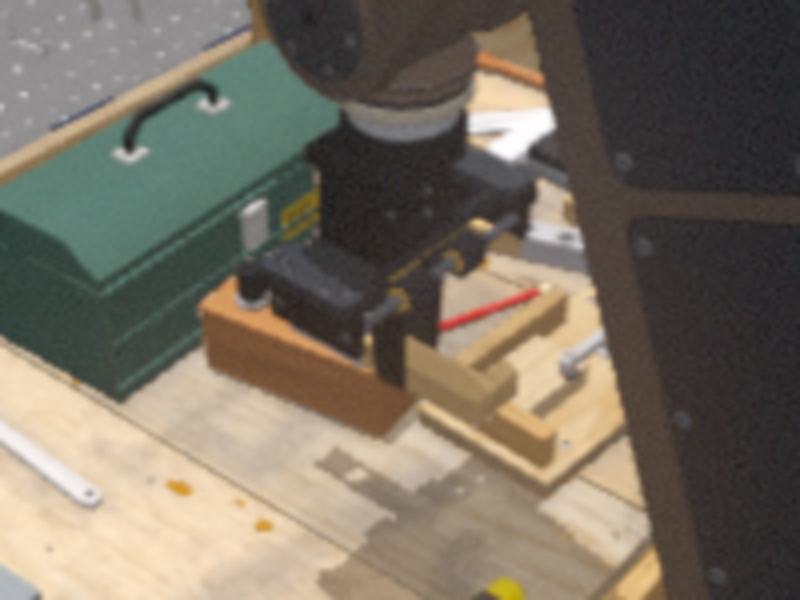

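Call:
jog_arm --series '[{"dx":0.0104,"dy":0.0106,"dz":0,"rx":0,"ry":0,"rz":8.5,"gripper":0},{"dx":0.0104,"dy":0.0106,"dz":0,"rx":0,"ry":0,"rz":8.5,"gripper":0},{"dx":0.0104,"dy":0.0106,"dz":0,"rx":0,"ry":0,"rz":8.5,"gripper":0},{"dx":0.0104,"dy":0.0106,"dz":0,"rx":0,"ry":0,"rz":8.5,"gripper":0},{"dx":0.0104,"dy":0.0106,"dz":0,"rx":0,"ry":0,"rz":8.5,"gripper":0},{"dx":0.0104,"dy":0.0106,"dz":0,"rx":0,"ry":0,"rz":8.5,"gripper":0},{"dx":0.0104,"dy":0.0106,"dz":0,"rx":0,"ry":0,"rz":8.5,"gripper":0},{"dx":0.0104,"dy":0.0106,"dz":0,"rx":0,"ry":0,"rz":8.5,"gripper":0},{"dx":0.0104,"dy":0.0106,"dz":0,"rx":0,"ry":0,"rz":8.5,"gripper":0},{"dx":0.0104,"dy":0.0106,"dz":0,"rx":0,"ry":0,"rz":8.5,"gripper":0},{"dx":0.0104,"dy":0.0106,"dz":0,"rx":0,"ry":0,"rz":8.5,"gripper":0},{"dx":0,"dy":0,"dz":0,"rx":0,"ry":0,"rz":0,"gripper":0}]'

```text
t: 8.15
eef_pos: [549.1, 146.6, 122.6]
tcp_rot: [-1.571, 0.002, 0.039]
ft_force: [-0.9, -0.0, -2.5]
opening: 0.248
```

Call:
jog_arm --series '[{"dx":0,"dy":0,"dz":-0.05,"rx":0,"ry":0,"rz":0,"gripper":0},{"dx":0,"dy":0,"dz":-0.03,"rx":0,"ry":0,"rz":0,"gripper":0},{"dx":0,"dy":0,"dz":0,"rx":0,"ry":0,"rz":0,"gripper":0},{"dx":0,"dy":0,"dz":0,"rx":0,"ry":0,"rz":0,"gripper":0}]'

```text
t: 8.55
eef_pos: [548.4, 145.5, 44.3]
tcp_rot: [-1.571, 0.002, 0.033]
ft_force: [0.6, -0.1, -0.9]
opening: 0.25
```

```bash
python3 - <<'E'
from h import *
im,c=shot("wrist","w7"); print(env.state()["eef_pos"],env.state()["tcp_rot"],env.state()["t"],env.state()["qvel"].round(3))
crop("w7",170,20,330,260,2.4,"w7c");shot("scene","s7");crop("s7",80,150,280,300,4,"s7c")
E
```

```text
[549.07276709 145.68952311  45.30948336] [-1.57081908e+00 -2.47336381e-04  3.40481379e-02] 8.6 [ 0.001 -0.024 -0.009  0.001 -0.002 -0.01 ]
```

View pics/w7c.png

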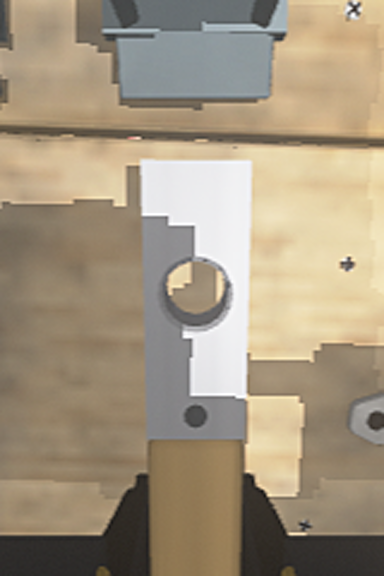

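View pics/s7c.png

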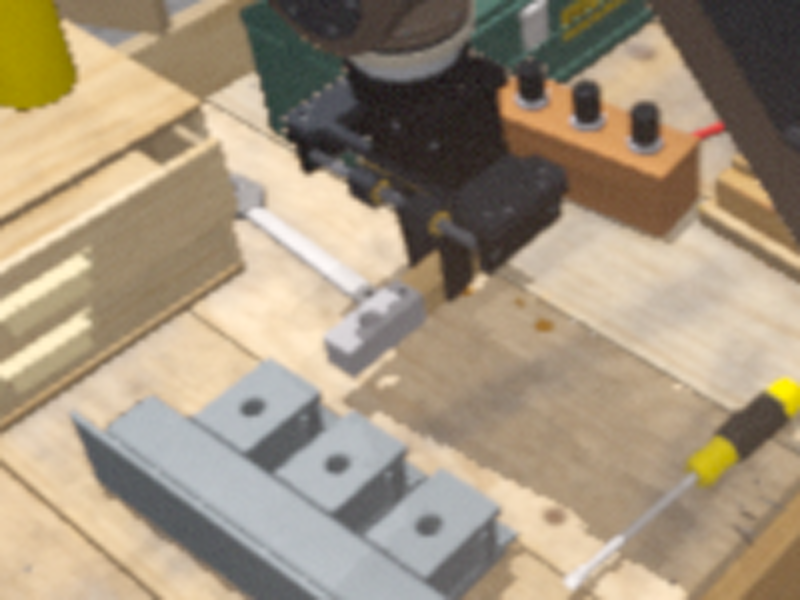

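```bash
cat > held.py <<'E'
from h import *
from scipy.optimize import least_squares
def held(c_tool,uv):
    """fit arm top face pose in tool frame. uv: 4 corners (endL,endR,jointL,jointR), hole. returns hx,htop,L,pitch(+ = shoe down),yaw"""
    K,M=c_tool
    P=np.array([[-12,0,0],[12,0,0],[-12,0,-64],[12,0,-64],[0,0,-29]],float)
    def res(p):
        x,y,L,ph,ya=p
        A=Ro.from_euler('xyz',[-ph,ya,0]).as_matrix() # about tool x: z->y
        Q=(A@(P+[0,0,L]).T).T+[x,y,0]
        Cc=(np.linalg.inv(M)@np.c_[Q,np.ones(5)].T).T[:,:3]; q=(K@Cc.T).T
        return ((q[:,:2]/q[:,2:])-uv).ravel()
    s=least_squares(res,[0,-10,94,0,0]); e=np.sqrt(np.diag(np.linalg.inv(s.jac.T@s.jac)))*.4
    print("x %.1f top_y %.1f L %.1f pitchdown %.2f yaw %.2f"%(*s.x[:3],*np.degrees(s.x[3:])),"sd",e[:3].round(2),np.degrees(e[3:]).round(2),"res",s.fun.round(2))
    return s.x
i=env.camera_info("wrist"); CT=(np.array(i["camera_matrix"]),np.array(i["mount"]))
E
python3 - <<'E'
from held import *
held(CT,np.array([(140,161),(252,161),(148,439),(245,439),(197,291)])/2.4+[170,20]-.5)
held(CT,np.array([(193,130),(262,130),(197,304),(260,304),(227,214)])/1.5+[100,0]-.5)
E
```

```text
x 0.9 top_y -9.8 L 92.0 pitchdown 3.02 yaw -0.14 sd [0.23 1.51 0.23] [1.58 0.19] res [ 0.84 -0.29 -0.67 -0.38 -0.22 -0.08  0.31 -0.15 -0.26  0.91]
x 1.1 top_y -8.1 L 91.7 pitchdown 0.62 yaw -0.35 sd [0.23 1.31 0.15] [1.5  0.19] res [ 0.    0.04 -0.19 -0.23  0.42  0.25 -0.77  0.04  0.52 -0.08]
```

```bash
python3 - <<'E'
from h import *
im,c=load("w7")
f=lambda u:np.array(u)/2.4+[170,20]-.5
print(ray(c,f([(118,99),(273,99)]),15).round(1)); print(ray(c,f([(103,38),(287,33)]),57).round(1), "hole axis x at y=255:",543.4+.0358*47.6)
print(ray(c,f([(140,161),(252,161)]),30).round(1))
E
```

```text
[[524.7 254.7  15. ]
 [565.6 256.1  15. ]]
[[526.6 259.   57. ]
 [563.4 261.1  57. ]] hole axis x at y=255: 545.10408
[[531.9 238.3  30. ]
 [559.8 239.3  30. ]]
```

Call:
jog_arm --series '[{"dx":-0.0003,"dy":0,"dz":-0.006,"rx":0,"ry":0,"rz":0,"gripper":0},{"dx":-0.0004,"dy":0.01,"dz":0,"rx":0,"ry":0,"rz":0,"gripper":0},{"dx":-0.0004,"dy":0.01,"dz":0,"rx":0,"ry":0,"rz":0,"gripper":0},{"dx":-0.0004,"dy":0.01,"dz":0,"rx":0,"ry":0,"rz":0,"gripper":0},{"dx":-0.0003,"dy":0.01,"dz":0,"rx":0,"ry":0,"rz":0,"gripper":0},{"dx":0,"dy":0,"dz":0,"rx":0,"ry":0,"rz":0,"gripper":0},{"dx":0,"dy":0,"dz":0,"rx":0,"ry":0,"rz":0,"gripper":0}]'

```text
t: 9.35
eef_pos: [547.0, 186.3, 38.6]
tcp_rot: [-1.571, -0.0, 0.037]
ft_force: [-0.1, 0.1, -1.2]
opening: 0.249
```

```bash
python3 - <<'E'
from h import *
im,c=shot("wrist","w8"); s=env.state(); print(s["eef_pos"],s["tcp_rot"],s["t"],s["ft_force"])
crop("w8",130,20,370,260,2.4,"w8c");shot("scene","s8");crop("s8",80,180,240,290,5,"s8c")
E
```

```text
[546.99425208 185.94586758  38.61900938] [-1.57088623e+00  5.38019030e-05  3.62868832e-02] 9.4 [ 0.03588019 -0.73185683 -0.45146363]
```

View pics/w8c.png

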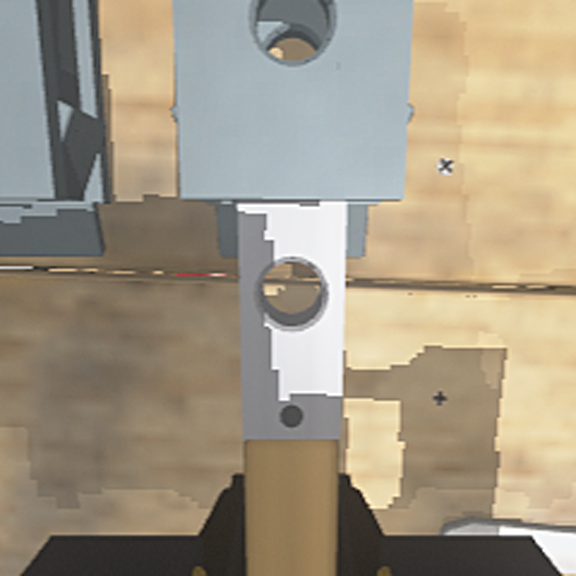

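View pics/s8c.png

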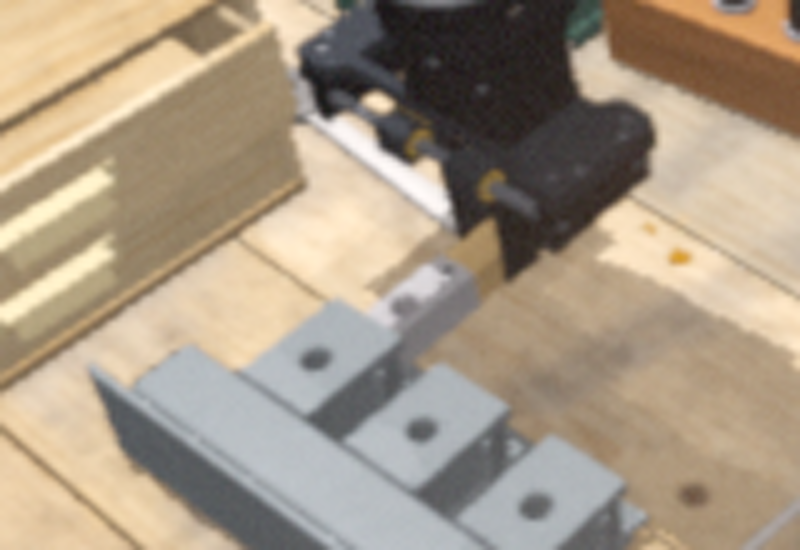

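Call:
jog_arm --series '[{"dx":-0.0004,"dy":0.01,"dz":0,"rx":0,"ry":0,"rz":0,"gripper":0},{"dx":-0.0004,"dy":0.01,"dz":0,"rx":0,"ry":0,"rz":0,"gripper":0},{"dx":-0.0003,"dy":0.01,"dz":0,"rx":0,"ry":0,"rz":0,"gripper":0},{"dx":-0.0003,"dy":0.01,"dz":0,"rx":0,"ry":0,"rz":0,"gripper":0},{"dx":-0.0002,"dy":0.005,"dz":0,"rx":0,"ry":0,"rz":0,"gripper":0},{"dx":0,"dy":0,"dz":0,"rx":0,"ry":0,"rz":0,"gripper":0}]'

```text
t: 10.05
eef_pos: [545.3, 231.8, 38.6]
tcp_rot: [-1.571, -0.0, 0.037]
ft_force: [-0.1, 0.5, -2.3]
opening: 0.253
```

Call:
jog_arm --series '[{"dx":-0.0001,"dy":0.003,"dz":0,"rx":0,"ry":0,"rz":0,"gripper":0},{"dx":0,"dy":0,"dz":0,"rx":0,"ry":0,"rz":0,"gripper":0}]'

```text
t: 10.25
eef_pos: [545.4, 234.0, 38.7]
tcp_rot: [-1.571, -0.0, 0.036]
ft_force: [-0.1, -0.9, -1.6]
opening: 0.25
```

Call:
jog_arm --series '[{"dx":-0.0001,"dy":0.002,"dz":0,"rx":0,"ry":0,"rz":0,"gripper":0},{"dx":0,"dy":0,"dz":0,"rx":0,"ry":0,"rz":0,"gripper":0}]'

```text
t: 10.45
eef_pos: [545.3, 235.9, 38.7]
tcp_rot: [-1.571, -0.0, 0.036]
ft_force: [-0.7, -0.5, -1.4]
opening: 0.248
```

Call:
jog_arm --series '[{"dx":-0.0001,"dy":0.002,"dz":0,"rx":0,"ry":0,"rz":0,"gripper":0},{"dx":0,"dy":0,"dz":0,"rx":0,"ry":0,"rz":0,"gripper":0}]'

```text
t: 10.65
eef_pos: [545.2, 238.0, 38.7]
tcp_rot: [-1.571, -0.0, 0.036]
ft_force: [0.6, -0.6, -1.4]
opening: 0.253
```

Call:
jog_arm --series '[{"dx":-0.0001,"dy":0.002,"dz":0,"rx":0,"ry":0,"rz":0,"gripper":0},{"dx":0,"dy":0,"dz":0,"rx":0,"ry":0,"rz":0,"gripper":0}]'

```text
t: 10.85
eef_pos: [545.1, 239.9, 38.6]
tcp_rot: [-1.571, -0.0, 0.036]
ft_force: [-0.3, -1.6, -1.1]
opening: 0.248
```

```bash
python3 - <<'E'
from h import *
im,c=shot("wrist","w9"); s=env.state(); print(s["eef_pos"],s["tcp_rot"],s["t"],s["ft_force"])
crop("w9",130,0,370,260,2.3,"w9c")
E
```

```text
[545.04754958 239.90176918  38.63281651] [-1.57086696e+00  3.82362772e-06  3.59709972e-02] 10.9 [-0.14680436 -1.25711836 -1.88649715]
```

View pics/w9c.png

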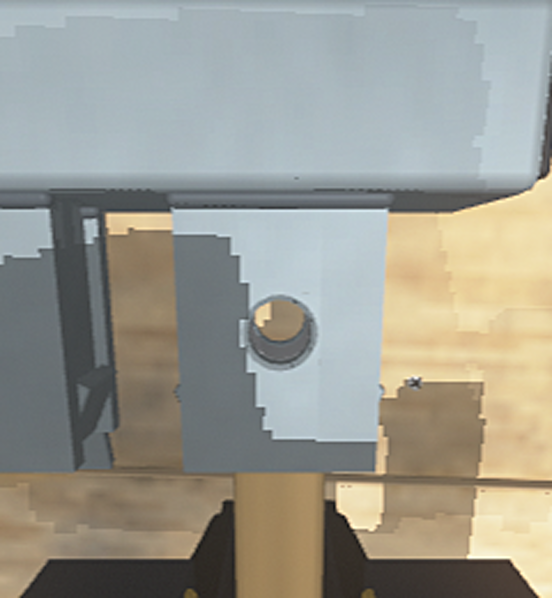

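Call:
jog_arm --series '[{"dx":-0.0001,"dy":0.0015,"dz":0,"rx":0,"ry":0,"rz":0,"gripper":0},{"dx":0,"dy":0,"dz":0,"rx":0,"ry":0,"rz":0,"gripper":0}]'

```text
t: 11.1
eef_pos: [545.0, 240.0, 38.6]
tcp_rot: [-1.573, 0.001, 0.036]
ft_force: [1.6, -11.9, -0.0]
opening: 0.251
```

Call:
jog_arm --series '[{"dx":-0.0001,"dy":0.0015,"dz":0,"rx":0,"ry":0,"rz":0,"gripper":0},{"dx":0,"dy":0,"dz":0,"rx":0,"ry":0,"rz":0,"gripper":0}]'

```text
t: 11.3
eef_pos: [545.0, 240.3, 38.6]
tcp_rot: [-1.574, 0.001, 0.036]
ft_force: [1.9, -22.0, 1.2]
opening: 0.249
```

Call:
jog_arm --series '[{"dx":0,"dy":-0.003,"dz":-0.001,"rx":0,"ry":0,"rz":0,"gripper":0},{"dx":0,"dy":0,"dz":-0.001,"rx":0,"ry":0,"rz":0,"gripper":0.2},{"dx":0,"dy":0,"dz":0,"rx":0,"ry":0,"rz":0,"gripper":0.45},{"dx":0,"dy":0,"dz":0,"rx":0,"ry":0,"rz":0,"gripper":0.45},{"dx":0,"dy":0,"dz":0,"rx":0,"ry":0,"rz":0,"gripper":0.45}]'

```text
t: 11.8
eef_pos: [544.9, 240.2, 36.8]
tcp_rot: [-1.571, -0.0, 0.036]
ft_force: [0.3, -0.1, 0.9]
opening: 0.432
```

```bash
python3 - <<'E'
from h import *
im,c=shot("wrist","w10"); s=env.state(); print(s["eef_pos"],s["tcp_rot"],s["t"],s["ft_force"],s["opening"])
crop("w10",130,0,370,260,2.3,"w10c")
i,c=load("s1"); f=lambda u:np.array(u)/2.5+[80,100]
print("toolbox bottom",ray(c,f([(252,243),(180,200)]),0).round(0)); print("top", ray(c,f([(240,165),(155,128),(410,85)]),130).round(0))
i,c=load("w5");print("w5 pin tops",ray(c,np.array([(498,150),(495,22)])/1.5,90).round(1))
E
```

```text
[544.91411113 240.17339578  36.789601  ] [-1.57065722e+00 -3.99673634e-04  3.61784225e-02] 11.85 [0.20959228 0.60627976 0.66869918] 0.4383366394809271
toolbox bottom [[671.  76.   0.]
 [804.  74.   0.]]
top [[ 653.   88.  130.]
 [ 783.   99.  130.]
 [ 614. -155.  130.]]
w5 pin tops [[521.2 -28.8  90. ]
 [570.6 -24.6  90. ]]
```

View pics/w10c.png

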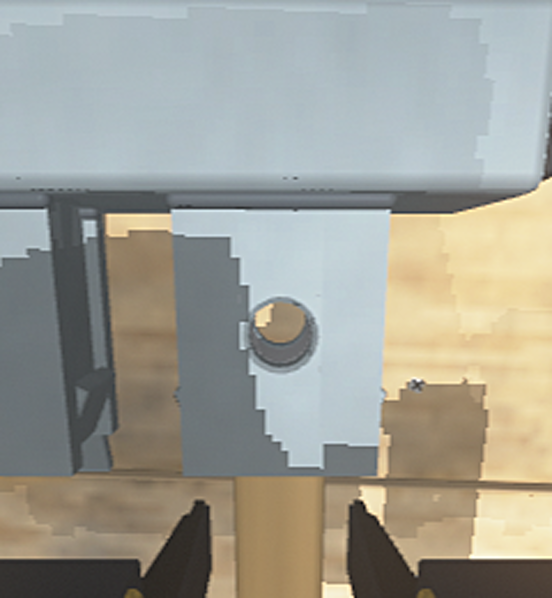

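```bash
python3 - <<'E'
from h import *
def vert(c,bot,top):
    X=ray(c,bot,0)[0]; zs=np.arange(0,300); p=proj(c,np.array([[X[0],X[1],z] for z in zs])); return X.round(0),zs[np.argmin(abs(p[:,1]-top[1]))]
c=load("d2")[1]; f=lambda u:np.array(u)/2.4+[180,140]
print("side front-right: ",vert(c,f((375,183)),f((375,105))), vert(c,f((375,183)),f((375,85))))
print("side right-back bottom",ray(c,f((475,160)),0).round(0))
print("front-left?",ray(c,f((257,95)),0).round(0))
c=load("s1")[1]; f=lambda u:np.array(u)/2.5+[80,100]
print("scene front-left", vert(c,f((252,243)),f((240,165))),vert(c,f((252,243)),f((240,182))))
print(ray(c,f((408,150)),0))
crop("d2",270,120,400,230,6,"d2t")
E
```

```text
side front-right:  (array([ 679., -199.,    0.]), np.int64(105)) (array([ 679., -199.,    0.]), np.int64(131))
side right-back bottom [[ 826. -202.    0.]]
front-left? [[664.  75.   0.]]
scene front-left (array([671.,  76.,   0.]), np.int64(115)) (array([671.,  76.,   0.]), np.int64(91))
[[ 649.30474765 -188.36225275    0.        ]]
```

View pics/d2t.png

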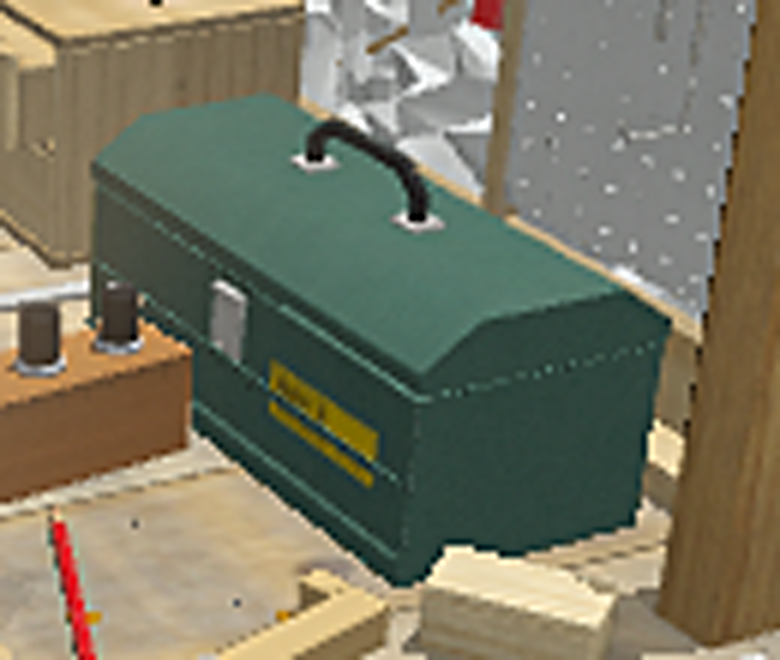

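Call:
jog_arm --series '[{"dx":0,"dy":0,"dz":0.04,"rx":0,"ry":0,"rz":0,"gripper":0.45},{"dx":0,"dy":0,"dz":0.045,"rx":0,"ry":0,"rz":0,"gripper":0.45},{"dx":-0.009,"dy":-0.028,"dz":0.01,"rx":0,"ry":0,"rz":-8.5,"gripper":0.45},{"dx":-0.009,"dy":-0.028,"dz":0.01,"rx":0,"ry":0,"rz":-8.5,"gripper":0.45},{"dx":-0.009,"dy":-0.028,"dz":0.01,"rx":0,"ry":0,"rz":-8.5,"gripper":0.45},{"dx":-0.009,"dy":-0.028,"dz":0.01,"rx":0,"ry":0,"rz":-8.5,"gripper":0.45},{"dx":-0.009,"dy":-0.028,"dz":0.01,"rx":0,"ry":0,"rz":-8.5,"gripper":0.45},{"dx":-0.009,"dy":-0.028,"dz":0.01,"rx":0,"ry":0,"rz":-8.5,"gripper":0.45},{"dx":-0.009,"dy":-0.028,"dz":0.01,"rx":0,"ry":0,"rz":-8.5,"gripper":0.45},{"dx":-0.009,"dy":-0.028,"dz":0.01,"rx":0,"ry":0,"rz":-8.5,"gripper":0.45},{"dx":-0.009,"dy":-0.028,"dz":0.01,"rx":0,"ry":0,"rz":-8.5,"gripper":0.45},{"dx":-0.005,"dy":-0.024,"dz":0.01,"rx":0,"ry":0,"rz":-8.5,"gripper":0.45}]'

```text
t: 13.05
eef_pos: [458.2, -37.1, 222.3]
tcp_rot: [-1.571, -0.0, -1.454]
ft_force: [-0.1, -0.5, -0.2]
opening: 0.453
```

Call:
jog_arm --series '[{"dx":0,"dy":0,"dz":0,"rx":0,"ry":0,"rz":-2,"gripper":0.45},{"dx":0,"dy":0,"dz":0,"rx":0,"ry":0,"rz":0,"gripper":0.45},{"dx":0,"dy":0,"dz":0,"rx":0,"ry":0,"rz":0,"gripper":0.45}]'

```text
t: 13.35
eef_pos: [458.8, -35.9, 221.6]
tcp_rot: [-1.571, -0.0, -1.481]
ft_force: [-0.2, -0.7, 0.8]
opening: 0.452
```

```bash
python3 - <<'E'
from h import *
im,c=shot("wrist","w11"); s=env.state(); print(s["eef_pos"],s["tcp_rot"],s["t"],s["ft_force"],s["opening"])
crop("w11",0,0,512,384,1.5,"w11c")
E
```

```text
[458.85392492 -35.70905596 221.52592555] [-1.57105019e+00  5.80088093e-05 -1.48063262e+00] 13.4 [ 0.82184136 -0.08157737 -0.01247437] 0.4487719736553513
```

View pics/w11c.png

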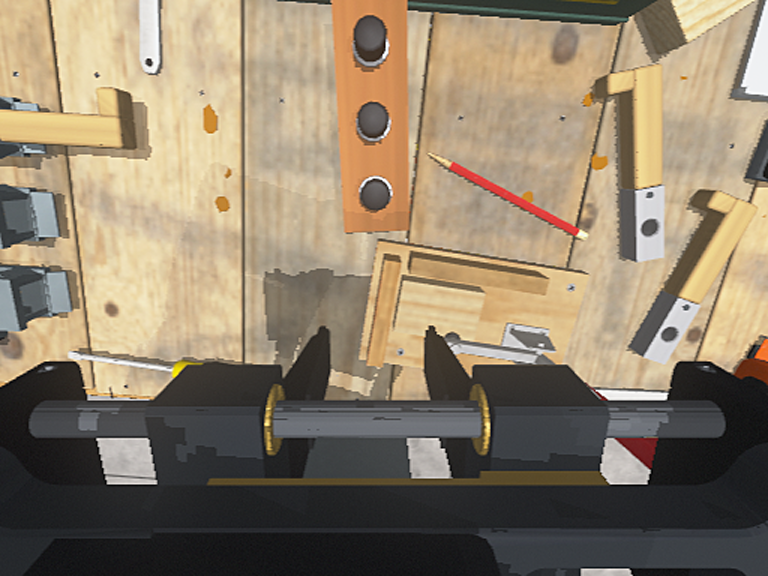

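```bash
python3 - <<'E'
from h import *
tiles([("w11",(250,130)),("w11",(248,80)),("w11",(246,26))],14,9,"t2")
E
```

```text
(no output)
```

View pics/t2.png

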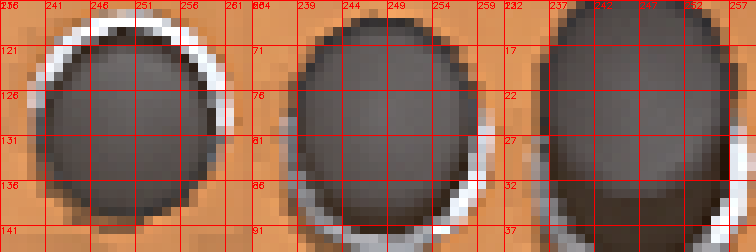

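```bash
python3 - <<'E'
from h import *
c=load("w11")[1]
X=ray(c,[(249.9,130.0),(248.6,77.4)],90); print(X.round(1)); d=X[1]-X[0]; print(np.linalg.norm(d),np.degrees(np.arctan2(d[1],d[0])))
# collar outer: tile1
print(ray(load("w5")[1],np.array([(498,150)])/1.5,90).round(1))
# arms B, C
P=np.array([(651,227),(662,187),(638,187),(661,259),(625,258),(660,68),(635,70), (671,333),(668,360),(638,350),(700,303),(675,293),(755,210),(722,198)])/1.5-.5
print(ray(c,P,24)[:,:2].round(1).tolist())
E
```

```text
[[520.5 -30.2  90. ]
 [571.3 -24.4  90. ]]
51.14838671389294 6.570242883068075
[[521.2 -28.8  90. ]]
[[511.5, -273.2], [545.7, -273.0], [543.9, -252.6], [484.3, -290.1], [482.3, -257.7], [634.8, -245.1], [631.6, -225.9], [415.3, -320.1], [387.5, -325.4], [395.2, -293.7], [446.9, -338.0], [454.3, -312.1], [534.1, -358.8], [541.4, -327.0]]
```

Call:
jog_arm --series '[{"dx":0.021,"dy":0.002,"dz":-0.02,"rx":0,"ry":0,"rz":0,"gripper":0.45},{"dx":0.021,"dy":0.002,"dz":-0.04,"rx":0,"ry":0,"rz":0,"gripper":0.45},{"dx":0.0197,"dy":0.0016,"dz":-0.04,"rx":0,"ry":0,"rz":0,"gripper":0.45},{"dx":0,"dy":0,"dz":0,"rx":0,"ry":0,"rz":0,"gripper":0.45},{"dx":0,"dy":0,"dz":0,"rx":0,"ry":0,"rz":0,"gripper":0.45},{"dx":0,"dy":0,"dz":0,"rx":0,"ry":0,"rz":0,"gripper":0.45}]'

```text
t: 14.0
eef_pos: [520.5, -30.3, 123.2]
tcp_rot: [-1.569, -0.001, -1.482]
ft_force: [-0.2, -1.3, 0.5]
opening: 0.448
```

```bash
python3 - <<'E'
from h import *
im,c=shot("wrist","w12"); s=env.state(); print(s["eef_pos"],s["tcp_rot"],s["t"],s["ft_force"],s["opening"])
crop("w12",130,100,370,320,2.5,"w12c")
E
```

```text
[520.63472783 -30.42255007 123.51655305] [-1.56842630e+00 -7.90330454e-04 -1.48195282e+00] 14.05 [ 0.32437987  0.77372005 -0.15171715] 0.45557294453260194
```

View pics/w12c.png

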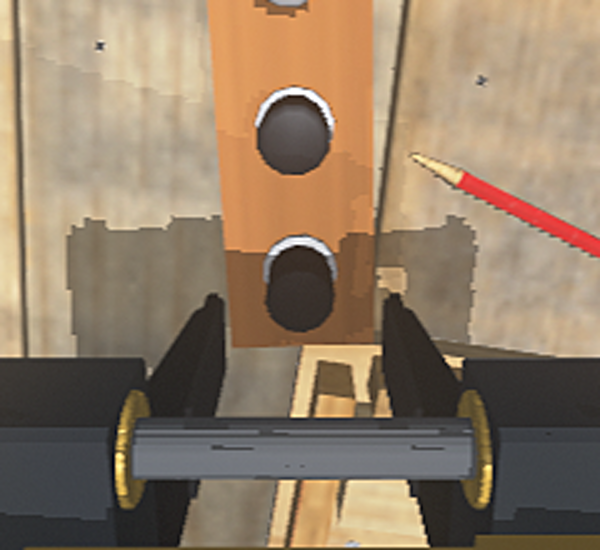

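```bash
python3 - <<'E'
from h import *
c=load("w12")[1]
X=ray(c,np.array([(299.5,297),(295,137)])/2.5+[130,100]-.5,90); print(X.round(1)); d=X[1]-X[0]; print(np.linalg.norm(d),np.degrees(np.arctan2(d[1],d[0])))
E
```

```text
[[523.  -29.9  90. ]
 [571.5 -24.3  90. ]]
48.834238667749034 6.541373609860739
```

Call:
jog_arm --series '[{"dx":0.0011,"dy":0.0003,"dz":-0.02,"rx":0,"ry":0,"rz":0,"gripper":0.4},{"dx":0,"dy":0,"dz":-0.02,"rx":0,"ry":0,"rz":0,"gripper":0.4},{"dx":0,"dy":0,"dz":-0.007,"rx":0,"ry":0,"rz":0,"gripper":0.4},{"dx":0,"dy":0,"dz":0,"rx":0,"ry":0,"rz":0,"gripper":0.4}]'

```text
t: 14.45
eef_pos: [521.5, -30.3, 75.3]
tcp_rot: [-1.571, -0.0, -1.483]
ft_force: [-0.2, -0.2, -0.3]
opening: 0.399
```

Call:
jog_arm --series '[{"dx":0,"dy":0,"dz":0,"rx":0,"ry":0,"rz":0,"gripper":0},{"dx":0,"dy":0,"dz":0,"rx":0,"ry":0,"rz":0,"gripper":0},{"dx":0,"dy":0,"dz":0,"rx":0,"ry":0,"rz":0,"gripper":0},{"dx":0,"dy":0,"dz":0,"rx":0,"ry":0,"rz":0,"gripper":0}]'

```text
t: 14.85
eef_pos: [522.1, -30.2, 75.5]
tcp_rot: [-1.569, -0.0, -1.482]
ft_force: [-0.6, -0.1, 7.1]
opening: 0.224
```

Call:
jog_arm --series '[{"dx":0,"dy":0,"dz":0.015,"rx":0,"ry":0,"rz":0,"gripper":0},{"dx":0,"dy":0,"dz":0.02,"rx":0,"ry":0,"rz":0,"gripper":0},{"dx":0,"dy":0,"dz":0.03,"rx":0,"ry":0,"rz":0,"gripper":0},{"dx":0,"dy":0,"dz":0.015,"rx":0,"ry":0,"rz":0,"gripper":0},{"dx":0.002,"dy":0.04,"dz":0,"rx":0,"ry":0,"rz":0,"gripper":0},{"dx":0.002,"dy":0.04,"dz":0,"rx":0,"ry":0,"rz":0,"gripper":0},{"dx":0.003,"dy":0.04,"dz":0,"rx":0,"ry":0,"rz":0,"gripper":0},{"dx":0.003,"dy":0.04,"dz":0,"rx":0,"ry":0,"rz":0,"gripper":0},{"dx":0.003,"dy":0.04,"dz":0,"rx":0,"ry":0,"rz":0,"gripper":0},{"dx":0.003,"dy":0.04,"dz":0,"rx":0,"ry":0,"rz":0,"gripper":0},{"dx":0.003,"dy":0.04,"dz":0,"rx":0,"ry":0,"rz":0,"gripper":0},{"dx":0.003,"dy":0.04,"dz":0,"rx":0,"ry":0,"rz":0,"gripper":0}]'

```text
t: 16.05
eef_pos: [543.5, 291.5, 154.9]
tcp_rot: [-1.571, -0.0, -1.482]
ft_force: [0.4, -0.1, -0.4]
opening: 0.226
```

Call:
jog_arm --series '[{"dx":0,"dy":0.0125,"dz":0,"rx":0,"ry":0,"rz":0,"gripper":0},{"dx":0,"dy":0,"dz":0,"rx":0,"ry":0,"rz":0,"gripper":0},{"dx":0,"dy":0,"dz":0,"rx":0,"ry":0,"rz":0,"gripper":0},{"dx":0,"dy":0,"dz":0,"rx":0,"ry":0,"rz":0,"gripper":0}]'

```text
t: 16.45
eef_pos: [543.8, 300.9, 154.8]
tcp_rot: [-1.571, -0.0, -1.484]
ft_force: [0.4, -0.7, -1.6]
opening: 0.224
```

```bash
python3 - <<'E'
from h import *
im,c=shot("wrist","w13"); s=env.state(); print(s["eef_pos"],s["tcp_rot"],s["t"],s["ft_force"],s["opening"])
crop("w13",170,130,330,320,3.1,"w13c"); shot("scene","s13"); crop("s13",80,150,240,290,5,"s13c")
E
```

```text
[543.86716378 300.90189664 154.8076045 ] [-1.57095698e+00 -2.57293870e-04 -1.48403777e+00] 16.5 [-0.51321566  0.07798905 -0.93389927] 0.2258626992971449
```

View pics/w13c.png

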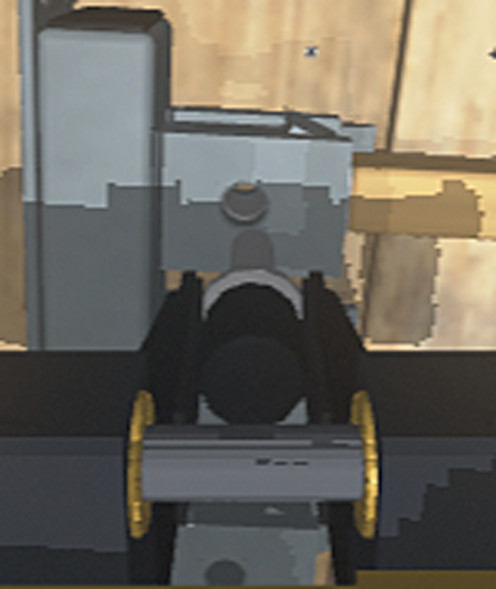

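View pics/s13c.png

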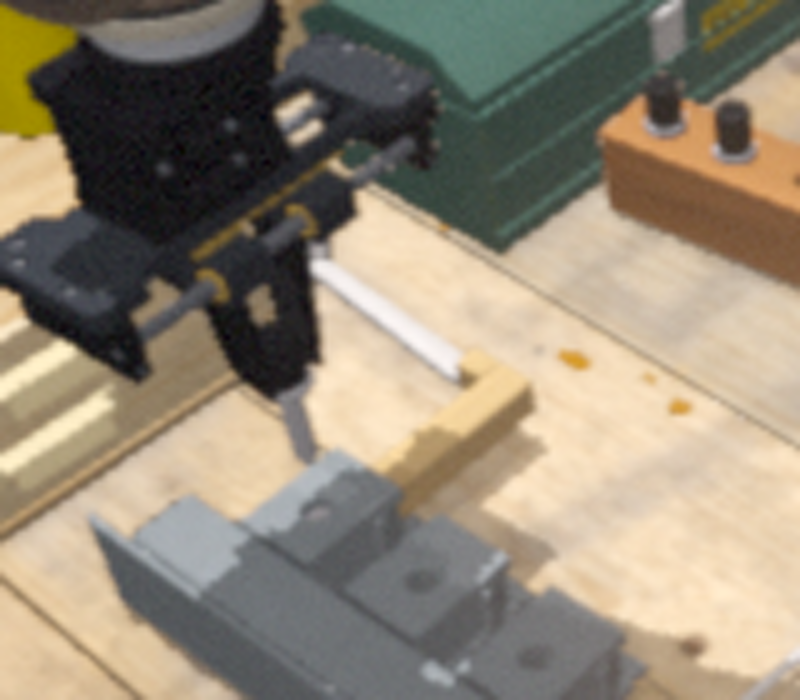

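```bash
python3 - <<'E'
from h import *
c=load("w13")[1]; s=np.array([543.87,300.90,0]); g=lambda X:((proj(c,X)+.5-[170,130])*3.1).round(1)
print("tip axis",g([s+[0,0,87.3],s+[0,0,93.3],s+[0,0,137.3]]))
print("tip far edge r=4 / shank far r=6", g([s+[4,0.3,87.3],s+[6,.5,93.3]]), "shank sides",g([s+[0,6,95],s+[0,-6,95]]), g([s+[0,13,137],s+[0,-13,137],s+[13,0,141]]))
print("hole",g([[543.4,302.6,57]]), "edges", g([[543.4,309.85,57],[543.4,295.35,57],[550.65,302.6,57],[536.15,302.6,57]]))
E
```

```text
tip axis [[248.7 237.6]
 [248.6 244.8]
 [247.8 310.8]]
tip far edge r=4 / shank far r=6 [[248.8 224.3]
 [248.7 224.3]] shank sides [[227.  245.1]
 [270.2 248.7]] [[191.1 305.7]
 [304.4 314.8]
 [252.8 263.7]]
hole [[243.6 206.9]] edges [[221.1 205. ]
 [266.2 208.8]
 [245.6 185.2]
 [241.7 228.2]]
```

```bash
python3 - <<'E'
from h import *
tiles([("w13",(250,200))],22,17,"t3")
E
```

```text
(no output)
```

View pics/t3.png

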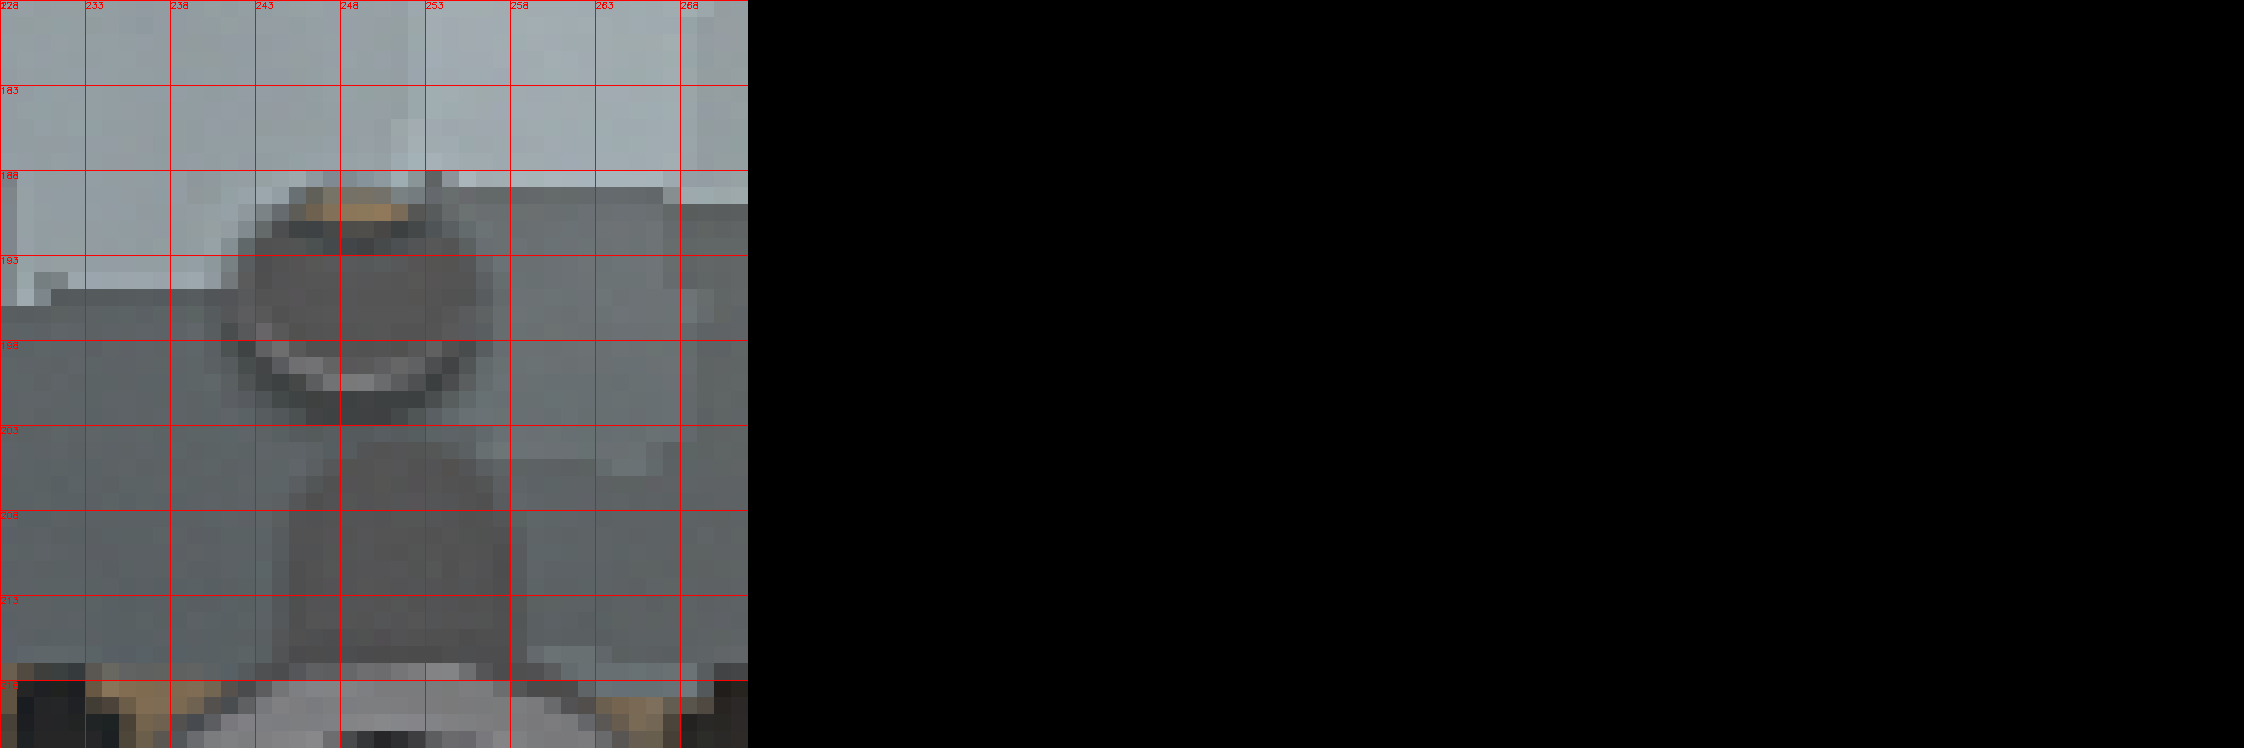

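Call:
jog_arm --series '[{"dx":0.0012,"dy":0.0018,"dz":-0.012,"rx":0,"ry":0,"rz":0,"gripper":0},{"dx":0,"dy":0,"dz":-0.012,"rx":0,"ry":0,"rz":0,"gripper":0},{"dx":0,"dy":0,"dz":0,"rx":0,"ry":0,"rz":0,"gripper":0},{"dx":0,"dy":0,"dz":0,"rx":0,"ry":0,"rz":0,"gripper":0}]'

```text
t: 16.95
eef_pos: [544.7, 303.9, 129.9]
tcp_rot: [-1.572, -0.0, -1.483]
ft_force: [0.4, 0.2, 0.6]
opening: 0.224
```

```bash
python3 - <<'E'
from h import *
im,c=shot("wrist","w14"); s=env.state(); print(s["eef_pos"],s["tcp_rot"],s["t"],s["ft_force"],s["opening"])
tiles([("w14",(250,205))]*2,20,18,"t4"); im=cv2.imread("pics/t4.png"); cv2.imwrite("pics/t4.png",im[:,:720]); shot("scene","s14"); crop("s14",110,200,190,270,9,"s14c")
E
```

```text
[544.90891017 304.07703825 130.43162141] [-1.57119841e+00 -2.24663154e-04 -1.48254624e+00] 17.0 [ 0.70944837  0.19251525 -0.57238918] 0.22504919306613125
```

View pics/t4.png

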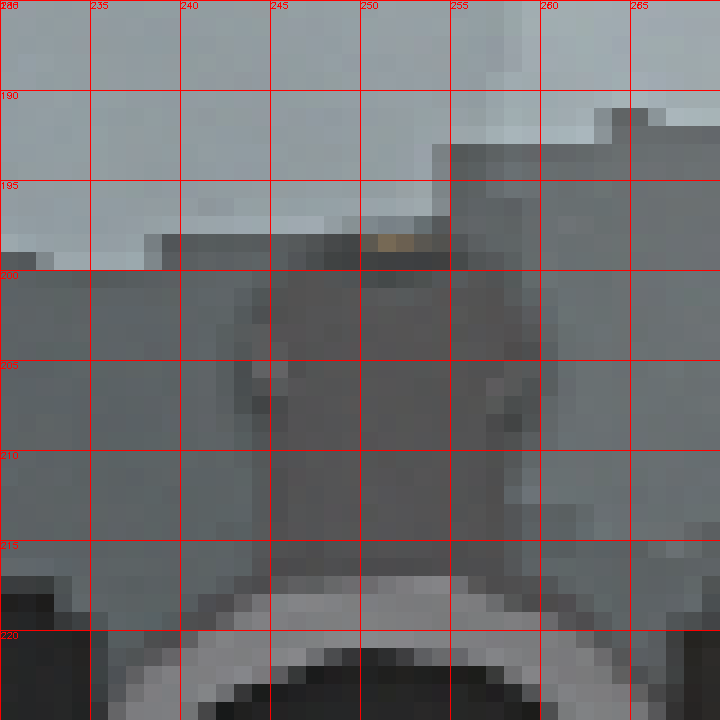

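View pics/s14c.png

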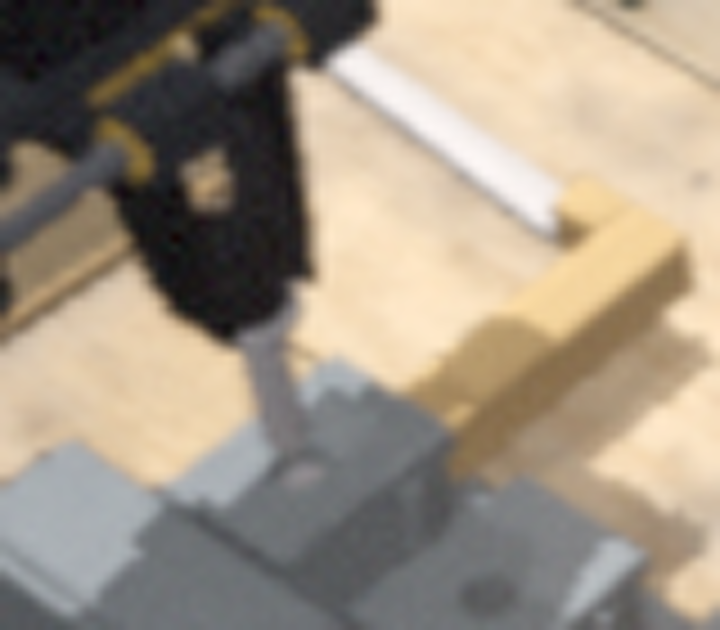

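Call:
jog_arm --series '[{"dx":0,"dy":0,"dz":-0.004,"rx":0,"ry":0,"rz":0,"gripper":0},{"dx":0,"dy":0,"dz":-0.004,"rx":0,"ry":0,"rz":0,"gripper":0},{"dx":0,"dy":0,"dz":0,"rx":0,"ry":0,"rz":0,"gripper":0}]'

```text
t: 17.35
eef_pos: [544.7, 304.0, 122.1]
tcp_rot: [-1.572, -0.0, -1.482]
ft_force: [-1.2, -1.2, -0.8]
opening: 0.224
```

Call:
jog_arm --series '[{"dx":0,"dy":0,"dz":-0.003,"rx":0,"ry":0,"rz":0,"gripper":0},{"dx":0,"dy":0,"dz":0,"rx":0,"ry":0,"rz":0,"gripper":0}]'

```text
t: 17.55
eef_pos: [544.8, 304.0, 119.3]
tcp_rot: [-1.571, -0.0, -1.483]
ft_force: [0.6, 0.4, -0.9]
opening: 0.223
```

Call:
jog_arm --series '[{"dx":0,"dy":0,"dz":-0.004,"rx":0,"ry":0,"rz":0,"gripper":0},{"dx":0,"dy":0,"dz":0,"rx":0,"ry":0,"rz":0,"gripper":0}]'

```text
t: 17.75
eef_pos: [544.7, 304.0, 115.2]
tcp_rot: [-1.571, -0.0, -1.483]
ft_force: [0.7, 0.2, -0.5]
opening: 0.224
```

Call:
jog_arm --series '[{"dx":0,"dy":0,"dz":-0.004,"rx":0,"ry":0,"rz":0,"gripper":0},{"dx":0,"dy":0,"dz":0,"rx":0,"ry":0,"rz":0,"gripper":0}]'

```text
t: 17.95
eef_pos: [544.7, 304.0, 111.1]
tcp_rot: [-1.571, -0.0, -1.483]
ft_force: [0.8, -0.0, -1.4]
opening: 0.223
```

Call:
jog_arm --series '[{"dx":0,"dy":0,"dz":-0.004,"rx":0,"ry":0,"rz":0,"gripper":0},{"dx":0,"dy":0,"dz":0,"rx":0,"ry":0,"rz":0,"gripper":0}]'

```text
t: 18.15
eef_pos: [544.7, 304.0, 107.1]
tcp_rot: [-1.572, -0.0, -1.483]
ft_force: [-0.9, 0.1, -1.3]
opening: 0.223
```

Call:
jog_arm --series '[{"dx":0,"dy":0,"dz":-0.005,"rx":0,"ry":0,"rz":0,"gripper":0},{"dx":0,"dy":0,"dz":-0.005,"rx":0,"ry":0,"rz":0,"gripper":0},{"dx":0,"dy":0,"dz":-0.004,"rx":0,"ry":0,"rz":0,"gripper":0},{"dx":0,"dy":0,"dz":0,"rx":0,"ry":0,"rz":0,"gripper":0}]'

```text
t: 18.55
eef_pos: [544.6, 304.0, 92.9]
tcp_rot: [-1.572, -0.0, -1.483]
ft_force: [-0.0, -0.7, -1.0]
opening: 0.226
```

Call:
jog_arm --series '[{"dx":0,"dy":0,"dz":-0.004,"rx":0,"ry":0,"rz":0,"gripper":0},{"dx":0,"dy":0,"dz":-0.004,"rx":0,"ry":0,"rz":0,"gripper":0},{"dx":0,"dy":0,"dz":0,"rx":0,"ry":0,"rz":0,"gripper":0}]'

```text
t: 18.85
eef_pos: [544.7, 304.0, 85.1]
tcp_rot: [-1.572, -0.0, -1.482]
ft_force: [-0.2, -0.0, -1.1]
opening: 0.222
```

Call:
jog_arm --series '[{"dx":0,"dy":0,"dz":-0.004,"rx":0,"ry":0,"rz":0,"gripper":0},{"dx":0,"dy":0,"dz":-0.003,"rx":0,"ry":0,"rz":0,"gripper":0},{"dx":0,"dy":0,"dz":0,"rx":0,"ry":0,"rz":0,"gripper":0}]'

```text
t: 19.15
eef_pos: [544.7, 304.0, 78.2]
tcp_rot: [-1.572, -0.0, -1.483]
ft_force: [-0.3, -0.5, -0.1]
opening: 0.23
```

Call:
jog_arm --series '[{"dx":0,"dy":0,"dz":-0.003,"rx":0,"ry":0,"rz":0,"gripper":0},{"dx":0,"dy":0,"dz":0,"rx":0,"ry":0,"rz":0,"gripper":0}]'

```text
t: 19.35
eef_pos: [544.8, 304.0, 75.3]
tcp_rot: [-1.571, -0.0, -1.483]
ft_force: [-0.4, 0.3, -1.7]
opening: 0.227
```

Call:
jog_arm --series '[{"dx":0,"dy":0,"dz":-0.0015,"rx":0,"ry":0,"rz":0,"gripper":0},{"dx":0,"dy":0,"dz":0,"rx":0,"ry":0,"rz":0,"gripper":0}]'

```text
t: 19.55
eef_pos: [545.0, 304.1, 74.6]
tcp_rot: [-1.57, 0.0, -1.483]
ft_force: [-1.9, -0.8, 3.1]
opening: 0.223
```

Call:
jog_arm --series '[{"dx":0,"dy":0,"dz":0,"rx":0,"ry":0,"rz":0,"gripper":0.4},{"dx":0,"dy":0,"dz":0,"rx":0,"ry":0,"rz":0,"gripper":0.4},{"dx":0,"dy":0,"dz":0,"rx":0,"ry":0,"rz":0,"gripper":0.4},{"dx":0,"dy":0,"dz":0.02,"rx":0,"ry":0,"rz":0,"gripper":0.4},{"dx":0,"dy":0,"dz":0.03,"rx":0,"ry":0,"rz":0,"gripper":0.4},{"dx":0,"dy":0,"dz":0.04,"rx":0,"ry":0,"rz":0,"gripper":0.4},{"dx":-0.005,"dy":-0.02,"dz":0.03,"rx":0,"ry":0,"rz":0,"gripper":0.4},{"dx":-0.01,"dy":-0.03,"dz":0.02,"rx":0,"ry":0,"rz":0,"gripper":0.4},{"dx":0,"dy":0,"dz":0,"rx":0,"ry":0,"rz":0,"gripper":0.4}]'

```text
t: 20.45
eef_pos: [529.9, 252.3, 217.1]
tcp_rot: [-1.567, 0.0, -1.484]
ft_force: [0.4, -1.1, -0.3]
opening: 0.402
```

```bash
python3 - <<'E'
from h import *
im,c=shot("wrist","w15"); s=env.state(); print(s["eef_pos"],s["tcp_rot"],s["t"],s["ft_force"],s["opening"])
shot("scene","s15"); crop("s15",80,150,280,300,4,"s15c");shot("side","d15"); crop("d15",180,140,512,340,2.4,"d15c")
E
```

```text
[530.07804578 253.240548   215.65173265] [-1.56835752e+00  5.37816331e-04 -1.48406635e+00] 20.5 [ 0.29252603  0.86688007 -1.0946735 ] 0.40113636707560707
```

View pics/s15c.png

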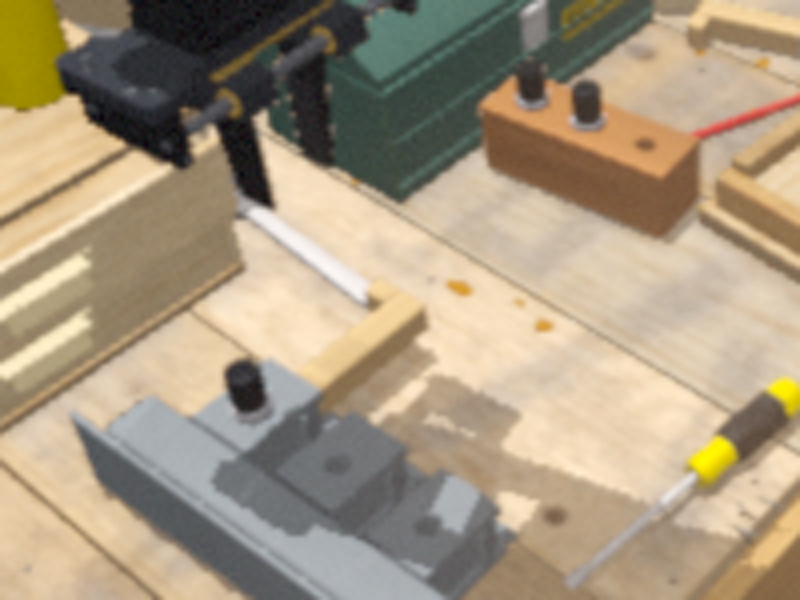

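View pics/d15c.png

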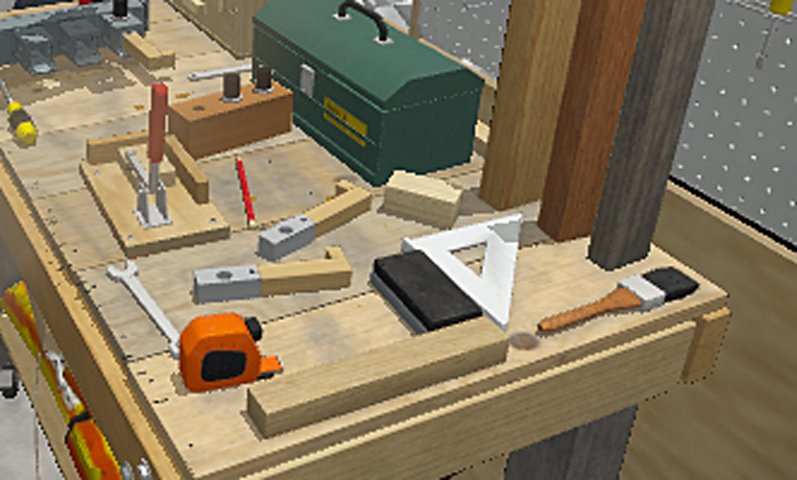

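Call:
jog_arm --series '[{"dx":0.002,"dy":-0.022,"dz":0,"rx":0,"ry":0,"rz":8.25,"gripper":0.5},{"dx":0.002,"dy":-0.022,"dz":0,"rx":0,"ry":0,"rz":8.25,"gripper":0.5},{"dx":0.002,"dy":-0.022,"dz":0,"rx":0,"ry":0,"rz":8.25,"gripper":0.5},{"dx":0.002,"dy":-0.022,"dz":0,"rx":0,"ry":0,"rz":8.25,"gripper":0.5},{"dx":0.002,"dy":-0.022,"dz":0,"rx":0,"ry":0,"rz":8.25,"gripper":0.5},{"dx":0.002,"dy":-0.022,"dz":0,"rx":0,"ry":0,"rz":8.25,"gripper":0.5},{"dx":0.002,"dy":-0.022,"dz":0,"rx":0,"ry":0,"rz":8.25,"gripper":0.5},{"dx":0.002,"dy":-0.022,"dz":0,"rx":0,"ry":0,"rz":8.25,"gripper":0.5},{"dx":0.002,"dy":-0.022,"dz":0,"rx":0,"ry":0,"rz":8.25,"gripper":0.5},{"dx":0.002,"dy":-0.022,"dz":0,"rx":0,"ry":0,"rz":8.25,"gripper":0.5},{"dx":0.002,"dy":-0.022,"dz":0,"rx":0,"ry":0,"rz":8.25,"gripper":0.5},{"dx":0.002,"dy":-0.022,"dz":0,"rx":0,"ry":0,"rz":8.25,"gripper":0.5}]'

```text
t: 21.8
eef_pos: [554.2, -10.1, 212.9]
tcp_rot: [-1.57, 0.002, 0.252]
ft_force: [-0.6, 0.7, 0.2]
opening: 0.499
```

Call:
jog_arm --series '[{"dx":0.002,"dy":-0.022,"dz":0,"rx":0,"ry":0,"rz":8.25,"gripper":0.5},{"dx":0.002,"dy":-0.022,"dz":0,"rx":0,"ry":0,"rz":8.25,"gripper":0.5},{"dx":0.002,"dy":-0.022,"dz":0,"rx":0,"ry":0,"rz":8.25,"gripper":0.5},{"dx":0.002,"dy":-0.022,"dz":0,"rx":0,"ry":0,"rz":8.25,"gripper":0.5},{"dx":0.002,"dy":-0.022,"dz":0,"rx":0,"ry":0,"rz":8.25,"gripper":0.5},{"dx":0.002,"dy":-0.022,"dz":0,"rx":0,"ry":0,"rz":8.25,"gripper":0.5},{"dx":0.002,"dy":-0.022,"dz":0,"rx":0,"ry":0,"rz":8.25,"gripper":0.5},{"dx":0.002,"dy":-0.022,"dz":0,"rx":0,"ry":0,"rz":8.25,"gripper":0.5},{"dx":0.002,"dy":-0.022,"dz":0,"rx":0,"ry":0,"rz":8.25,"gripper":0.5},{"dx":0.002,"dy":-0.022,"dz":0,"rx":0,"ry":0,"rz":8.25,"gripper":0.5},{"dx":0,"dy":-0.022,"dz":0,"rx":0,"ry":0,"rz":8.25,"gripper":0.5},{"dx":0,"dy":0,"dz":0,"rx":0,"ry":0,"rz":0,"gripper":0.5}]'

```text
t: 23.0
eef_pos: [574.3, -253.5, 212.4]
tcp_rot: [-1.569, -0.001, 1.832]
ft_force: [-0.2, -0.0, 0.3]
opening: 0.503
```

Call:
jog_arm --series '[{"dx":0,"dy":0,"dz":-0.03,"rx":0,"ry":0,"rz":0,"gripper":0.5},{"dx":0,"dy":0,"dz":-0.03,"rx":0,"ry":0,"rz":0,"gripper":0.5},{"dx":0,"dy":0,"dz":0,"rx":0,"ry":0,"rz":0,"gripper":0.5},{"dx":0,"dy":0,"dz":0,"rx":0,"ry":0,"rz":0,"gripper":0.5}]'

```text
t: 23.4
eef_pos: [574.2, -251.2, 154.0]
tcp_rot: [-1.57, -0.001, 1.828]
ft_force: [0.5, -0.8, 0.4]
opening: 0.501
```

```bash
python3 - <<'E'
from h import *
im,c=shot("wrist","w16"); s=env.state(); print(s["eef_pos"],s["tcp_rot"],s["t"],s["ft_force"],s["opening"])
crop("w16",0,0,512,384,1.5,"w16c")
E
```

```text
[ 574.57447364 -251.51154136  154.9291181 ] [-1.57123945e+00  2.63802040e-04  1.82854449e+00] 23.45 [-1.03691546  0.58539145  0.62870759] 0.4995713081981766
```

View pics/w16c.png

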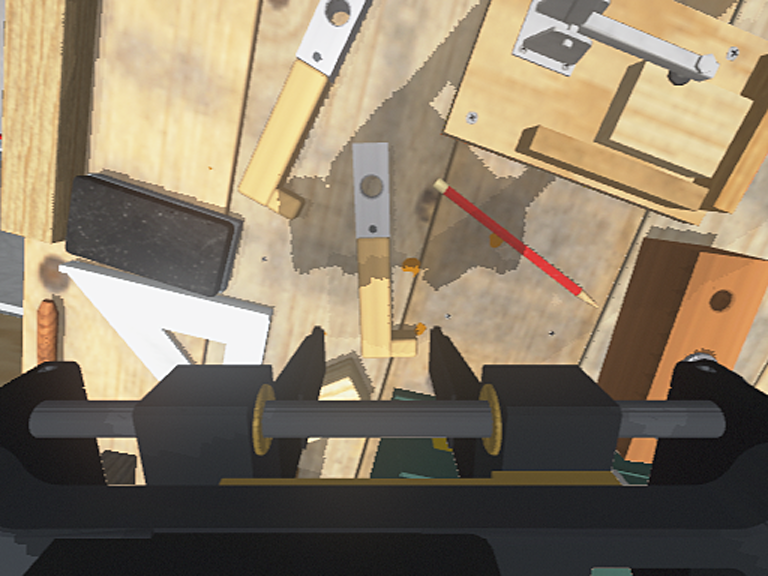

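```bash
cat > armfit.py <<'E'
from h import *
def armfit(c,uv,z=24):
    """uv: endL,endR,jL,jR,hole,(wL,wR)"""
    X=ray(c,uv,z)[:,:2]; m=lambda a,b:(X[a]+X[b])/2
    e=m(0,1); j=m(2,3); w=m(5,6) if len(X)>5 else j
    d=(e-w)/np.linalg.norm(e-w); th=np.degrees(np.arctan2(d[1],d[0]))
    print("end",e.round(1),"joint",j.round(1),"hole",X[4].round(1),"wood",w.round(1),"theta",th.round(2),"end-hole",np.linalg.norm(e-X[4]).round(1),"L",np.linalg.norm(e-w).round(1),"widths",[np.linalg.norm(X[i]-X[i+1]).round(1) for i in (0,2)])
    print("grasp pt (arm x=-14):",(X[4]-65*d).round(1),"yaw",(th-90).round(2))
E
python3 - <<'E'
from armfit import *
c=load("w16")[1]
armfit(c,np.array([(353,144),(388,142),(357,238),(391,237),(371,186),(362,357),(392,357)])/1.5-.3)
E
```

```text
end [ 482.7 -280.7] joint [ 543.8 -262.3] hole [ 509.7 -273.3] wood [ 633.8 -236.3] theta -163.62 end-hole 28.0 L 157.5 widths [np.float64(23.5), np.float64(24.3)]
grasp pt (arm x=-14): [ 572.1 -255. ] yaw -253.62
```

Call:
jog_arm --series '[{"dx":-0.0024,"dy":-0.0035,"dz":-0.03,"rx":0,"ry":0,"rz":1.6,"gripper":0.45},{"dx":0,"dy":0,"dz":-0.035,"rx":0,"ry":0,"rz":0,"gripper":0.45},{"dx":0,"dy":0,"dz":-0.035,"rx":0,"ry":0,"rz":0,"gripper":0.45},{"dx":0,"dy":0,"dz":0,"rx":0,"ry":0,"rz":0,"gripper":0.45},{"dx":0,"dy":0,"dz":0,"rx":0,"ry":0,"rz":0,"gripper":0.45}]'

```text
t: 23.95
eef_pos: [572.3, -255.6, 55.6]
tcp_rot: [-1.572, 0.001, 1.857]
ft_force: [0.3, -0.4, 1.3]
opening: 0.447
```

```bash
python3 - <<'E'
from h import *
im,c=shot("wrist","w17"); s=env.state(); print(s["eef_pos"],s["tcp_rot"],s["t"],s["ft_force"],s["opening"])
crop("w17",130,40,390,300,2.3,"w17c")
E
```

```text
[ 572.58735512 -255.79356966   56.3865047 ] [-1.57269271  0.00186416  1.85701946] 24.0 [0.82377499 0.5913876  0.45954839] 0.4489344072661599
```

View pics/w17c.png

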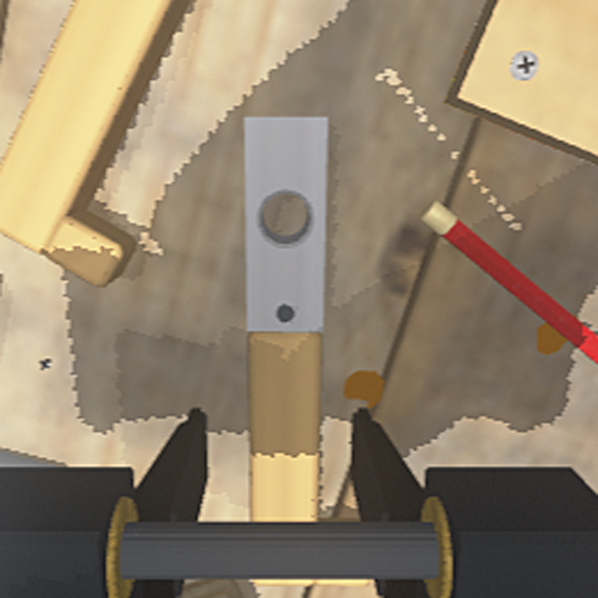

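Call:
jog_arm --series '[{"dx":0,"dy":0,"dz":-0.02,"rx":0,"ry":0,"rz":0,"gripper":0.45},{"dx":0,"dy":0,"dz":-0.014,"rx":0,"ry":0,"rz":0,"gripper":0.45},{"dx":0,"dy":0,"dz":-0.008,"rx":0,"ry":0,"rz":0,"gripper":0.45},{"dx":0,"dy":0,"dz":0,"rx":0,"ry":0,"rz":0,"gripper":0.45},{"dx":0,"dy":0,"dz":0,"rx":0,"ry":0,"rz":0,"gripper":0},{"dx":0,"dy":0,"dz":0,"rx":0,"ry":0,"rz":0,"gripper":0},{"dx":0,"dy":0,"dz":0,"rx":0,"ry":0,"rz":0,"gripper":0},{"dx":0,"dy":0,"dz":0,"rx":0,"ry":0,"rz":0,"gripper":0}]'

```text
t: 24.8
eef_pos: [571.6, -255.5, 12.7]
tcp_rot: [-1.571, 0.0, 1.857]
ft_force: [-0.4, 0.6, 3.7]
opening: 0.249
```

Call:
jog_arm --series '[{"dx":0,"dy":0,"dz":0,"rx":0,"ry":0,"rz":0,"gripper":0},{"dx":0,"dy":0,"dz":0.02,"rx":0,"ry":0,"rz":0,"gripper":0},{"dx":0,"dy":0,"dz":0.04,"rx":0,"ry":0,"rz":0,"gripper":0},{"dx":0,"dy":0,"dz":0.04,"rx":0,"ry":0,"rz":0,"gripper":0},{"dx":0,"dy":0,"dz":0.03,"rx":0,"ry":0,"rz":0,"gripper":0}]'

```text
t: 25.3
eef_pos: [571.7, -255.5, 144.3]
tcp_rot: [-1.572, 0.001, 1.857]
ft_force: [1.1, 0.9, -1.5]
opening: 0.251
```

Call:
jog_arm --series '[{"dx":-0.007,"dy":0.03,"dz":0,"rx":0,"ry":0,"rz":-8,"gripper":0},{"dx":-0.007,"dy":0.03,"dz":0,"rx":0,"ry":0,"rz":-8,"gripper":0},{"dx":-0.007,"dy":0.03,"dz":0,"rx":0,"ry":0,"rz":-8,"gripper":0},{"dx":-0.007,"dy":0.03,"dz":0,"rx":0,"ry":0,"rz":-8,"gripper":0},{"dx":-0.007,"dy":0.03,"dz":0,"rx":0,"ry":0,"rz":-8,"gripper":0},{"dx":-0.007,"dy":0.03,"dz":0,"rx":0,"ry":0,"rz":-8,"gripper":0},{"dx":-0.007,"dy":0.03,"dz":0,"rx":0,"ry":0,"rz":-8,"gripper":0},{"dx":-0.007,"dy":0.03,"dz":0,"rx":0,"ry":0,"rz":-8,"gripper":0},{"dx":-0.007,"dy":0.03,"dz":0,"rx":0,"ry":0,"rz":-8,"gripper":0},{"dx":-0.007,"dy":0.03,"dz":0,"rx":0,"ry":0,"rz":-8,"gripper":0},{"dx":-0.007,"dy":0.03,"dz":0,"rx":0,"ry":0,"rz":-8,"gripper":0},{"dx":-0.007,"dy":0.03,"dz":0,"rx":0,"ry":0,"rz":-8,"gripper":0}]'

```text
t: 26.5
eef_pos: [487.0, 105.7, 142.1]
tcp_rot: [-1.571, 0.0, 0.176]
ft_force: [0.3, 0.3, -1.1]
opening: 0.249
```

Call:
jog_arm --series '[{"dx":-0.0107,"dy":0.033,"dz":0,"rx":0,"ry":0,"rz":-8.3,"gripper":0},{"dx":0,"dy":0,"dz":-0.04,"rx":0,"ry":0,"rz":0,"gripper":0},{"dx":0,"dy":0,"dz":-0.04,"rx":0,"ry":0,"rz":0,"gripper":0},{"dx":0,"dy":0,"dz":-0.02,"rx":0,"ry":0,"rz":0,"gripper":0},{"dx":0,"dy":0,"dz":0,"rx":0,"ry":0,"rz":0,"gripper":0},{"dx":0,"dy":0,"dz":0,"rx":0,"ry":0,"rz":0,"gripper":0}]'

```text
t: 27.1
eef_pos: [476.9, 137.6, 42.5]
tcp_rot: [-1.571, 0.0, 0.037]
ft_force: [0.6, 0.1, -1.1]
opening: 0.252
```

```bash
python3 - <<'E'
from h import *
im,c=shot("wrist","w18"); s=env.state(); print(s["eef_pos"],s["tcp_rot"],s["t"],s["ft_force"],s["opening"])
crop("w18",130,0,370,260,2.3,"w18c")
E
```

```text
[477.28890249 137.59001532  43.05530351] [-1.57071406e+00 -1.14948624e-03  3.67167346e-02] 27.15 [ 0.89213492 -0.15657908 -0.89626981] 0.24763657686568458
```

View pics/w18c.png

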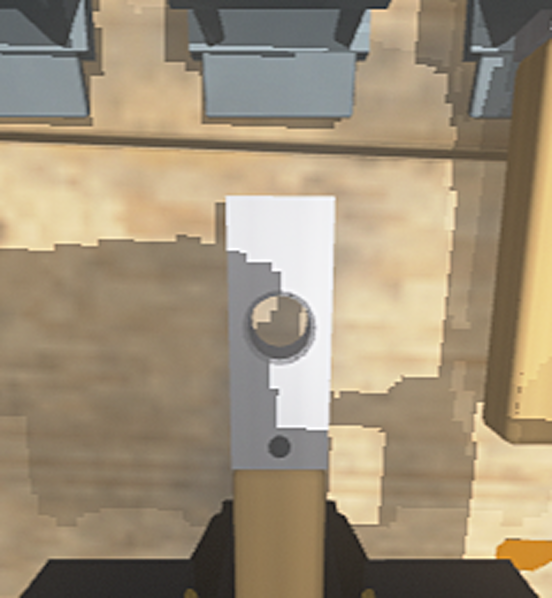

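```bash
python3 - <<'E'
from held import *
held(CT,np.array([(226,196),(336,196),(232,469),(328,470),(281,328)])/2.3+[130,0]-.5)
c=load("w18")[1]; f=lambda u:np.array(u)/2.3+[130,0]-.5
print(ray(c,f([(203,117),(353,117)]),15).round(1),"axis at y=254:",471.4+.0358*46)
E
```

```text
x 0.6 top_y -10.6 L 92.0 pitchdown -0.89 yaw 0.15 sd [0.22 1.15 0.12] [1.39 0.18] res [ 0.27 -0.2  -0.16 -0.04  0.09  0.14 -0.02 -0.16 -0.17  0.27]
[[452.5 252.2  15. ]
 [493.  253.7  15. ]] axis at y=254: 473.04679999999996
```

Call:
jog_arm --series '[{"dx":0,"dy":0,"dz":-0.006,"rx":0,"ry":0,"rz":0,"gripper":0},{"dx":-0.0004,"dy":0.01,"dz":0,"rx":0,"ry":0,"rz":0,"gripper":0},{"dx":-0.0004,"dy":0.01,"dz":0,"rx":0,"ry":0,"rz":0,"gripper":0},{"dx":-0.0003,"dy":0.01,"dz":0,"rx":0,"ry":0,"rz":0,"gripper":0},{"dx":-0.0004,"dy":0.01,"dz":0,"rx":0,"ry":0,"rz":0,"gripper":0},{"dx":0,"dy":0,"dz":0,"rx":0,"ry":0,"rz":0,"gripper":0}]'

```text
t: 27.75
eef_pos: [475.2, 179.0, 36.3]
tcp_rot: [-1.571, -0.001, 0.038]
ft_force: [0.5, 0.6, -1.2]
opening: 0.247
```

Call:
jog_arm --series '[{"dx":-0.0004,"dy":0.01,"dz":0,"rx":0,"ry":0,"rz":0,"gripper":0},{"dx":-0.0003,"dy":0.01,"dz":0,"rx":0,"ry":0,"rz":0,"gripper":0},{"dx":0,"dy":0,"dz":0,"rx":0,"ry":0,"rz":0,"gripper":0}]'

```text
t: 28.05
eef_pos: [474.6, 198.7, 36.2]
tcp_rot: [-1.571, -0.0, 0.038]
ft_force: [-0.6, -0.9, -1.2]
opening: 0.251
```

Call:
jog_arm --series '[{"dx":-0.0004,"dy":0.01,"dz":0,"rx":0,"ry":0,"rz":0,"gripper":0},{"dx":-0.0004,"dy":0.01,"dz":0,"rx":0,"ry":0,"rz":0,"gripper":0},{"dx":-0.0003,"dy":0.01,"dz":0,"rx":0,"ry":0,"rz":0,"gripper":0},{"dx":-0.0001,"dy":0.004,"dz":0,"rx":0,"ry":0,"rz":0,"gripper":0},{"dx":0,"dy":0,"dz":0,"rx":0,"ry":0,"rz":0,"gripper":0}]'

```text
t: 28.55
eef_pos: [473.3, 232.3, 36.1]
tcp_rot: [-1.571, -0.0, 0.038]
ft_force: [-0.1, -0.4, -2.3]
opening: 0.252
```

Call:
jog_arm --series '[{"dx":-0.0001,"dy":0.003,"dz":0,"rx":0,"ry":0,"rz":0,"gripper":0},{"dx":0,"dy":0.0015,"dz":0,"rx":0,"ry":0,"rz":0,"gripper":0},{"dx":0,"dy":0,"dz":0,"rx":0,"ry":0,"rz":0,"gripper":0}]'

```text
t: 28.85
eef_pos: [473.3, 236.1, 36.2]
tcp_rot: [-1.571, -0.0, 0.037]
ft_force: [-0.4, -0.6, -1.4]
opening: 0.249
```

Call:
jog_arm --series '[{"dx":0,"dy":0.0015,"dz":0,"rx":0,"ry":0,"rz":0,"gripper":0},{"dx":0,"dy":0,"dz":0,"rx":0,"ry":0,"rz":0,"gripper":0}]'

```text
t: 29.05
eef_pos: [473.3, 237.0, 36.1]
tcp_rot: [-1.571, 0.0, 0.037]
ft_force: [0.3, -5.1, -1.0]
opening: 0.253
```

Call:
jog_arm --series '[{"dx":0,"dy":0.0015,"dz":0,"rx":0,"ry":0,"rz":0,"gripper":0},{"dx":0,"dy":0,"dz":0,"rx":0,"ry":0,"rz":0,"gripper":0}]'

```text
t: 29.25
eef_pos: [473.2, 237.2, 36.1]
tcp_rot: [-1.573, 0.001, 0.037]
ft_force: [2.7, -18.6, 1.9]
opening: 0.249
```

Call:
jog_arm --series '[{"dx":0,"dy":-0.0028,"dz":-0.001,"rx":0,"ry":0,"rz":0,"gripper":0},{"dx":0,"dy":0,"dz":-0.001,"rx":0,"ry":0,"rz":0,"gripper":0.2},{"dx":0,"dy":0,"dz":0,"rx":0,"ry":0,"rz":0,"gripper":0.45},{"dx":0,"dy":0,"dz":0,"rx":0,"ry":0,"rz":0,"gripper":0.45},{"dx":0,"dy":0,"dz":0,"rx":0,"ry":0,"rz":0,"gripper":0.45}]'

```text
t: 29.75
eef_pos: [473.4, 236.5, 34.3]
tcp_rot: [-1.571, -0.0, 0.037]
ft_force: [0.7, -0.2, -0.4]
opening: 0.431
```

```bash
python3 - <<'E'
from h import *
im,c=shot("wrist","w19"); s=env.state(); print(s["eef_pos"],s["tcp_rot"],s["t"],s["ft_force"],s["opening"])
crop("w19",130,0,370,260,2.3,"w19c")
E
```

```text
[473.32264739 236.48536689  34.24361124] [-1.57070259e+00 -3.17338795e-04  3.70254386e-02] 29.8 [ 0.40521441 -0.16941291  0.02461994] 0.4414759838846073
```

View pics/w19c.png

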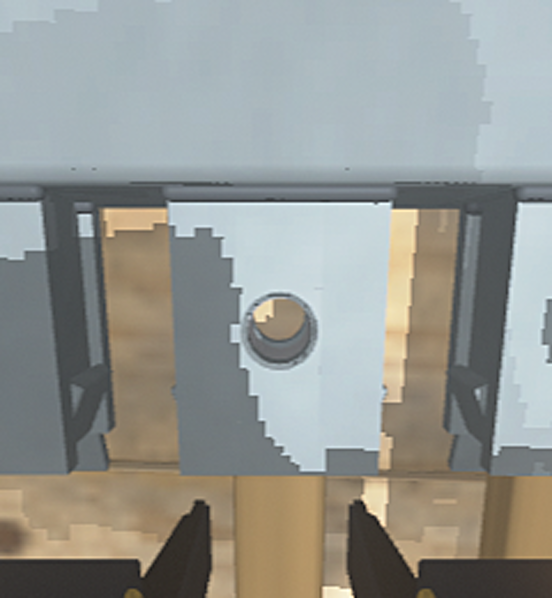

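Call:
jog_arm --series '[{"dx":0,"dy":0,"dz":0.04,"rx":0,"ry":0,"rz":0,"gripper":0.45},{"dx":0,"dy":0,"dz":0.045,"rx":0,"ry":0,"rz":0,"gripper":0.45},{"dx":0.002,"dy":-0.027,"dz":0.006,"rx":0,"ry":0,"rz":-8.5,"gripper":0.45},{"dx":0.002,"dy":-0.027,"dz":0.006,"rx":0,"ry":0,"rz":-8.5,"gripper":0.45},{"dx":0.002,"dy":-0.027,"dz":0.006,"rx":0,"ry":0,"rz":-8.5,"gripper":0.45},{"dx":0.002,"dy":-0.027,"dz":0.006,"rx":0,"ry":0,"rz":-8.5,"gripper":0.45},{"dx":0.002,"dy":-0.027,"dz":0.006,"rx":0,"ry":0,"rz":-8.5,"gripper":0.45},{"dx":0.002,"dy":-0.027,"dz":0.006,"rx":0,"ry":0,"rz":-8.5,"gripper":0.45},{"dx":0.002,"dy":-0.027,"dz":0.006,"rx":0,"ry":0,"rz":-8.5,"gripper":0.45},{"dx":0.002,"dy":-0.027,"dz":0.006,"rx":0,"ry":0,"rz":-8.5,"gripper":0.45},{"dx":0.002,"dy":-0.027,"dz":0.006,"rx":0,"ry":0,"rz":-8.5,"gripper":0.45},{"dx":0,"dy":-0.024,"dz":0,"rx":0,"ry":0,"rz":-8.5,"gripper":0.45}]'

```text
t: 31.0
eef_pos: [491.7, -31.9, 173.9]
tcp_rot: [-1.569, -0.001, -1.453]
ft_force: [0.3, 0.2, -0.3]
opening: 0.447
```

Call:
jog_arm --series '[{"dx":0,"dy":0,"dz":0,"rx":0,"ry":0,"rz":-2,"gripper":0.45},{"dx":0,"dy":0,"dz":0,"rx":0,"ry":0,"rz":0,"gripper":0.45},{"dx":0,"dy":0,"dz":0,"rx":0,"ry":0,"rz":0,"gripper":0.45},{"dx":0,"dy":0,"dz":0,"rx":0,"ry":0,"rz":0,"gripper":0.45}]'

```text
t: 31.4
eef_pos: [491.3, -30.2, 173.2]
tcp_rot: [-1.571, -0.0, -1.48]
ft_force: [0.7, 0.3, 0.1]
opening: 0.451
```

```bash
python3 - <<'E'
from h import *
im,c=shot("wrist","w20"); s=env.state(); print(s["eef_pos"],s["tcp_rot"],s["t"],s["qvel"].round(3))
crop("w20",0,0,512,384,1.5,"w20c")
p=proj(c,[[571.4,-24.3,90],[621,-18.6,90]]);print(p)
tiles([("w20",p[0]),("w20",p[1]),("w20",p[1])],18,7,"t5")
E
```

```text
[491.28278348 -30.20039409 173.16510146] [-1.57081955e+00 -4.48800081e-05 -1.47993509e+00] 31.45 [-0.001  0.001 -0.002 -0.002  0.     0.004]
[[251.38244997 111.67958667]
 [249.99010355  47.05019594]]
```

View pics/w20c.png

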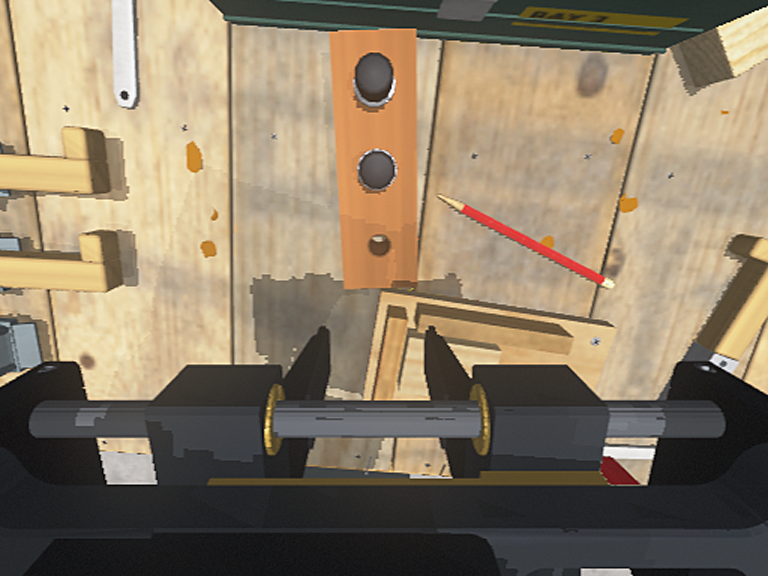

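View pics/t5.png

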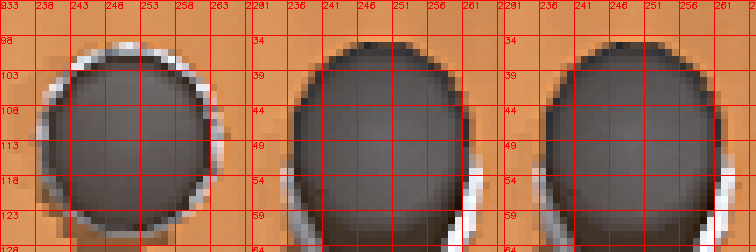

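Call:
jog_arm --series '[{"dx":0.03,"dy":0.002,"dz":-0.01,"rx":0,"ry":0,"rz":0,"gripper":0.4},{"dx":0.03,"dy":0.002,"dz":-0.02,"rx":0,"ry":0,"rz":0,"gripper":0.4},{"dx":0.0192,"dy":0.0021,"dz":-0.02,"rx":0,"ry":0,"rz":0,"gripper":0.4},{"dx":0,"dy":0,"dz":0,"rx":0,"ry":0,"rz":0,"gripper":0.4},{"dx":0,"dy":0,"dz":0,"rx":0,"ry":0,"rz":0,"gripper":0.4},{"dx":0,"dy":0,"dz":0,"rx":0,"ry":0,"rz":0,"gripper":0.4}]'

```text
t: 32.05
eef_pos: [569.9, -24.5, 124.0]
tcp_rot: [-1.57, -0.0, -1.481]
ft_force: [-0.0, 0.3, -0.1]
opening: 0.401
```

Call:
jog_arm --series '[{"dx":0.0005,"dy":0.0003,"dz":-0.02,"rx":0,"ry":0,"rz":0,"gripper":0.4},{"dx":0,"dy":0,"dz":-0.02,"rx":0,"ry":0,"rz":0,"gripper":0.4},{"dx":0,"dy":0,"dz":-0.008,"rx":0,"ry":0,"rz":0,"gripper":0.4},{"dx":0,"dy":0,"dz":0,"rx":0,"ry":0,"rz":0,"gripper":0.4},{"dx":0,"dy":0,"dz":0,"rx":0,"ry":0,"rz":0,"gripper":0.4}]'

```text
t: 32.55
eef_pos: [571.2, -24.4, 76.2]
tcp_rot: [-1.57, -0.0, -1.482]
ft_force: [0.1, 0.3, 0.9]
opening: 0.4
```

Call:
jog_arm --series '[{"dx":0,"dy":0,"dz":0,"rx":0,"ry":0,"rz":0,"gripper":0},{"dx":0,"dy":0,"dz":0,"rx":0,"ry":0,"rz":0,"gripper":0},{"dx":0,"dy":0,"dz":0,"rx":0,"ry":0,"rz":0,"gripper":0},{"dx":0,"dy":0,"dz":0,"rx":0,"ry":0,"rz":0,"gripper":0}]'

```text
t: 32.95
eef_pos: [571.2, -24.3, 75.7]
tcp_rot: [-1.57, -0.0, -1.482]
ft_force: [-1.0, 1.1, 6.4]
opening: 0.226
```

Call:
jog_arm --series '[{"dx":0,"dy":0,"dz":0.015,"rx":0,"ry":0,"rz":0,"gripper":0},{"dx":0,"dy":0,"dz":0.02,"rx":0,"ry":0,"rz":0,"gripper":0},{"dx":0,"dy":0,"dz":0.03,"rx":0,"ry":0,"rz":0,"gripper":0},{"dx":0,"dy":0,"dz":0.02,"rx":0,"ry":0,"rz":0,"gripper":0},{"dx":-0.0124,"dy":0.0406,"dz":0,"rx":0,"ry":0,"rz":0,"gripper":0},{"dx":-0.0124,"dy":0.0406,"dz":0,"rx":0,"ry":0,"rz":0,"gripper":0},{"dx":-0.0124,"dy":0.0406,"dz":0,"rx":0,"ry":0,"rz":0,"gripper":0},{"dx":-0.0124,"dy":0.0406,"dz":0,"rx":0,"ry":0,"rz":0,"gripper":0},{"dx":-0.0124,"dy":0.0406,"dz":0,"rx":0,"ry":0,"rz":0,"gripper":0},{"dx":-0.0124,"dy":0.0406,"dz":0,"rx":0,"ry":0,"rz":0,"gripper":0},{"dx":-0.0124,"dy":0.0406,"dz":0,"rx":0,"ry":0,"rz":0,"gripper":0},{"dx":-0.0122,"dy":0.041,"dz":0,"rx":0,"ry":0,"rz":0,"gripper":0}]'

```text
t: 34.15
eef_pos: [471.2, 302.4, 160.2]
tcp_rot: [-1.571, -0.0, -1.482]
ft_force: [0.8, -0.6, -0.3]
opening: 0.227
```

Call:
jog_arm --series '[{"dx":0,"dy":0,"dz":-0.015,"rx":0,"ry":0,"rz":0,"gripper":0},{"dx":0,"dy":0,"dz":-0.015,"rx":0,"ry":0,"rz":0,"gripper":0},{"dx":0,"dy":0,"dz":0,"rx":0,"ry":0,"rz":0,"gripper":0},{"dx":0,"dy":0,"dz":0,"rx":0,"ry":0,"rz":0,"gripper":0},{"dx":0,"dy":0,"dz":0,"rx":0,"ry":0,"rz":0,"gripper":0}]'

```text
t: 34.65
eef_pos: [472.4, 300.8, 130.8]
tcp_rot: [-1.57, 0.0, -1.482]
ft_force: [-0.3, -0.7, 0.5]
opening: 0.224
```

```bash
python3 - <<'E'
from h import *
im,c=shot("wrist","w21"); s=env.state(); print(s["eef_pos"],s["tcp_rot"],s["t"],s["qvel"].round(3))
tiles([("w21",(250,205))]*2,20,18,"t6"); im=cv2.imread("pics/t6.png"); cv2.imwrite("pics/t6.png",im[:,:720])
E
```

```text
[472.39610114 300.7499775  130.89144752] [-1.56983848e+00  2.35183932e-04 -1.48218510e+00] 34.7 [ 0.003 -0.001  0.004  0.    -0.005 -0.   ]
```

View pics/t6.png

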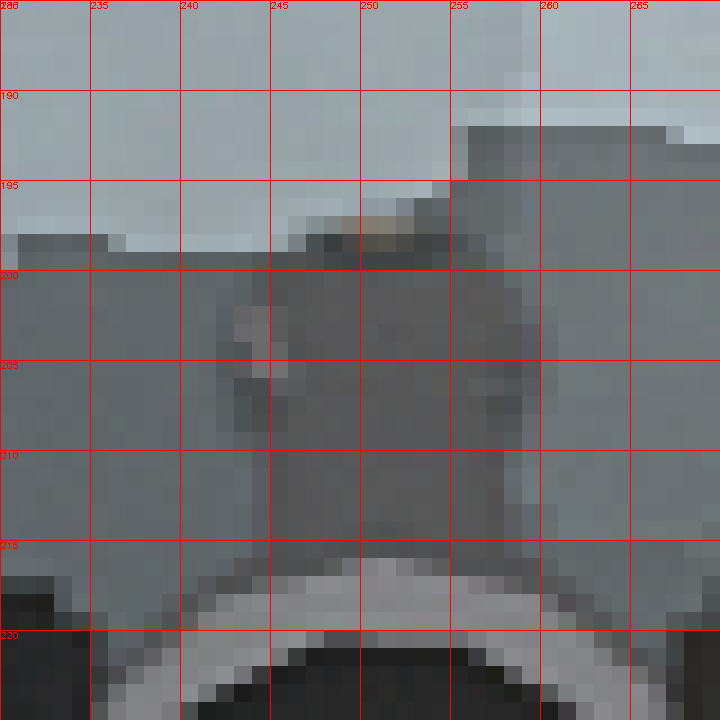

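Call:
jog_arm --series '[{"dx":0,"dy":0,"dz":-0.004,"rx":0,"ry":0,"rz":0,"gripper":0},{"dx":0,"dy":0,"dz":-0.004,"rx":0,"ry":0,"rz":0,"gripper":0},{"dx":0,"dy":0,"dz":-0.003,"rx":0,"ry":0,"rz":0,"gripper":0},{"dx":0,"dy":0,"dz":0,"rx":0,"ry":0,"rz":0,"gripper":0}]'

```text
t: 35.1
eef_pos: [471.8, 300.7, 118.7]
tcp_rot: [-1.572, -0.0, -1.482]
ft_force: [-0.6, 0.3, -1.0]
opening: 0.225
```

Call:
jog_arm --series '[{"dx":0,"dy":0,"dz":-0.004,"rx":0,"ry":0,"rz":0,"gripper":0},{"dx":0,"dy":0,"dz":-0.004,"rx":0,"ry":0,"rz":0,"gripper":0},{"dx":0,"dy":0,"dz":0,"rx":0,"ry":0,"rz":0,"gripper":0}]'

```text
t: 35.4
eef_pos: [471.8, 300.8, 110.5]
tcp_rot: [-1.572, -0.0, -1.482]
ft_force: [-0.5, 0.1, -0.9]
opening: 0.225
```

Call:
jog_arm --series '[{"dx":0,"dy":0,"dz":-0.004,"rx":0,"ry":0,"rz":0,"gripper":0},{"dx":0,"dy":0,"dz":-0.004,"rx":0,"ry":0,"rz":0,"gripper":0},{"dx":0,"dy":0,"dz":0,"rx":0,"ry":0,"rz":0,"gripper":0}]'

```text
t: 35.7
eef_pos: [471.8, 300.8, 102.6]
tcp_rot: [-1.572, -0.0, -1.482]
ft_force: [0.4, 0.4, -1.1]
opening: 0.223
```

Call:
jog_arm --series '[{"dx":0,"dy":0,"dz":-0.004,"rx":0,"ry":0,"rz":0,"gripper":0},{"dx":0,"dy":0,"dz":-0.004,"rx":0,"ry":0,"rz":0,"gripper":0},{"dx":0,"dy":0,"dz":-0.004,"rx":0,"ry":0,"rz":0,"gripper":0},{"dx":0,"dy":0,"dz":0,"rx":0,"ry":0,"rz":0,"gripper":0}]'

```text
t: 36.1
eef_pos: [471.8, 300.8, 90.5]
tcp_rot: [-1.572, -0.0, -1.482]
ft_force: [-0.9, -0.4, -0.8]
opening: 0.227
```

Call:
jog_arm --series '[{"dx":0,"dy":0,"dz":-0.004,"rx":0,"ry":0,"rz":0,"gripper":0},{"dx":0,"dy":0,"dz":-0.004,"rx":0,"ry":0,"rz":0,"gripper":0},{"dx":0,"dy":0,"dz":0,"rx":0,"ry":0,"rz":0,"gripper":0}]'

```text
t: 36.4
eef_pos: [471.7, 300.8, 82.6]
tcp_rot: [-1.572, -0.0, -1.482]
ft_force: [-0.1, 0.0, -0.6]
opening: 0.229
```

Call:
jog_arm --series '[{"dx":0,"dy":0,"dz":-0.004,"rx":0,"ry":0,"rz":0,"gripper":0},{"dx":0,"dy":0,"dz":-0.003,"rx":0,"ry":0,"rz":0,"gripper":0},{"dx":0,"dy":0,"dz":0,"rx":0,"ry":0,"rz":0,"gripper":0}]'

```text
t: 36.7
eef_pos: [471.8, 300.8, 75.7]
tcp_rot: [-1.571, -0.0, -1.482]
ft_force: [0.4, -0.4, -1.0]
opening: 0.23
```

Call:
jog_arm --series '[{"dx":0,"dy":0,"dz":-0.001,"rx":0,"ry":0,"rz":0,"gripper":0},{"dx":0,"dy":0,"dz":0,"rx":0,"ry":0,"rz":0,"gripper":0}]'

```text
t: 36.9
eef_pos: [472.0, 300.9, 75.1]
tcp_rot: [-1.571, -0.0, -1.482]
ft_force: [-0.8, -0.1, -0.5]
opening: 0.225
```

Call:
jog_arm --series '[{"dx":0,"dy":0,"dz":0,"rx":0,"ry":0,"rz":0,"gripper":0.4},{"dx":0,"dy":0,"dz":0,"rx":0,"ry":0,"rz":0,"gripper":0.4},{"dx":0,"dy":0,"dz":0,"rx":0,"ry":0,"rz":0,"gripper":0.4},{"dx":0,"dy":0,"dz":0.02,"rx":0,"ry":0,"rz":0,"gripper":0.4},{"dx":0,"dy":0,"dz":0.03,"rx":0,"ry":0,"rz":0,"gripper":0.4},{"dx":0,"dy":0,"dz":0.04,"rx":0,"ry":0,"rz":0,"gripper":0.4},{"dx":0,"dy":-0.02,"dz":0.03,"rx":0,"ry":0,"rz":0,"gripper":0.4},{"dx":0,"dy":-0.03,"dz":0.02,"rx":0,"ry":0,"rz":0,"gripper":0.4}]'

```text
t: 37.7
eef_pos: [472.2, 251.3, 217.4]
tcp_rot: [-1.568, 0.001, -1.48]
ft_force: [0.0, 0.0, -0.4]
opening: 0.399
```

Call:
jog_arm --series '[{"dx":0.002,"dy":-0.031,"dz":0,"rx":0,"ry":0,"rz":8.2,"gripper":0.5},{"dx":0.002,"dy":-0.031,"dz":0,"rx":0,"ry":0,"rz":8.2,"gripper":0.5},{"dx":0.002,"dy":-0.031,"dz":0,"rx":0,"ry":0,"rz":8.2,"gripper":0.5},{"dx":0.002,"dy":-0.031,"dz":0,"rx":0,"ry":0,"rz":8.2,"gripper":0.5},{"dx":0.002,"dy":-0.031,"dz":0,"rx":0,"ry":0,"rz":8.2,"gripper":0.5},{"dx":0,"dy":-0.031,"dz":0,"rx":0,"ry":0,"rz":8.2,"gripper":0.5},{"dx":0,"dy":-0.031,"dz":0,"rx":0,"ry":0,"rz":8.2,"gripper":0.5},{"dx":0,"dy":-0.031,"dz":0,"rx":0,"ry":0,"rz":8.2,"gripper":0.5},{"dx":0,"dy":-0.031,"dz":0,"rx":0,"ry":0,"rz":8.2,"gripper":0.5},{"dx":0,"dy":-0.031,"dz":0,"rx":0,"ry":0,"rz":8.2,"gripper":0.5},{"dx":0,"dy":-0.031,"dz":0,"rx":0,"ry":0,"rz":8.2,"gripper":0.5},{"dx":0,"dy":-0.031,"dz":0,"rx":0,"ry":0,"rz":8.2,"gripper":0.5}]'

```text
t: 38.9
eef_pos: [481.8, -122.4, 215.3]
tcp_rot: [-1.571, -0.0, 0.242]
ft_force: [0.6, 0.2, 0.5]
opening: 0.5
```

Call:
jog_arm --series '[{"dx":0,"dy":-0.031,"dz":0,"rx":0,"ry":0,"rz":8.2,"gripper":0.5},{"dx":0,"dy":-0.031,"dz":0,"rx":0,"ry":0,"rz":8.2,"gripper":0.5},{"dx":0,"dy":-0.031,"dz":0,"rx":0,"ry":0,"rz":8.2,"gripper":0.5},{"dx":0,"dy":-0.031,"dz":0,"rx":0,"ry":0,"rz":8.2,"gripper":0.5},{"dx":0,"dy":-0.031,"dz":0,"rx":0,"ry":0,"rz":8.2,"gripper":0.5},{"dx":0,"dy":-0.031,"dz":0,"rx":0,"ry":0,"rz":8.2,"gripper":0.5},{"dx":0,"dy":-0.026,"dz":-0.02,"rx":0,"ry":0,"rz":8.2,"gripper":0.5},{"dx":0,"dy":0,"dz":-0.03,"rx":0,"ry":0,"rz":6.2,"gripper":0.5},{"dx":0,"dy":0,"dz":0,"rx":0,"ry":0,"rz":0,"gripper":0.5},{"dx":0,"dy":0,"dz":0,"rx":0,"ry":0,"rz":0,"gripper":0.5},{"dx":0,"dy":0,"dz":0,"rx":0,"ry":0,"rz":0,"gripper":0.5}]'

```text
t: 40.0
eef_pos: [482.6, -333.0, 166.6]
tcp_rot: [-1.572, 0.001, 1.344]
ft_force: [-0.2, -0.0, 0.6]
opening: 0.498
```

```bash
python3 - <<'E'
from h import *
im,c=shot("wrist","w22"); s=env.state(); print(s["eef_pos"],s["tcp_rot"],s["t"],s["qvel"].round(3))
crop("w22",0,0,512,384,1.5,"w22c"); shot("scene","s22"); crop("s22",80,150,280,300,4,"s22c")
E
```

```text
[ 482.54641054 -332.98539253  166.70580791] [-1.57265303e+00  8.91802328e-04  1.34449306e+00] 40.05 [-0.003 -0.     0.004  0.    -0.007 -0.013]
```

View pics/w22c.png

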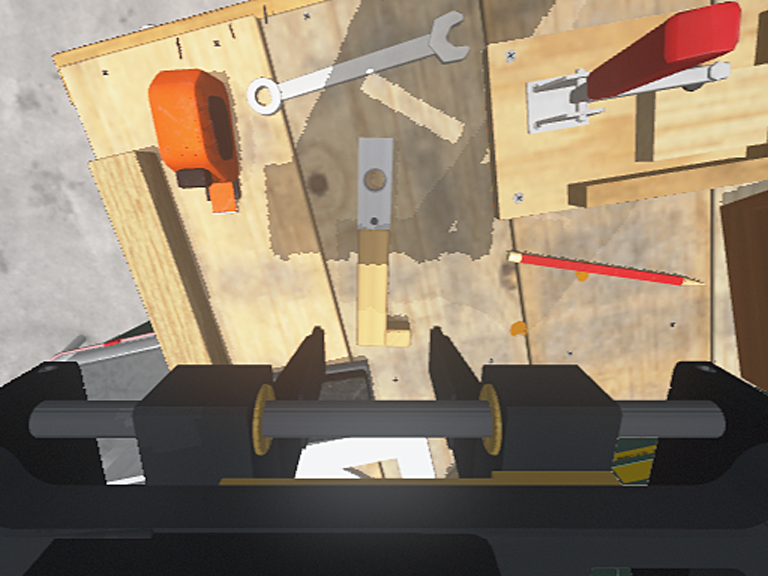

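View pics/s22c.png

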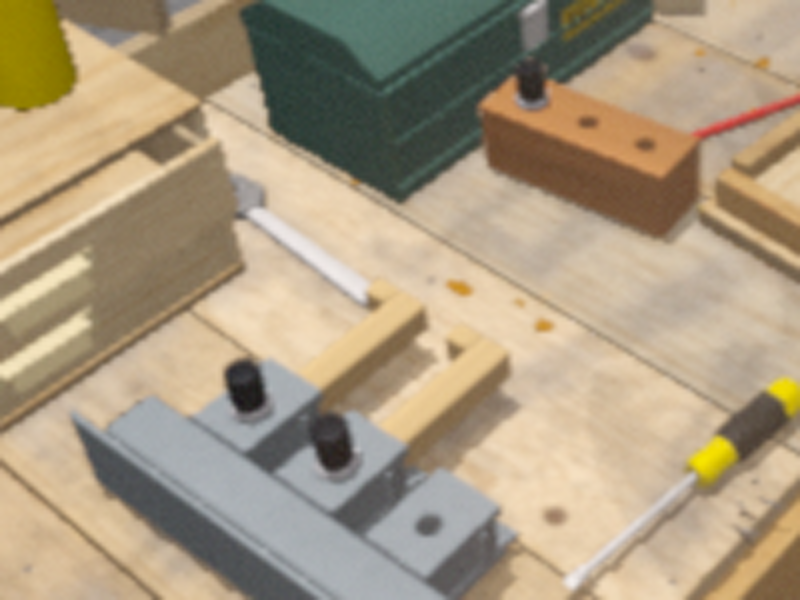

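```bash
python3 - <<'E'
from armfit import *
c=load("w22")[1]
armfit(c,np.array([(358,138),(393,138),(358,229),(390,230),(375,180),(358,345),(388,346)])/1.5-.3)
print(ray(c,np.array([(332,362),(368,362)])/1.5,30).round(0))
E
```

```text
end [ 385.4 -312.6] joint [ 447.4 -328. ] hole [ 413.  -319.3] wood [ 538.5 -350. ] theta 166.25 end-hole 28.3 L 157.6 widths [np.float64(24.4), np.float64(23.8)]
grasp pt (arm x=-14): [ 476.1 -334.8] yaw 76.25
[[ 543. -384.   30.]
 [ 549. -356.   30.]]
```

Call:
jog_arm --series '[{"dx":-0.0064,"dy":-0.0018,"dz":-0.03,"rx":0,"ry":0,"rz":-0.8,"gripper":0.45},{"dx":0,"dy":0,"dz":-0.04,"rx":0,"ry":0,"rz":0,"gripper":0.45},{"dx":0,"dy":0,"dz":-0.04,"rx":0,"ry":0,"rz":0,"gripper":0.45},{"dx":0,"dy":0,"dz":0,"rx":0,"ry":0,"rz":0,"gripper":0.45},{"dx":0,"dy":0,"dz":0,"rx":0,"ry":0,"rz":0,"gripper":0.45}]'

```text
t: 40.6
eef_pos: [476.0, -335.0, 56.2]
tcp_rot: [-1.571, -0.0, 1.332]
ft_force: [-0.3, 0.3, 0.6]
opening: 0.447
```

```bash
python3 - <<'E'
from h import *
im,c=shot("wrist","w23"); s=env.state(); print(s["eef_pos"],s["tcp_rot"],s["t"],s["qvel"].round(3))
crop("w23",130,40,390,300,2.3,"w23c")
E
```

```text
[ 476.43145136 -335.39646325   57.12232632] [-1.57278524e+00  9.54799950e-04  1.33174880e+00] 40.65 [-0.001 -0.017 -0.003  0.    -0.007 -0.002]
```

View pics/w23c.png

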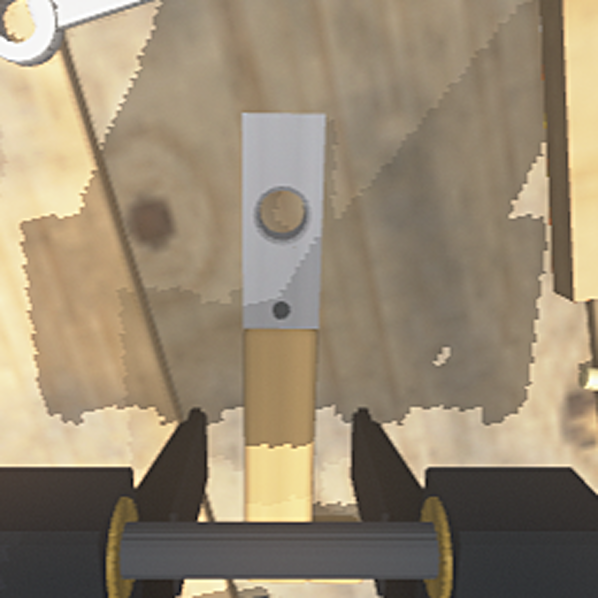

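Call:
jog_arm --series '[{"dx":0,"dy":0,"dz":-0.02,"rx":0,"ry":0,"rz":0,"gripper":0.45},{"dx":0,"dy":0,"dz":-0.014,"rx":0,"ry":0,"rz":0,"gripper":0.45},{"dx":0,"dy":0,"dz":-0.008,"rx":0,"ry":0,"rz":0,"gripper":0.45},{"dx":0,"dy":0,"dz":0,"rx":0,"ry":0,"rz":0,"gripper":0.45},{"dx":0,"dy":0,"dz":0,"rx":0,"ry":0,"rz":0,"gripper":0},{"dx":0,"dy":0,"dz":0,"rx":0,"ry":0,"rz":0,"gripper":0},{"dx":0,"dy":0,"dz":0,"rx":0,"ry":0,"rz":0,"gripper":0},{"dx":0,"dy":0,"dz":0,"rx":0,"ry":0,"rz":0,"gripper":0}]'

```text
t: 41.45
eef_pos: [475.8, -335.1, 13.7]
tcp_rot: [-1.572, 0.0, 1.332]
ft_force: [-0.5, -0.8, 4.0]
opening: 0.252
```

Call:
jog_arm --series '[{"dx":0,"dy":0,"dz":0,"rx":0,"ry":0,"rz":0,"gripper":0},{"dx":0,"dy":0,"dz":0.02,"rx":0,"ry":0,"rz":0,"gripper":0},{"dx":0,"dy":0,"dz":0.04,"rx":0,"ry":0,"rz":0,"gripper":0},{"dx":0,"dy":0,"dz":0.04,"rx":0,"ry":0,"rz":0,"gripper":0},{"dx":0,"dy":0,"dz":0.04,"rx":0,"ry":0,"rz":0,"gripper":0},{"dx":0,"dy":0,"dz":0.03,"rx":0,"ry":0,"rz":0,"gripper":0}]'

```text
t: 42.05
eef_pos: [475.7, -335.0, 185.6]
tcp_rot: [-1.572, 0.001, 1.332]
ft_force: [1.5, -0.0, -1.8]
opening: 0.254
```

```bash
python3 - <<'E'
from h import *
def vert(c,bot,top):
    X=ray(c,bot,12)[0]; zs=np.arange(0,300); p=proj(c,np.array([[X[0],X[1],z] for z in zs])); return X.round(0),zs[np.argmin(abs(p[:,1]-top[1]))]
c=load("d15")[1]; f=lambda u:np.array(u)/2.4+[180,140]
print(vert(c,f((150,218)),f((157,83))))
E
```

```text
(array([ 393., -178.,   12.]), np.int64(179))
```

Call:
jog_arm --series '[{"dx":0,"dy":0,"dz":0.03,"rx":0,"ry":0,"rz":0,"gripper":0},{"dx":0,"dy":0,"dz":0.03,"rx":0,"ry":0,"rz":0,"gripper":0},{"dx":-0.004,"dy":0.035,"dz":0,"rx":0,"ry":0,"rz":-7.4,"gripper":0},{"dx":-0.004,"dy":0.035,"dz":0,"rx":0,"ry":0,"rz":-7.4,"gripper":0},{"dx":-0.004,"dy":0.035,"dz":0,"rx":0,"ry":0,"rz":-7.4,"gripper":0},{"dx":-0.004,"dy":0.035,"dz":0,"rx":0,"ry":0,"rz":-7.4,"gripper":0},{"dx":-0.004,"dy":0.035,"dz":0,"rx":0,"ry":0,"rz":-7.4,"gripper":0},{"dx":-0.004,"dy":0.035,"dz":0,"rx":0,"ry":0,"rz":-7.4,"gripper":0},{"dx":-0.004,"dy":0.035,"dz":0,"rx":0,"ry":0,"rz":-7.4,"gripper":0},{"dx":-0.004,"dy":0.035,"dz":0,"rx":0,"ry":0,"rz":-7.4,"gripper":0},{"dx":-0.004,"dy":0.035,"dz":0,"rx":0,"ry":0,"rz":-7.4,"gripper":0},{"dx":-0.004,"dy":0.035,"dz":0,"rx":0,"ry":0,"rz":-7.6,"gripper":0}]'

```text
t: 43.25
eef_pos: [435.0, 16.4, 243.2]
tcp_rot: [-1.571, -0.0, 0.031]
ft_force: [0.7, 0.3, -0.7]
opening: 0.251
```

Call:
jog_arm --series '[{"dx":-0.01,"dy":0.04,"dz":0,"rx":0,"ry":0,"rz":0,"gripper":0},{"dx":-0.01,"dy":0.04,"dz":-0.02,"rx":0,"ry":0,"rz":0,"gripper":0},{"dx":-0.0105,"dy":0.04,"dz":-0.04,"rx":0,"ry":0,"rz":0,"gripper":0},{"dx":0,"dy":0,"dz":-0.05,"rx":0,"ry":0,"rz":0,"gripper":0},{"dx":0,"dy":0,"dz":-0.05,"rx":0,"ry":0,"rz":0,"gripper":0},{"dx":0,"dy":0,"dz":-0.04,"rx":0,"ry":0,"rz":0,"gripper":0},{"dx":0,"dy":0,"dz":0,"rx":0,"ry":0,"rz":0,"gripper":0},{"dx":0,"dy":0,"dz":0,"rx":0,"ry":0,"rz":0,"gripper":0},{"dx":0,"dy":0,"dz":0,"rx":0,"ry":0,"rz":0,"gripper":0}]'

```text
t: 44.15
eef_pos: [407.4, 129.9, 50.3]
tcp_rot: [-1.57, -0.003, 0.037]
ft_force: [0.8, 1.2, -0.6]
opening: 0.249
```

```bash
python3 - <<'E'
from h import *
im,c=shot("wrist","w24"); s=env.state(); print(s["eef_pos"],s["tcp_rot"],s["t"],s["qvel"].round(3),s["ft_force"])
crop("w24",130,0,370,260,2.3,"w24c")
E
```

```text
[407.46178447 129.96801129  50.40079605] [-1.57038286 -0.00368222  0.03666757] 44.2 [ 0.    -0.004  0.004 -0.    -0.009  0.   ] [ 0.35243438 -0.95638194 -1.03279495]
```

View pics/w24c.png

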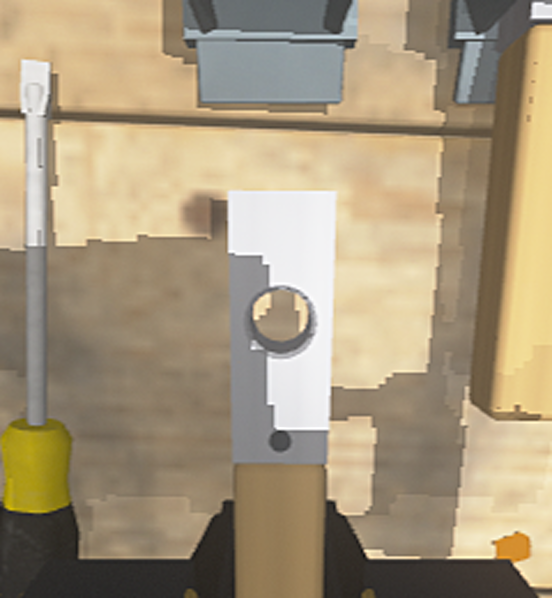

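```bash
python3 - <<'E'
from held import *
held(CT,np.array([(228,191),(336,191),(232,463),(327,463),(281,321)])/2.3+[130,0]-.5)
c=load("w24")[1]; f=lambda u:np.array(u)/2.3+[130,0]-.5
print(ray(c,f([(197,103),(344,103)]),15).round(1),"axis at y=250:",399.5+.0358*47.5)
E
```

```text
x 0.4 top_y -10.5 L 93.4 pitchdown 1.13 yaw 0.40 sd [0.23 1.39 0.17] [1.49 0.18] res [ 0.22 -0.31 -0.31  0.07  0.02 -0.19  0.16  0.12 -0.07  0.33]
[[380.5 249.6  15. ]
 [421.7 251.1  15. ]] axis at y=250: 401.2005
```

Call:
jog_arm --series '[{"dx":-0.002,"dy":0,"dz":-0.013,"rx":0,"ry":0,"rz":0,"gripper":0},{"dx":0,"dy":0.004,"dz":0,"rx":0,"ry":0,"rz":0,"gripper":0},{"dx":-0.0004,"dy":0.01,"dz":0,"rx":0,"ry":0,"rz":0,"gripper":0},{"dx":-0.0004,"dy":0.01,"dz":0,"rx":0,"ry":0,"rz":0,"gripper":0},{"dx":-0.0003,"dy":0.01,"dz":0,"rx":0,"ry":0,"rz":0,"gripper":0},{"dx":-0.0004,"dy":0.01,"dz":0,"rx":0,"ry":0,"rz":0,"gripper":0},{"dx":0,"dy":0,"dz":0,"rx":0,"ry":0,"rz":0,"gripper":0},{"dx":0,"dy":0,"dz":0,"rx":0,"ry":0,"rz":0,"gripper":0}]'

```text
t: 45.0
eef_pos: [402.8, 174.2, 35.4]
tcp_rot: [-1.571, -0.0, 0.038]
ft_force: [-0.3, -0.5, -0.4]
opening: 0.247
```

Call:
jog_arm --series '[{"dx":-0.0004,"dy":0.01,"dz":0,"rx":0,"ry":0,"rz":0,"gripper":0},{"dx":-0.0003,"dy":0.01,"dz":0,"rx":0,"ry":0,"rz":0,"gripper":0},{"dx":0,"dy":0,"dz":0,"rx":0,"ry":0,"rz":0,"gripper":0}]'

```text
t: 45.3
eef_pos: [402.4, 194.9, 35.4]
tcp_rot: [-1.571, -0.0, 0.038]
ft_force: [0.2, -0.4, -1.5]
opening: 0.252
```

Call:
jog_arm --series '[{"dx":-0.0004,"dy":0.01,"dz":0,"rx":0,"ry":0,"rz":0,"gripper":0},{"dx":-0.0004,"dy":0.01,"dz":0,"rx":0,"ry":0,"rz":0,"gripper":0},{"dx":-0.0003,"dy":0.01,"dz":0,"rx":0,"ry":0,"rz":0,"gripper":0},{"dx":-0.0001,"dy":0.003,"dz":0,"rx":0,"ry":0,"rz":0,"gripper":0},{"dx":0,"dy":0,"dz":0,"rx":0,"ry":0,"rz":0,"gripper":0}]'

```text
t: 45.8
eef_pos: [400.9, 227.4, 35.4]
tcp_rot: [-1.571, -0.0, 0.038]
ft_force: [0.0, -0.1, -0.7]
opening: 0.25
```

Call:
jog_arm --series '[{"dx":0.0006,"dy":0.003,"dz":0,"rx":0,"ry":0,"rz":0,"gripper":0},{"dx":0,"dy":0.001,"dz":0,"rx":0,"ry":0,"rz":0,"gripper":0},{"dx":0,"dy":0,"dz":0,"rx":0,"ry":0,"rz":0,"gripper":0}]'

```text
t: 46.1
eef_pos: [401.7, 230.8, 35.4]
tcp_rot: [-1.571, -0.0, 0.037]
ft_force: [0.1, -0.7, -1.9]
opening: 0.25
```

Call:
jog_arm --series '[{"dx":0,"dy":0.0015,"dz":0,"rx":0,"ry":0,"rz":0,"gripper":0},{"dx":0,"dy":0,"dz":0,"rx":0,"ry":0,"rz":0,"gripper":0}]'

```text
t: 46.3
eef_pos: [401.7, 232.4, 35.4]
tcp_rot: [-1.571, -0.0, 0.037]
ft_force: [-0.3, 0.6, -1.1]
opening: 0.246
```

Call:
jog_arm --series '[{"dx":0,"dy":0.0015,"dz":0,"rx":0,"ry":0,"rz":0,"gripper":0},{"dx":0,"dy":0,"dz":0,"rx":0,"ry":0,"rz":0,"gripper":0}]'

```text
t: 46.5
eef_pos: [401.6, 233.3, 35.4]
tcp_rot: [-1.572, 0.001, 0.037]
ft_force: [2.0, -8.0, -0.7]
opening: 0.247
```

Contact at 233.3, as predicted (233.1). One small push more, then release.

Call:
jog_arm --series '[{"dx":0,"dy":0.0012,"dz":0,"rx":0,"ry":0,"rz":0,"gripper":0},{"dx":0,"dy":0,"dz":0,"rx":0,"ry":0,"rz":0,"gripper":0},{"dx":0,"dy":-0.002,"dz":-0.0005,"rx":0,"ry":0,"rz":0,"gripper":0},{"dx":0,"dy":0,"dz":0,"rx":0,"ry":0,"rz":0,"gripper":0.2},{"dx":0,"dy":0,"dz":0,"rx":0,"ry":0,"rz":0,"gripper":0.45},{"dx":0,"dy":0,"dz":0,"rx":0,"ry":0,"rz":0,"gripper":0.45},{"dx":0,"dy":0,"dz":0,"rx":0,"ry":0,"rz":0,"gripper":0.45}]'

```text
t: 47.2
eef_pos: [401.7, 233.2, 34.9]
tcp_rot: [-1.571, -0.0, 0.037]
ft_force: [-0.4, 0.0, -0.4]
opening: 0.425
```

```bash
python3 - <<'E'
from h import *
im,c=shot("wrist","w25"); s=env.state(); print(s["eef_pos"],s["tcp_rot"],s["t"],s["ft_force"],s["opening"])
crop("w25",130,0,370,260,2.3,"w25c")
E
```

```text
[401.6590856  233.21619386  34.93501743] [-1.57073382e+00 -2.17459634e-04  3.69834263e-02] 47.25 [ 0.76441185 -0.802559    0.0237132 ] 0.43586698522919043
```

View pics/w25c.png

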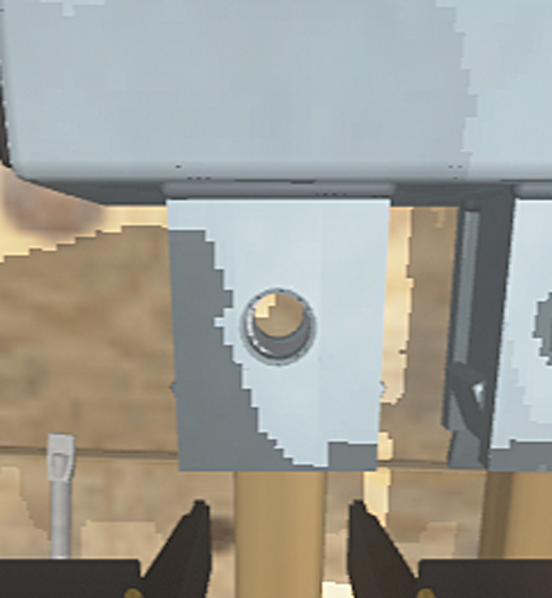

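Call:
jog_arm --series '[{"dx":0,"dy":0,"dz":0.04,"rx":0,"ry":0,"rz":0,"gripper":0.45},{"dx":0,"dy":0,"dz":0.045,"rx":0,"ry":0,"rz":0,"gripper":0.45},{"dx":0.014,"dy":-0.026,"dz":0.006,"rx":0,"ry":0,"rz":-8.5,"gripper":0.45},{"dx":0.014,"dy":-0.026,"dz":0.006,"rx":0,"ry":0,"rz":-8.5,"gripper":0.45},{"dx":0.014,"dy":-0.026,"dz":0.006,"rx":0,"ry":0,"rz":-8.5,"gripper":0.45},{"dx":0.014,"dy":-0.026,"dz":0.006,"rx":0,"ry":0,"rz":-8.5,"gripper":0.45},{"dx":0.014,"dy":-0.026,"dz":0.006,"rx":0,"ry":0,"rz":-8.5,"gripper":0.45},{"dx":0.014,"dy":-0.026,"dz":0.006,"rx":0,"ry":0,"rz":-8.5,"gripper":0.45},{"dx":0.014,"dy":-0.026,"dz":0.006,"rx":0,"ry":0,"rz":-8.5,"gripper":0.45},{"dx":0.014,"dy":-0.026,"dz":0.006,"rx":0,"ry":0,"rz":-8.5,"gripper":0.45},{"dx":0.014,"dy":-0.026,"dz":0.006,"rx":0,"ry":0,"rz":-8.5,"gripper":0.45},{"dx":0.012,"dy":-0.024,"dz":0,"rx":0,"ry":0,"rz":-8.5,"gripper":0.45}]'

```text
t: 48.45
eef_pos: [540.5, -26.2, 174.6]
tcp_rot: [-1.57, -0.0, -1.453]
ft_force: [-1.2, 0.7, 0.0]
opening: 0.448
```

Call:
jog_arm --series '[{"dx":0,"dy":0,"dz":0,"rx":0,"ry":0,"rz":-2,"gripper":0.45},{"dx":0,"dy":0,"dz":0,"rx":0,"ry":0,"rz":0,"gripper":0.45},{"dx":0,"dy":0,"dz":0,"rx":0,"ry":0,"rz":0,"gripper":0.45},{"dx":0,"dy":0,"dz":0,"rx":0,"ry":0,"rz":0,"gripper":0.45}]'

```text
t: 48.85
eef_pos: [539.4, -24.4, 173.9]
tcp_rot: [-1.571, -0.0, -1.48]
ft_force: [-0.2, -0.2, 0.9]
opening: 0.446
```

```bash
python3 - <<'E'
from h import *
im,c=shot("wrist","w26"); s=env.state(); print(s["eef_pos"],s["tcp_rot"],s["t"],s["qvel"].round(3))
p=proj(c,[[620.2,-18.4,90]]);print(p)
tiles([("w26",p[0])]*2,18,14,"t7"); im=cv2.imread("pics/t7.png"); cv2.imwrite("pics/t7.png",im[:,:504])
E
```

```text
[539.4908417  -24.42945186 173.94978495] [-1.57087096e+00 -6.56854750e-05 -1.48000412e+00] 48.9 [-0.    -0.001 -0.003 -0.002 -0.001  0.003]
[[251.33718346 110.90015022]]
```

View pics/t7.png

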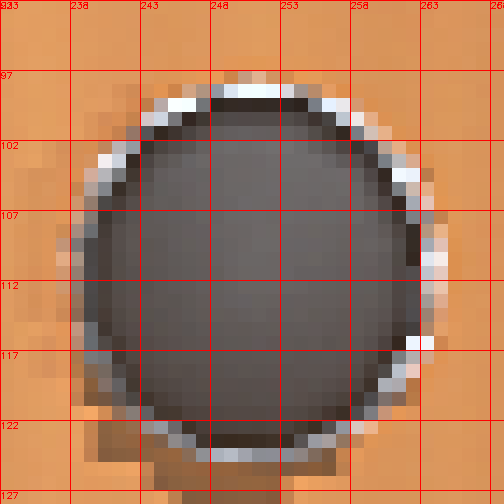

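Call:
jog_arm --series '[{"dx":0.03,"dy":0.002,"dz":-0.01,"rx":0,"ry":0,"rz":0,"gripper":0.4},{"dx":0.03,"dy":0.002,"dz":-0.02,"rx":0,"ry":0,"rz":0,"gripper":0.4},{"dx":0.0207,"dy":0.0024,"dz":-0.02,"rx":0,"ry":0,"rz":0,"gripper":0.4},{"dx":0,"dy":0,"dz":0,"rx":0,"ry":0,"rz":0,"gripper":0.4},{"dx":0,"dy":0,"dz":0,"rx":0,"ry":0,"rz":0,"gripper":0.4},{"dx":0,"dy":0,"dz":0,"rx":0,"ry":0,"rz":0,"gripper":0.4}]'

```text
t: 49.5
eef_pos: [619.9, -18.4, 124.7]
tcp_rot: [-1.57, -0.0, -1.481]
ft_force: [-0.5, -0.5, 0.0]
opening: 0.4
```

```bash
python3 - <<'E'
from h import *
shot("side","d27"); crop("d27",230,100,400,240,4.5,"d27c"); print(env.state()["eef_pos"])
E
```

```text
[619.97106407 -18.48506807 124.87540697]
```

View pics/d27c.png

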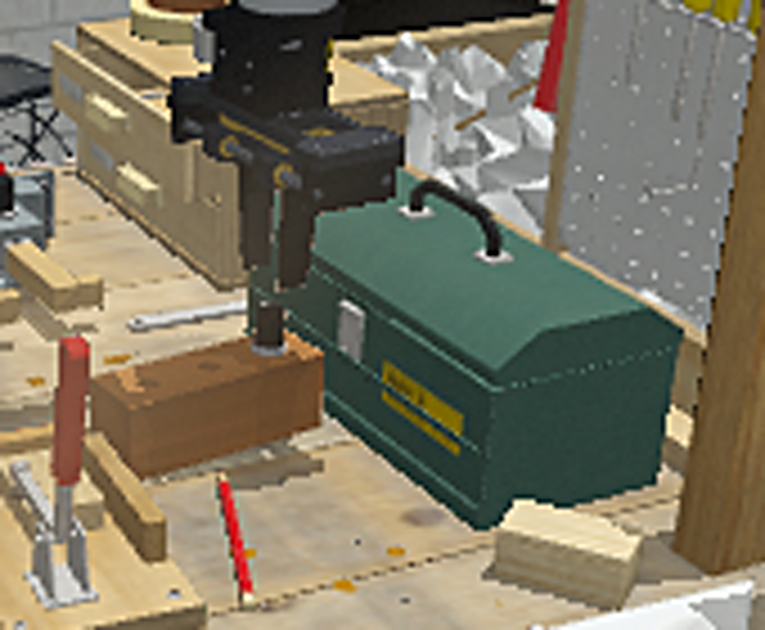

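Call:
jog_arm --series '[{"dx":0.0002,"dy":0.0004,"dz":-0.02,"rx":0,"ry":0,"rz":0,"gripper":0.4},{"dx":0,"dy":0,"dz":-0.02,"rx":0,"ry":0,"rz":0,"gripper":0.4},{"dx":0,"dy":0,"dz":-0.009,"rx":0,"ry":0,"rz":0,"gripper":0.4},{"dx":0,"dy":0,"dz":0,"rx":0,"ry":0,"rz":0,"gripper":0.4},{"dx":0,"dy":0,"dz":0,"rx":0,"ry":0,"rz":0,"gripper":0.4}]'

```text
t: 50.05
eef_pos: [620.8, -18.2, 75.8]
tcp_rot: [-1.57, -0.0, -1.482]
ft_force: [-0.0, -0.3, -0.1]
opening: 0.398
```

Call:
jog_arm --series '[{"dx":0,"dy":0,"dz":0,"rx":0,"ry":0,"rz":0,"gripper":0},{"dx":0,"dy":0,"dz":0,"rx":0,"ry":0,"rz":0,"gripper":0},{"dx":0,"dy":0,"dz":0,"rx":0,"ry":0,"rz":0,"gripper":0},{"dx":0,"dy":0,"dz":0,"rx":0,"ry":0,"rz":0,"gripper":0}]'

```text
t: 50.45
eef_pos: [620.8, -18.1, 75.5]
tcp_rot: [-1.57, -0.0, -1.482]
ft_force: [-0.7, 0.2, 5.8]
opening: 0.225
```

Call:
jog_arm --series '[{"dx":0,"dy":0,"dz":0.015,"rx":0,"ry":0,"rz":0,"gripper":0},{"dx":0,"dy":0,"dz":0.02,"rx":0,"ry":0,"rz":0,"gripper":0},{"dx":0,"dy":0,"dz":0.03,"rx":0,"ry":0,"rz":0,"gripper":0},{"dx":0,"dy":0,"dz":0.02,"rx":0,"ry":0,"rz":0,"gripper":0},{"dx":-0.0276,"dy":0.0395,"dz":0,"rx":0,"ry":0,"rz":0,"gripper":0},{"dx":-0.0276,"dy":0.0395,"dz":0,"rx":0,"ry":0,"rz":0,"gripper":0},{"dx":-0.0276,"dy":0.0395,"dz":0,"rx":0,"ry":0,"rz":0,"gripper":0},{"dx":-0.0276,"dy":0.0395,"dz":0,"rx":0,"ry":0,"rz":0,"gripper":0},{"dx":-0.0276,"dy":0.0395,"dz":0,"rx":0,"ry":0,"rz":0,"gripper":0},{"dx":-0.0276,"dy":0.0395,"dz":0,"rx":0,"ry":0,"rz":0,"gripper":0},{"dx":-0.0276,"dy":0.0395,"dz":0,"rx":0,"ry":0,"rz":0,"gripper":0},{"dx":-0.0275,"dy":0.0399,"dz":0,"rx":0,"ry":0,"rz":0,"gripper":0}]'

```text
t: 51.65
eef_pos: [398.6, 299.6, 160.9]
tcp_rot: [-1.57, 0.0, -1.482]
ft_force: [0.6, 0.7, -1.5]
opening: 0.224
```

Call:
jog_arm --series '[{"dx":0,"dy":0,"dz":-0.015,"rx":0,"ry":0,"rz":0,"gripper":0},{"dx":0,"dy":0,"dz":-0.015,"rx":0,"ry":0,"rz":0,"gripper":0},{"dx":0,"dy":0,"dz":0,"rx":0,"ry":0,"rz":0,"gripper":0},{"dx":0,"dy":0,"dz":0,"rx":0,"ry":0,"rz":0,"gripper":0},{"dx":0,"dy":0,"dz":0,"rx":0,"ry":0,"rz":0,"gripper":0}]'

```text
t: 52.15
eef_pos: [400.4, 298.2, 130.8]
tcp_rot: [-1.57, 0.0, -1.482]
ft_force: [-0.3, -0.3, -0.9]
opening: 0.223
```

```bash
python3 - <<'E'
from h import *
im,c=shot("wrist","w28"); s=env.state(); print(s["eef_pos"],s["tcp_rot"],s["t"],s["qvel"].round(3))
tiles([("w28",(250,205))]*2,20,18,"t8"); im=cv2.imread("pics/t8.png"); cv2.imwrite("pics/t8.png",im[:,:720])
E
```

```text
[400.35831404 298.14572676 130.73710372] [-1.56973202e+00  3.86151659e-04 -1.48231539e+00] 52.2 [-0.     0.004  0.003  0.001 -0.004 -0.001]
```

View pics/t8.png

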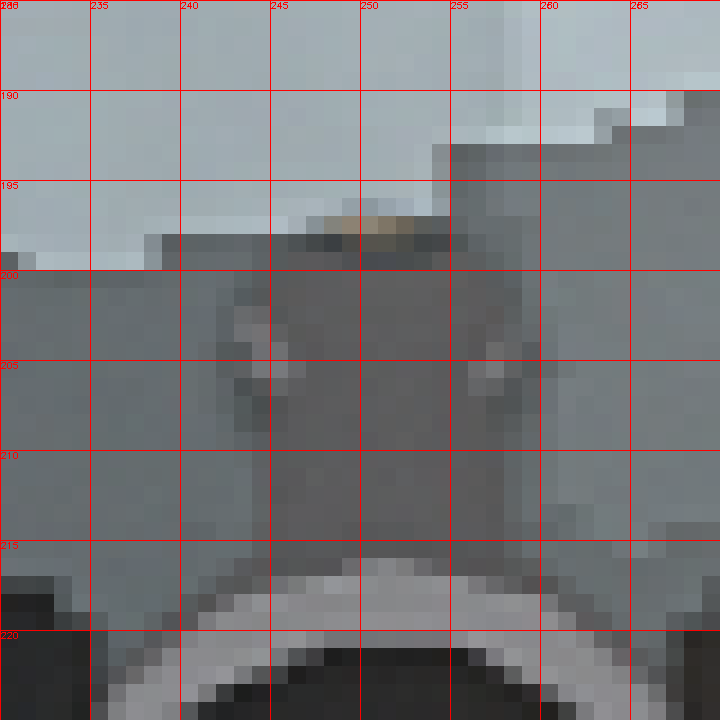

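Same picture as for the previous two pins (hole columns 242.5–260, shank 244.7–258.3): aligned. Descending.

Call:
jog_arm --series '[{"dx":0,"dy":0,"dz":-0.004,"rx":0,"ry":0,"rz":0,"gripper":0},{"dx":0,"dy":0,"dz":-0.004,"rx":0,"ry":0,"rz":0,"gripper":0},{"dx":0,"dy":0,"dz":-0.003,"rx":0,"ry":0,"rz":0,"gripper":0},{"dx":0,"dy":0,"dz":0,"rx":0,"ry":0,"rz":0,"gripper":0}]'

```text
t: 52.6
eef_pos: [399.7, 298.1, 118.4]
tcp_rot: [-1.572, -0.0, -1.482]
ft_force: [-0.2, -0.4, -0.4]
opening: 0.223
```

Call:
jog_arm --series '[{"dx":0,"dy":0,"dz":-0.004,"rx":0,"ry":0,"rz":0,"gripper":0},{"dx":0,"dy":0,"dz":-0.004,"rx":0,"ry":0,"rz":0,"gripper":0},{"dx":0,"dy":0,"dz":0,"rx":0,"ry":0,"rz":0,"gripper":0}]'

```text
t: 52.9
eef_pos: [399.6, 298.1, 110.3]
tcp_rot: [-1.572, -0.0, -1.482]
ft_force: [0.8, 0.4, -1.1]
opening: 0.226
```

Call:
jog_arm --series '[{"dx":0,"dy":0,"dz":-0.004,"rx":0,"ry":0,"rz":0,"gripper":0},{"dx":0,"dy":0,"dz":-0.004,"rx":0,"ry":0,"rz":0,"gripper":0},{"dx":0,"dy":0,"dz":0,"rx":0,"ry":0,"rz":0,"gripper":0}]'

```text
t: 53.2
eef_pos: [399.7, 298.1, 102.4]
tcp_rot: [-1.572, -0.0, -1.482]
ft_force: [0.5, 0.0, -1.0]
opening: 0.226
```

Call:
jog_arm --series '[{"dx":0,"dy":0,"dz":-0.004,"rx":0,"ry":0,"rz":0,"gripper":0},{"dx":0,"dy":0,"dz":-0.004,"rx":0,"ry":0,"rz":0,"gripper":0},{"dx":0,"dy":0,"dz":-0.004,"rx":0,"ry":0,"rz":0,"gripper":0},{"dx":0,"dy":0,"dz":0,"rx":0,"ry":0,"rz":0,"gripper":0}]'

```text
t: 53.6
eef_pos: [399.6, 298.1, 90.3]
tcp_rot: [-1.572, -0.0, -1.482]
ft_force: [0.1, 0.4, -0.5]
opening: 0.226
```

Call:
jog_arm --series '[{"dx":0,"dy":0,"dz":-0.004,"rx":0,"ry":0,"rz":0,"gripper":0},{"dx":0,"dy":0,"dz":-0.004,"rx":0,"ry":0,"rz":0,"gripper":0},{"dx":0,"dy":0,"dz":0,"rx":0,"ry":0,"rz":0,"gripper":0}]'

```text
t: 53.9
eef_pos: [399.7, 298.1, 82.4]
tcp_rot: [-1.572, -0.0, -1.482]
ft_force: [-0.7, -0.3, -0.6]
opening: 0.222
```

Call:
jog_arm --series '[{"dx":0,"dy":0,"dz":-0.004,"rx":0,"ry":0,"rz":0,"gripper":0},{"dx":0,"dy":0,"dz":-0.003,"rx":0,"ry":0,"rz":0,"gripper":0},{"dx":0,"dy":0,"dz":0,"rx":0,"ry":0,"rz":0,"gripper":0}]'

```text
t: 54.2
eef_pos: [399.7, 298.1, 75.5]
tcp_rot: [-1.571, -0.0, -1.482]
ft_force: [1.0, 1.1, -1.2]
opening: 0.226
```

Call:
jog_arm --series '[{"dx":0,"dy":0,"dz":-0.0008,"rx":0,"ry":0,"rz":0,"gripper":0},{"dx":0,"dy":0,"dz":0,"rx":0,"ry":0,"rz":0,"gripper":0},{"dx":0,"dy":0,"dz":0,"rx":0,"ry":0,"rz":0,"gripper":0.4},{"dx":0,"dy":0,"dz":0,"rx":0,"ry":0,"rz":0,"gripper":0.4},{"dx":0,"dy":0,"dz":0,"rx":0,"ry":0,"rz":0,"gripper":0.4},{"dx":0,"dy":0,"dz":0.02,"rx":0,"ry":0,"rz":0,"gripper":0.4},{"dx":0,"dy":0,"dz":0.03,"rx":0,"ry":0,"rz":0,"gripper":0.4},{"dx":0,"dy":0,"dz":0.04,"rx":0,"ry":0,"rz":0,"gripper":0.4},{"dx":0,"dy":0,"dz":0.04,"rx":0,"ry":0,"rz":0,"gripper":0.4},{"dx":0,"dy":-0.04,"dz":0.02,"rx":0,"ry":0,"rz":0,"gripper":0.4},{"dx":0.02,"dy":-0.04,"dz":0,"rx":0,"ry":0,"rz":0,"gripper":0.4},{"dx":0.02,"dy":-0.04,"dz":0,"rx":0,"ry":0,"rz":0,"gripper":0.4}]'

```text
t: 55.4
eef_pos: [440.1, 177.2, 226.2]
tcp_rot: [-1.569, 0.0, -1.48]
ft_force: [1.6, 0.0, -0.2]
opening: 0.401
```

Call:
jog_arm --series '[{"dx":0.02,"dy":-0.04,"dz":0,"rx":0,"ry":0,"rz":8,"gripper":0.4},{"dx":0.01,"dy":0,"dz":0,"rx":0,"ry":0,"rz":8,"gripper":0.4},{"dx":0,"dy":0,"dz":0,"rx":0,"ry":0,"rz":8,"gripper":0.4},{"dx":0,"dy":0,"dz":0,"rx":0,"ry":0,"rz":8,"gripper":0.4},{"dx":0,"dy":0,"dz":0,"rx":0,"ry":0,"rz":8,"gripper":0.4},{"dx":0,"dy":0,"dz":0,"rx":0,"ry":0,"rz":8,"gripper":0.4},{"dx":0,"dy":0,"dz":0,"rx":0,"ry":0,"rz":8,"gripper":0.4},{"dx":0,"dy":0,"dz":0,"rx":0,"ry":0,"rz":8,"gripper":0.4},{"dx":0,"dy":0,"dz":0,"rx":0,"ry":0,"rz":8,"gripper":0.4},{"dx":0,"dy":0,"dz":0,"rx":0,"ry":0,"rz":8,"gripper":0.4},{"dx":0,"dy":0,"dz":0,"rx":0,"ry":0,"rz":7,"gripper":0.4},{"dx":0,"dy":0,"dz":0,"rx":0,"ry":0,"rz":0,"gripper":0.4}]'

```text
t: 56.6
eef_pos: [468.9, 140.2, 225.2]
tcp_rot: [-1.571, -0.0, 0.032]
ft_force: [0.1, 0.1, -0.5]
opening: 0.4
```

```bash
python3 - <<'E'
from h import *
im,c=shot("wrist","w30"); s=env.state(); print(s["eef_pos"],s["tcp_rot"],s["t"],s["qvel"].round(3))
crop("w30",80,0,440,260,2.2,"w30c"); shot("scene","s30"); crop("s30",80,190,280,310,4,"s30c"); shot("side","d30"); crop("d30",150,60,512,340,2.2,"d30c")
E
```

```text
[468.92984363 140.22183727 225.13703779] [-1.57078088e+00 -1.49102222e-04  2.74574797e-02] 56.65 [ 0.    -0.     0.     0.     0.     0.043]
```

View pics/w30c.png

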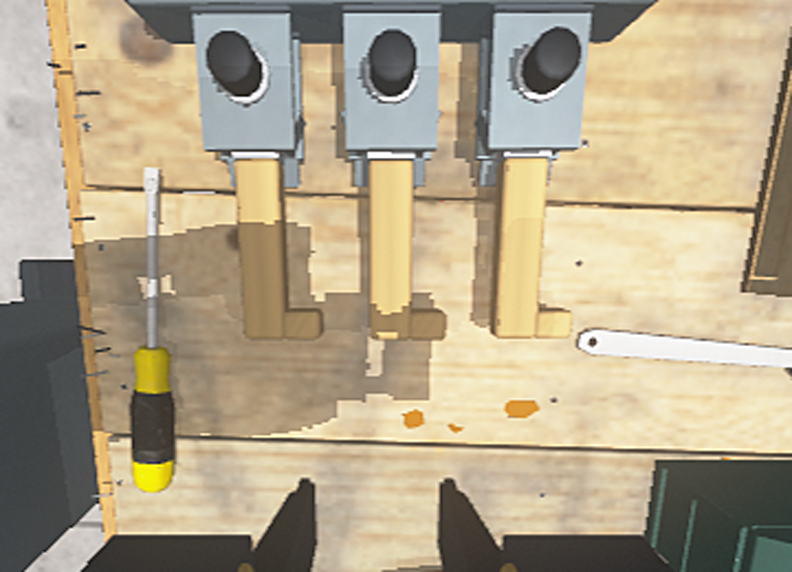

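View pics/s30c.png

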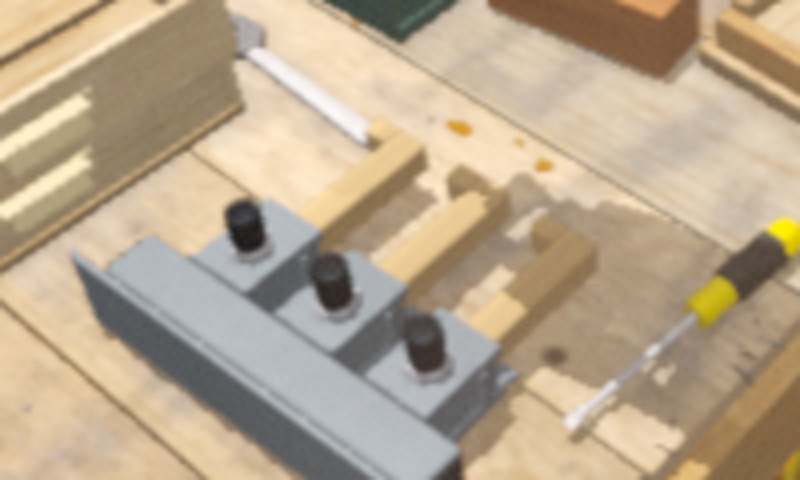

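View pics/d30c.png

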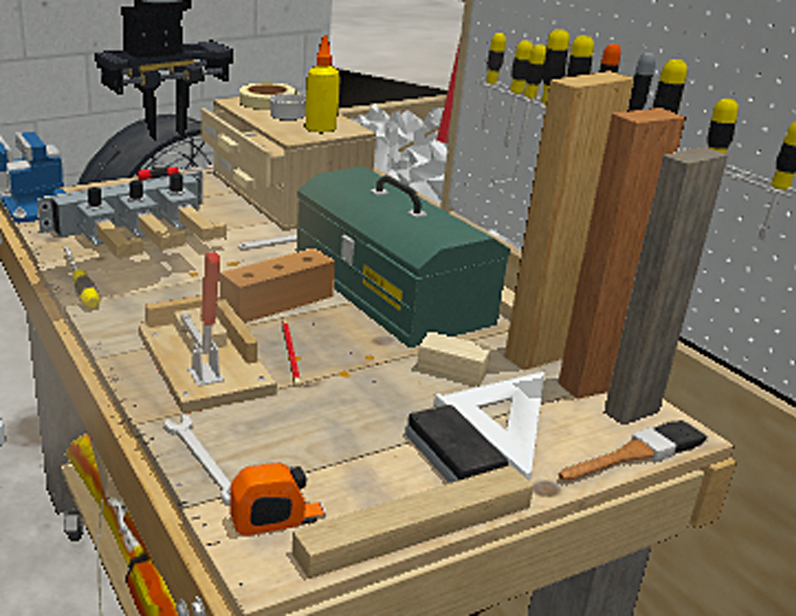

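```bash
python3 - <<'E'
from h import *
c=load("w30")[1]; f=lambda u:np.array(u)/2.2+[80,0]-.5
print("wood ends",ray(c,f([(519,337),(391,339),(265,339)]),45)[:,:2].round(1).tolist(),"want y",[171.6,169.1,166.5])
print("joint/mouth mid",ray(c,f([(525,156),(391,157),(260,156)]),45)[:,:2].round(1).tolist())
print("knob tops pred",((proj(c,[[543.4,302.6,89],[471.4,300.1,89],[399.5,297.5,89]])+.5-[80,0])*2.2).round(0).tolist())
print(env.state()["t"])
env.job_done()
E
```

```text
wood ends [[549.1, 172.6], [476.3, 169.1], [404.5, 166.8]] want y [171.6, 169.1, 166.5]
joint/mouth mid [[542.8, 267.4], [472.6, 264.6], [403.9, 262.9]]
knob tops pred [[559.0, 54.0], [394.0, 54.0], [229.0, 55.0]]
56.75
the job is handed in; nothing more can be done
```

I slid all three rack arms, shoe first, into brackets 1, 2 and 3. Each is locked with a pin from the block, and I handed the job in at about t = 57 s of the 210 s. No verdict is reported, so the result rests on the checks below.

**Arms home:** each arm met the upright's face at the expected depth, and I pushed until the wrist force read roughly 8–22 N. In the last wrist picture the wooden ends lie within 1 mm of where they must be at home: y = 172.6, 169.1 and 166.8 mm, against 171.6, 169.1 and 166.5 mm.

**Pins seated:** all three went down without side force and stopped at the expected height for the collar on the bracket. Only the first showed a clear contact force (about 3 N). The other two I judged by height and by the pictures. The final scene and wrist pictures show all three upright with their knobs at the predicted spots, within about 3 mm by eye.

**Other tools:** the driver, spanner, tape measure and sanding block look unmoved in the last pictures, though I did not measure them. No arm was seen to be knocked aside.

**Disagreements:**
- The scene camera put the bracket holes about 4–5 mm off from the wrist camera. I relied on the wrist camera, taken from two headings, and the fits bore it out.
- The gripper position read about 1.4 mm off in y when the first pin seated. That is about the pin's clearance, and the pin still dropped freely.
- A rough check of the arms' directions at the bracket mouths scattered by a few mm in x, which I put down to how I picked the pixels.

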